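# Gather the sample cups and run the plate out over the wash tub, holding it

### The arm

A 6-joint arm with a two-finger parallel gripper is mounted at the origin on the work surface. World frame = base frame: x ahead of the robot, y to its left, z up, the work surface at z = 0. Lengths are in m, angles in degrees, forces in N, time in s.
With the tool pointing down it reaches from about 0.375 to 0.9 m from the base axis. Payload 3.1 kg.
Tool frame: the origin (TCP) lies at the very end of the fingers, on their centre line; the grasp point (between the pads) lies 19 mm behind it (bot.grip_point_offset is the distance from the TCP to the grasp point, in m); z points along the fingers, x is the direction in which the jaws open and shut, and the axes are right-handed (so a half turn about z gives the same grasp; the last joint's range is limited). The gripper opens to 87 mm and grips with 3 to 60 N. Pads are 19 mm wide; open, the fingers measure 117 mm over their backs; the gripper's body (75 mm by 190 mm) begins 51 mm behind the grasp point.
Start: joints at [-74.227, 30.224, 82.088, -0, 67.689, -10.227], TCP at [0.274, -0.562, 0.223] pointing down, gripper open.
Joint ranges: [-176.69, 176.69], [-43.24, 126.21], [12.49, 139.97], [-82, 262], [0, 151.66], [-163.58, 163.58]. Speed limits (degrees/s): [159.86, 159.86, 180, 180, 180, 180].

### API

Orientations are given as a 3x3 rotation matrix whose columns are the frame's x, y, z axes.
In Python, from rig import bot, capture, recognise, place_of gives the robot as it stands.
- The arm moves only by the tool send_rows, never from a script. Its argument "motion" is a list of rows, each a list of 2 entries, a list of its own where there are three numbers: the shift along the tool's x, y, z in mm, then the turn about the tool's z in rad. A call has exactly 5 rows; each row shifts and turns the pose as measured when the row begins, along the tool's axes as they then stand; what a row does not reach is not made up. A row lasts 1/12 s, in which the tool goes at most 41.7 mm and 7.16 degrees, less where a joint would pass 70% of its speed; a pose out of reach is approached as far as the arm can. A call with a gripper value outside its range is refused whole. "gripper" is the closure, from 0 (fully open) to 1 (shut), set as the call begins (left out, the last holds). The fingers move at their own pace and stop on an object; the grip force is fixed at half the most. Time passes only in rows, so rows that do not move let the fingers close, or fill a call up. It gives the time, the measured TCP pose, the force and the opening at its end, in the units of the state.
- bot.read_state(): the state, without advancing time (a new reading comes with each control period).
- capture(name): name is "scene" or "top" or "wrist"; returns a dict with "image" (420x560x3 uint8, blue, green, red), "fx", "fy", "cx", "cy" (pixels), "dist_coeffs" ([k1, k2, p1, p2, k3] as OpenCV has them; the pictures are not rectified), "rvec" (rotation vector, rad) and "tvec" (3), from world to camera coordinates, as OpenCV has them. Camera axes: x right, y down, z forward; pixel columns grow to the right and rows downward; lengths in m; the calibration is good to about 2 mm. A picture is of the moment at which its call begins. There is no depth.
- bot.hand_in(): hands the job in, once; it reports no verdict.
Trained networks look in the newest picture that a camera, given by its name, has taken for a name from the list of things; names that differ only in an ending like _2 or _b are one class to them, and where a whole thing is asked for, a point or a joint stands for the part that bears it (a point fixed in the world has none). Each returns a list of dicts, best first, with "p" (0 to 1); they miss things now and then, are a little off and sometimes report something else, mostly with a low value. They report only what shows in the picture. A call takes as long as a camera call. They do not tell look-alikes from the thing itself.
- recognise(camera, target): "xy" ([column, row] in pixels, amid what is visible of it).
- place_of(camera, target): "xy" ([column, row] in pixels: a listed point, or the origin of a listed thing).
The state is a dict: "time_s": time; "joint_positions": joint angles; "qvel": joint speeds; "tau": joint torques, N m; "position": TCP position; "tcp_rot": TCP orientation; "force": force on the tool from outside, world axes, zero at the start; "moment": the same for the moment, N m; "opening": opening from 0.0 (shut) to 1.0 (fully open).
Only numpy, scipy, OpenCV 4.12 (cv2) and the standard library are available. Lean on these libraries where they do the work, as an engineer would, in place of code of your own. Each camera call takes 0.05 s, during which the arm holds its last target.

### The job

Nest the two loose stepped cups on the bench into the cup that stands on the plate, one on the other, each fully seated, to make one upright stack of three. Then slide the plate by its grip along the riser, without lifting it, out over the wash tub until its outer edge is level with the tip of the gauge stand's fin. Past its balance point the plate would tip into the tub, so finish while still holding its grip, with the plate level, the stack on it and everything else left where it stands.

Things in the scene. Friction and masses are not known exactly. Their poses are not given: they have to be found in the camera images.
- riser: Fixed low white bench riser, 260 long (its x) x 150 wide x 60 mm high. Origin: centre of its underside, on the bench; +x is the outward direction, towards the tub (roughly to the robot's right); z up. Its top, at 60 mm, is the surface the plate slides on; two aluminium kerbs 7 mm high along its long sides guide the plate with 5 mm play each side.
- riser_edge (a point): Middle of the riser's outer top edge (130 mm outward of its centre, 60 mm up), over which the plate hangs out.
- plate: Loose grey board lying on the riser, 300 long (x) x 110 wide (y) x 8 mm thick, about 0.5 kg (0.4 to 0.6). Origin: centre of its underside; +x is outward, z up. It starts hanging 20 to 50 mm over the riser's outer edge, and with the stack on it would tip if pushed out beyond about 140 mm unheld. Near its inner end (x = -115 mm) stands a black grip; at x = +100 mm a low ring (inner radius 24, 6 mm high) locates the base cup.
- lip (a point): Middle of the plate's outer upper edge (150 mm outward of the plate's centre, on its top face); x outward. This edge has to come level with the gauge.
- grip (a point): Grasp point in the plate's black upright grip: a block 56 long (plate x) x 24 wide (plate y), rising 45 mm above the plate's top face; this point is 30 mm above the top face. Pinch across the 24 mm width, from above.
- ring (a point): Centre of the low ring on the plate's top face, in which the base cup stands.
- cup_base: White plastic stepped cup standing in the plate's ring, same shape as the other two. Each cup is 92 mm high, 45 g: a tapered foot (radius 21.5 at the bottom to 27 mm) up to 47 mm, then a shoulder, then a straight collar of outer radius 31, inner radius 28.5 mm from 47 to 92 mm. Wall 2.5 mm. Origin: centre of the underside, z up. Nested, the upper cup's shoulder rests on the lower cup's rim, so its origin is 45 mm above the lower cup's.
- cup_a: Loose white stepped cup standing upright on the bench, same shape as cup_base. Origin: centre of its underside, z up. Grip it from above around its 62 mm collar. Either loose cup may go first.
- cup_b: The other loose white stepped cup standing upright on the bench, identical to cup_a. Origin: centre of its underside, z up.
- gauge: Fixed small steel gauge stand on the bench beyond the riser's edge, beside the plate's path: foot 44 mm wide, 4 mm radius post 95 mm high with a thin fin that points at the plate's path. Origin: centre of its foot's underside; axes parallel to the riser's, so the fin points to its -y.
- gauge_tip (a point): Tip of the gauge's fin, 85 mm above the bench. The plate's outer edge has to come level with it along the outward direction, which takes 160 to 195 mm of overhang; the tip is about 13 mm to the side of the plate's long edge and is not touched.
- tub: Fixed grey open wash tub on the bench under the overhang, 200 x 140 x 40 mm high, close to the riser's outer end. Origin: centre of its underside.
- jar: Bystander: plain round amber jar with a lid, 58 mm wide, 85 mm high, no step. Origin: centre of its underside.
- tipbox: Bystander: clear box with a lid, 124 x 89 x 62 mm. Origin: centre of its underside.
- flask: Bystander: white bottle, 68 mm wide, 170 mm high. Origin: centre of its underside.
- dish: Bystander: flat round covered dish, 56 mm wide, 15 mm high, on the bench between the robot and the riser. Origin: centre of its underside.
Not all that is in view belongs to the job. Leave any brown or green look-alike of the cup_b alone. Leave any turquoise look-alike of the cup_a alone.

How it is judged:
By the outcome, as a careful person would: the job done as asked, in the order asked, and still so for the second after the job is handed in, while the arm keeps its last pose, push and grip.
It also fails if it takes over 70 s, if anything falls off the work surface, if the arm or the gripper's body presses on something with over 40 N, if the wrist force passes 120 N, or if a joint passes its speed limit or range.

## Working session

There is one attempt and no reset: what is moved stays moved. The work goes in short steps, Python scripts to look and compute and a tool call to move; the robot and the scene stay as the last step left them, time stands still between calls to the robot, and variables do not carry over. Pictures are saved under pics/ and viewed, and the job is handed in when it is done.

Besides the shell and the picture viewer there is one more tool, called after "Emit:" by a JSON object that holds its "method" and its "body". send_rows: Moves the arm, as the interface text tells. Its arguments: {"type":"object","properties":{"motion":{"type":"array","items":{"type":"array"}},"gripper":{"type":"number"}},"required":["motion"]}

```bash
mkdir -p pics; ls; python3 - <<'E'
from rig import bot, capture, recognise, place_of
import cv2
for n in ("scene","top","wrist"):
    c=capture(n); cv2.imwrite(f"pics/{n}0.png",c["image"])
    print(n,c["fx"],c["cx"],c["cy"],c["dist_coeffs"],c["rvec"],c["tvec"])
s=bot.read_state(); print(s)
E
```

```text
pics
scene 542.6415862139045 287.67231655998523 211.00723208104804 [-0.02415564  0.          0.          0.          0.        ] [ 2.40308859  1.1384322  -0.30643449] [-0.30683287 -0.34805038  1.61970329]
top 418.0669916042062 273.7454167216463 207.51757800814357 [-0.09375995  0.          0.          0.          0.        ] [ 2.16222656 -2.14343873  0.13870079] [-0.03994513  0.56121224  1.0778135 ]
wrist 337.81225741538367 283.13840348166207 206.88966703041413 [-0.00904338  0.          0.          0.          0.        ] [-2.47984309  1.54955399  0.19778435] [-0.6234234  -0.02934811  0.38870255]
{'time_s': 0.15, 'joint_positions': array([-7.42261091e+01,  3.02686783e+01,  8.21396768e+01, -7.51667450e-04,
        6.76875938e+01, -1.02271337e+01]), 'qvel': array([ 0.02565706, -0.13732268, -0.1713911 , -0.04176354, -0.02846246,
       -0.18630611]), 'tau': array([-1.37461193e-04, -4.40432739e+01, -1.76841938e+01,  6.33687875e-02,
        5.52491297e-02, -9.43850523e-05]), 'position': array([ 0.27386329, -0.56118623,  0.22177468]), 'tcp_rot': array([[ 4.38391319e-01, -8.98784086e-01, -4.66912186e-04],
       [-8.98782692e-01, -4.38391475e-01,  1.60826063e-03],
       [-1.65016939e-03, -2.85394909e-04, -9.99998598e-01]]), 'force': array([ 0.18020164, -0.01236349, -0.23461584]), 'moment': array([-0.01024815,  0.00630936,  0.04491069]), 'opening': 1.0073774026258935}
```

View pics/scene0.png

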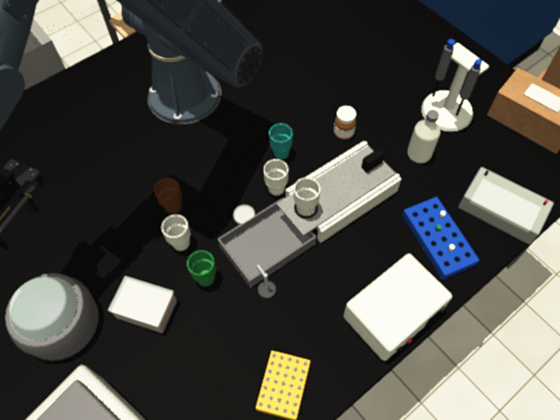

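View pics/top0.png

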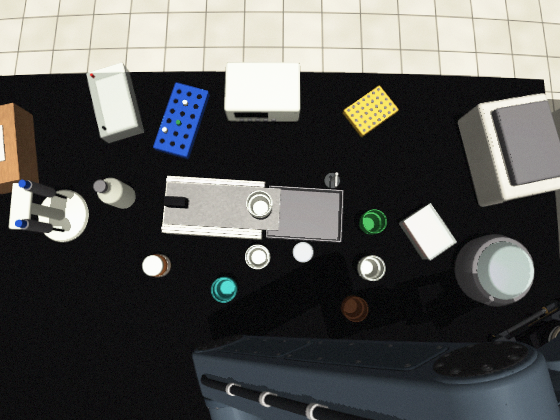

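View pics/wrist0.png

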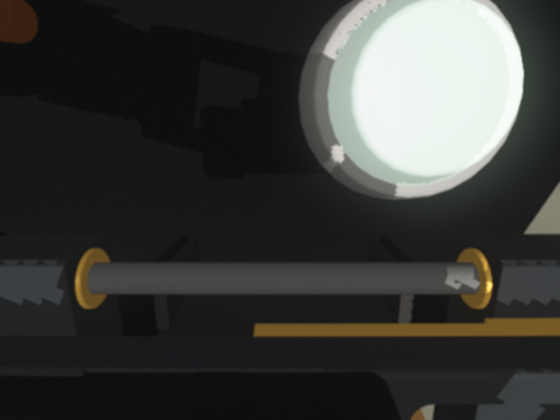

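```bash
python3 - <<'E'
from rig import bot, capture, recognise, place_of
import numpy as np
for n in ("scene","top"):
    capture(n)
    for t in "riser riser_edge plate lip grip ring cup_base cup_a gauge gauge_tip tub jar tipbox flask dish".split():
        r=place_of(n,t); print(n,t,[(np.round(d["xy"],1).tolist(),round(d["p"],2)) for d in r[:6]])
E
```

```text
scene riser [([339.0, 199.2], 0.82)]
scene riser_edge []
scene plate [([339.0, 189.5], 0.6)]
scene lip [([290.4, 220.3], 0.56)]
scene grip [([369.1, 161.2], 0.72)]
scene ring [([306.5, 207.2], 0.57)]
scene cup_base [([308.2, 209.5], 0.94)]
scene cup_a [([279.3, 154.0], 0.8), ([202.3, 279.9], 0.76), ([174.4, 205.2], 0.72), ([273.3, 189.4], 0.65), ([179.4, 241.8], 0.62)]
scene gauge [([265.2, 288.7], 0.66), ([373.4, 166.3], 0.48)]
scene gauge_tip [([256.9, 264.1], 0.63)]
scene tub [([267.3, 242.2], 0.72), ([343.7, 131.1], 0.6)]
scene jar [([342.9, 134.6], 0.68)]
scene tipbox [([147.1, 309.0], 0.93), ([309.0, 209.2], 0.31)]
scene flask [([420.4, 151.1], 0.88)]
scene dish [([243.3, 213.3], 0.58), ([309.7, 208.8], 0.24)]
top riser []
top riser_edge []
top plate [([223.4, 203.0], 0.82)]
top lip [([280.9, 210.4], 0.77)]
top grip [([173.5, 200.6], 0.72)]
top ring [([259.6, 206.0], 0.59)]
top cup_base [([330.9, 179.5], 0.42)]
top cup_a [([368.7, 222.6], 0.9), ([259.4, 258.1], 0.72), ([228.6, 285.4], 0.64)]
top gauge [([328.5, 181.1], 0.49)]
top gauge_tip [([336.4, 186.2], 0.46)]
top tub [([305.0, 214.4], 0.87)]
top jar [([159.4, 265.2], 0.84)]
top tipbox [([420.0, 237.5], 0.62)]
top flask [([124.7, 193.2], 0.59)]
top dish [([303.0, 250.9], 0.52)]
```

```bash
cat > h.py <<'E'
import numpy as np, cv2
from rig import bot, capture, recognise, place_of
def cam(n):
    c=capture(n)
    K=np.array([[c["fx"],0,c["cx"]],[0,c["fy"],c["cy"]],[0,0,1.]])
    R=cv2.Rodrigues(np.array(c["rvec"],float))[0]; t=np.array(c["tvec"],float).ravel()
    return dict(im=c["image"],K=K,d=np.array(c["dist_coeffs"],float),R=R,t=t,C=-R.T@t)
def ray(c,xy):
    u=cv2.undistortPoints(np.array([[xy]],float),c["K"],c["d"])[0,0]
    v=c["R"].T@np.array([u[0],u[1],1.]); return v/np.linalg.norm(v)
def onz(c,xy,z):
    v=ray(c,xy); return c["C"]+v*(z-c["C"][2])/v[2]
def tri(obs):
    A=np.zeros((3,3));b=np.zeros(3)
    for c,xy in obs:
        v=ray(c,xy);P=np.eye(3)-np.outer(v,v);A+=P;b+=P@c["C"]
    X=np.linalg.solve(A,b)
    return X,[float(np.linalg.norm((np.eye(3)-np.outer(ray(c,xy),ray(c,xy)))@(X-c["C"]))*1000) for c,xy in obs]
def proj(c,X):
    return cv2.projectPoints(np.array(X,float).reshape(-1,1,3),cv2.Rodrigues(c["R"])[0],c["t"],c["K"],c["d"])[0].reshape(-1,2)
def ring(c,im,x,y,z,r,col,s=1,o=(0,0)):
    a=np.linspace(0,2*np.pi,60);P=np.c_[x+r*np.cos(a),y+r*np.sin(a),0*a+z]
    p=(proj(c,P)-np.array(o)+.5)*s-.5
    cv2.polylines(im,[np.round(p*8).astype(int)],True,col,1,cv2.LINE_AA,3)
E
python3 - <<'E'
from h import *
t=cam("top");s=cam("scene")
im=t["im"][160:330,150:350+40]; cv2.imwrite("pics/t1.png",cv2.resize(im,None,fx=3.3,fy=3.3,interpolation=cv2.INTER_CUBIC))
im=s["im"][120:310,150:410]; cv2.imwrite("pics/s1.png",cv2.resize(im,None,fx=3,fy=3,interpolation=cv2.INTER_CUBIC))
for n,a,b,z in [("grip",(173.5,200.6),(369.1,161.2),.098)]:
    print(n,tri([(t,a),(s,b)]))
print("C",t["C"],s["C"])
E
```

```text
grip (array([0.5660025 , 0.21419521, 0.08929979]), [8.165509625892176, 8.165509625892113])
C [ 0.41628331 -0.03795107  1.14171128] [ 1.05204336 -0.45680316  1.23420414]
```

View pics/t1.png

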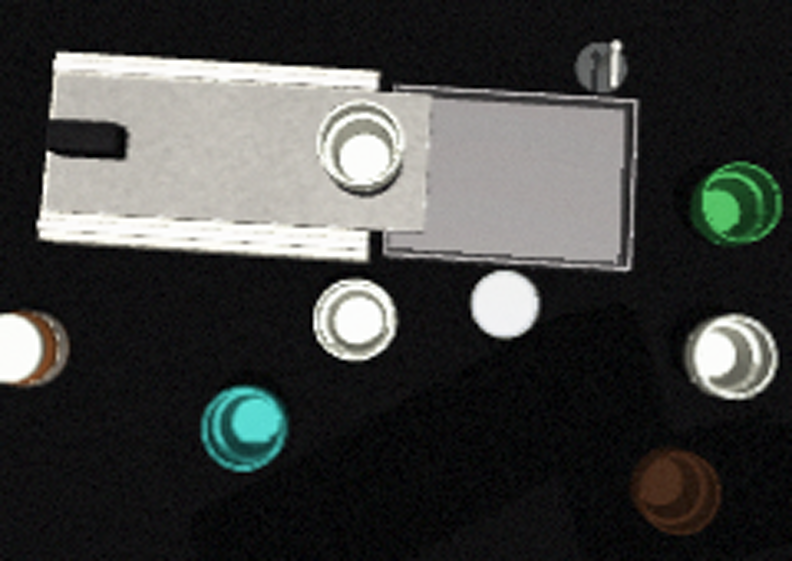

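View pics/s1.png

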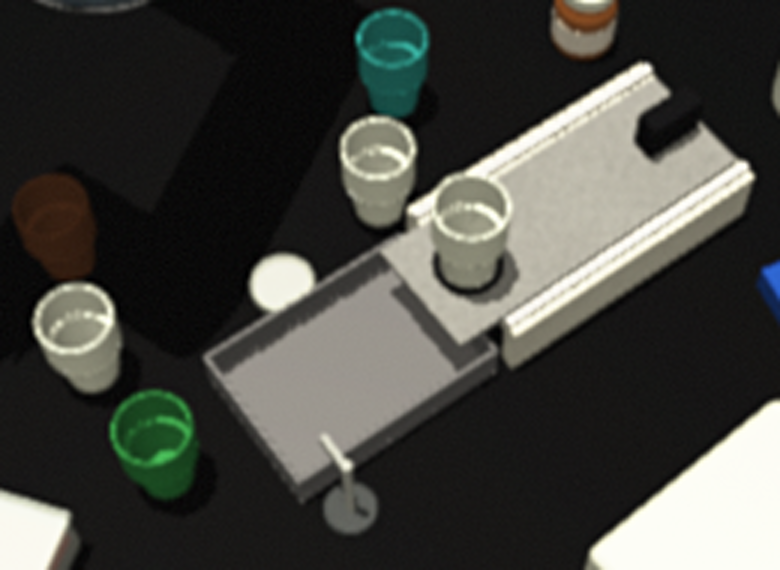

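```bash
cat > fit.py <<'E'
from h import *
from scipy.optimize import minimize
t=cam("top");s=cam("scene")
def sil(c,x,y,z0,sc=4,win=None):
    a=np.linspace(0,2*np.pi,48,endpoint=False)
    P=[]
    for r,z in((21.5,0),(27,47),(31,47),(31,92)):
        P.append(np.c_[x+r/1e3*np.cos(a),y+r/1e3*np.sin(a),0*a+z0+z/1e3])
    parts=[np.r_[P[0],P[1]],np.r_[P[2],P[3]]]
    m=np.zeros((win[3]*sc,win[2]*sc),np.uint8)
    for p in parts:
        q=(proj(c,p)-np.array(win[:2])+.5)*sc
        cv2.fillConvexPoly(m,np.round(cv2.convexHull(q.astype(np.float32))*16).astype(int),255,shift=4)
    return cv2.resize(m,(win[2],win[3]),interpolation=cv2.INTER_AREA)/255.
def fit(c,rimpx):
    X=onz(c,rimpx,.092)[:2]
    w=(int(rimpx[0])-30,int(rimpx[1])-30,65,75)
    g=c["im"].astype(float).max(2)[w[1]:w[1]+w[3],w[0]:w[0]+w[2]]
    hsv=cv2.cvtColor(c["im"],cv2.COLOR_BGR2HSV)[w[1]:w[1]+w[3],w[0]:w[0]+w[2]]
    m=((g>70)&(hsv[...,1]<90)).astype(np.uint8)
    n,l,st,ce=cv2.connectedComponentsWithStats(m)
    k=l[25:36,25:36];k=np.bincount(k[k>0]).argmax()
    m=cv2.morphologyEx((l==k).astype(np.uint8),cv2.MORPH_CLOSE,np.ones((9,9)))
    f=lambda p:((sil(c,p[0],p[1],0,win=w)-m)**2).sum()
    r=minimize(f,X,method="Nelder-Mead",options=dict(initial_simplex=[X,X+[.006,0],X+[0,.006]]))
    return r.x,r.fun,m.sum()
for n,a,b in (("near",(257.6,257),(276,167)),("right",(373,268),(175,223))):
    print(n,fit(t,a),fit(s,b))
# manual points
T=lambda x,y:(150+(x+.5)/3.3-.5,160+(y+.5)/3.3-.5)
S=lambda x,y:(150+(x+.5)/3-.5,120+(y+.5)/3-.5)
print("base rim",onz(t,T(361,146),.160),onz(s,S(472,203),.160))
print("kerb corners top far-in,far-out,near-in,near-out",*[onz(t,T(*p),.067)[:2].round(4) for p in((56,52),(380,71),(38,241),(369,263))])
print("scene far-in(750,165) near-out(413,212), near-in(645,65), far-out(512,325)",*[onz(s,S(*p),.067)[:2].round(4) for p in((752,165),(409,212),(645,63),(510,323))])
print("plate out corners",*[onz(t,T(*p),.068)[:2].round(4) for p in((431,95),(427,232))],*[onz(s,S(*p),.068)[:2].round(4) for p in((382,250),(465,343))])
print("gauge post top", tri([(t,T(616,42)),(s,S(349,467))]),"tip", tri([(t,T(613,86)),(s,S(325,437))]))
print("grip in/out top face ctr",onz(t,T(126,140),.113),onz(t,T(48,138),.113), "scene",onz(s,S(640,123),.113))
for n in("flask","jar","dish","tipbox"):
    print(n,*[ [onz(c,d["xy"],0)[:2].round(3) for d in place_of(k,n)[:1]] for c,k in((t,"top"),(s,"scene"))])
E
python3 fit.py
```

```text
near (array([0.4311496 , 0.00588848]), np.float64(9.500592079969243), np.uint64(512)) (array([0.43037838, 0.00513676]), np.float64(1166.640123029604), np.uint64(1903))
right (array([ 0.40455567, -0.28487557]), np.float64(12.629019607843137), np.uint64(582)) (array([ 0.40227211, -0.28416034]), np.float64(26.846182237600924), np.uint64(822))
base rim [ 5.53698238e-01 -4.33332730e-04  1.60000000e-01] [0.55511596 0.00186834 0.16      ]
kerb corners top far-in,far-out,near-in,near-out [0.6406 0.2483] [ 0.6269 -0.0111] [0.4893 0.2561] [ 0.4748 -0.0043]
scene far-in(750,165) near-out(413,212), near-in(645,65), far-out(512,325) [0.6351 0.2522] [ 0.4852 -0.0053] [0.4975 0.2559] [ 0.6193 -0.0088]
plate out corners [ 0.6077 -0.0517] [ 0.4993 -0.0493] [ 0.5003 -0.0465] [ 0.6105 -0.0491]
gauge post top (array([ 0.64585717, -0.19434085,  0.0959121 ]), [0.12751711898900236, 0.12751711898901635]) tip (array([ 0.61244112, -0.19217371,  0.09003561]), [0.4499861548330783, 0.44998615483321486])
grip in/out top face ctr [0.56336276 0.17937648 0.113     ] [0.56441614 0.23918009 0.113     ] scene [0.56225376 0.18165745 0.113     ]
flask [array([0.606, 0.377])] [array([0.596, 0.393])]
jar [] [array([0.399, 0.271])]
dish [array([ 0.448, -0.119])] [array([ 0.443, -0.114])]
tipbox [array([ 0.496, -0.44 ])] [array([ 0.495, -0.44 ])]
```

```bash
cat >> h.py <<'E'
def plan(x,y,z,jaw=None,step=38,rot=6.5):
    """rows (tool-axis mm, rad) from now to target; jaw: wanted tool-x heading in deg (mod 180)"""
    st=bot.read_state();R=np.array(st["tcp_rot"]);p=np.array(st["position"])
    D=(np.array([x,y,z])-p)*1000
    h=np.degrees(np.arctan2(R[1,0],R[0,0]))
    dh=0 if jaw is None else (jaw-h+90)%180-90
    n=max(1,int(np.ceil(max(np.linalg.norm(D)/step,abs(dh)/rot))))
    n5=n
    out=[]
    for i in range(n):
        out.append([(R.T@(D/n)).round(1).tolist(),round(float(np.radians(-dh/n)),4)])
        R=R@cv2.Rodrigues(np.array([0,0,np.radians(-dh/n)]))[0]
    print("t",round(st["time_s"],2),"pos",p.round(4),"head",round(h,1),"tilt",R[:,2].round(4),"F",np.round(st["force"],1),"open",round(st["opening"],3),"D",D.round(1),"dh",round(dh,1),"n",n)
    for i in range(0,n,5):print(out[i:i+5])
E
python3 - <<'E'
from h import *
t=cam("top")
T=lambda x,y:(150+(x+.5)/3.3-.5,160+(y+.5)/3.3-.5)
for n,p in (("teal",(245,429)),("green",(740,203)),("brown",(678,491))): print(n,onz(t,T(*p),.092).round(3))
plan(.4034,-.2845,.22,-90)
E
```

```text
teal [0.348 0.087 0.092]
green [ 0.522 -0.289  0.092]
brown [ 0.304 -0.239  0.092]
t 2.4 pos [ 0.274  -0.5617  0.2226] head -64.0 tilt [-0. -0. -1.] F [0.1 0.2 0.8] open 1.005 D [129.4 277.2  -2.6] dh -26.0 n 9
[[[-21.4, -26.4, 0.3], 0.0504], [[-22.7, -25.3, 0.3], 0.0504], [[-23.9, -24.1, 0.3], 0.0504], [[-25.1, -22.9, 0.3], 0.0504], [[-26.2, -21.6, 0.3], 0.0504]]
[[[-27.3, -20.3, 0.3], 0.0504], [[-28.3, -18.9, 0.3], 0.0504], [[-29.2, -17.4, 0.3], 0.0504], [[-30.0, -15.9, 0.3], 0.0504]]
```

Emit:
{"method": "send_rows", "body": {"motion": [[[-21.4, -26.4, 0], 0.05], [[-22.7, -25.3, 0], 0.05], [[-23.9, -24.1, 0], 0.05], [[-25.1, -22.9, 0], 0.05], [[-26.2, -21.6, 0], 0.05]], "gripper": 0}}

```text
time_s: 2.82
position: [0.3457, -0.4124, 0.2216]
tcp_rot: [[0.181, -0.984, 0.001], [-0.984, -0.181, -0.009], [0.009, 0.0, -1.0]]
force: [0.4, -0.0, 0.4]
opening: 1.002
```

Emit:
{"method": "send_rows", "body": {"motion": [[[-27.3, -20.3, 0], 0.05], [[-28.3, -18.9, 0], 0.05], [[-29.2, -17.4, 0], 0.05], [[-30, -15.9, 0], 0.05], [[0, 0, 0], 0]]}}

```text
time_s: 3.23
position: [0.4091, -0.2792, 0.2211]
tcp_rot: [[-0.028, -1.0, 0.002], [-1.0, 0.028, -0.006], [0.006, -0.002, -1.0]]
force: [-0.9, -1.4, -0.6]
opening: 0.997
```

```bash
python3 - <<'E'
from h import *
w=cam("wrist"); im=w["im"].copy()
ring(w,im,.4034,-.2845,.092,.031,(0,0,255))
cv2.imwrite("pics/w1.png",im)
plan(.4034,-.2845,.14,-90)
E
```

```text
t 3.28 pos [ 0.4089 -0.2818  0.2214] head -91.5 tilt [ 0.0024 -0.0093 -1.    ] F [0.3 0.1 0.6] open 1.0 D [ -5.5  -2.7 -81.4] dh 1.5 n 3
[[[0.7, 1.9, 27.1], -0.0088], [[0.7, 1.9, 27.1], -0.0088], [[0.7, 1.9, 27.1], -0.0088]]
```

View pics/w1.png

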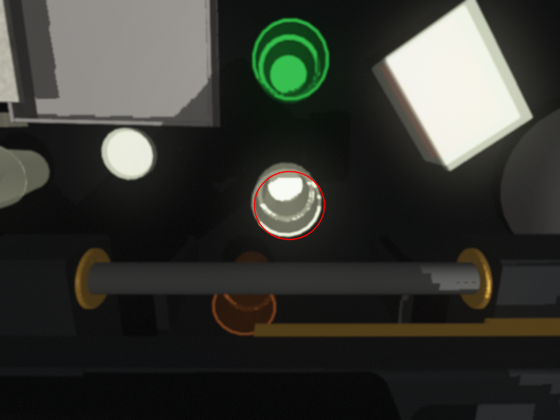

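Emit:
{"method": "send_rows", "body": {"motion": [[[0.7, 1.8, 28], -0.009], [[0.7, 1.8, 28], -0.009], [[0.7, 1.8, 26], -0.009], [[0, 0, 0], 0], [[0, 0, 0], 0]]}}

```text
time_s: 3.7
position: [0.4067, -0.2916, 0.1403]
tcp_rot: [[0.006, -1.0, 0.01], [-1.0, -0.006, -0.021], [0.021, -0.01, -1.0]]
force: [-1.1, -0.5, -0.0]
opening: 1.0
```

```bash
python3 - <<'E'
from h import *
plan(.4034,-.2845,.052,-90)
E
```

```text
t 3.7 pos [ 0.4067 -0.2916  0.1403] head -89.6 tilt [ 0.0103 -0.0213 -0.9997] F [-1.1 -0.5 -0. ] open 1.0 D [ -3.3   7.1 -88.3] dh -0.4 n 3
[[[-3.0, 1.4, 29.4], 0.002], [[-3.0, 1.4, 29.4], 0.002], [[-3.0, 1.4, 29.4], 0.002]]
```

Emit:
{"method": "send_rows", "body": {"motion": [[[-4, 2, 8], 0], [[-3, 1, 8], 0], [[0, 0, 4], 0], [[0, 0, 0], 0], [[0, 0, 0], 0]]}}

```text
time_s: 4.12
position: [0.4058, -0.2909, 0.1237]
tcp_rot: [[0.003, -1.0, 0.016], [-1.0, -0.003, -0.029], [0.029, -0.016, -0.999]]
force: [-0.5, -0.0, 0.1]
opening: 1.001
```

```bash
python3 - <<'E'
from h import *
plan(.4034,-.2845,.052,-90)
E
```

```text
t 4.12 pos [ 0.4058 -0.2909  0.1237] head -89.8 tilt [ 0.0163 -0.029  -0.9994] F [-0.5 -0.   0.1] open 1.001 D [ -2.4   6.4 -71.7] dh -0.2 n 2
[[[-4.2, 1.8, 35.7], 0.0013], [[-4.2, 1.8, 35.7], 0.0013]]
```

Emit:
{"method": "send_rows", "body": {"motion": [[[0, 0, 0], 0], [[0, 0, 0], 0], [[0, 0, 0], 0], [[0, 0, 0], 0], [[0, 0, 0], 0]]}}

```text
time_s: 4.53
position: [0.4072, -0.2926, 0.126]
tcp_rot: [[0.003, -1.0, 0.02], [-0.999, -0.003, -0.033], [0.033, -0.02, -0.999]]
force: [0.3, -0.1, -0.7]
opening: 0.996
```

Emit:
{"method": "send_rows", "body": {"motion": [[[-6, 0, 0], 0], [[0, 0, 0], 0], [[0, 0, 0], 0], [[0, 0, 0], 0], [[0, 0, 0], 0]]}}

```text
time_s: 4.95
position: [0.4072, -0.2855, 0.1259]
tcp_rot: [[0.003, -1.0, 0.02], [-0.999, -0.004, -0.033], [0.033, -0.02, -0.999]]
force: [-0.1, 0.7, 0.0]
opening: 0.997
```

```bash
python3 - <<'E'
from h import *
plan(.4034,-.2845,.052,-90)
cam("wrist")
plan(.4034,-.2845,.052,-90)
print(bot.read_state()["qvel"])
E
```

```text
t 4.95 pos [ 0.4072 -0.2855  0.1259] head -89.8 tilt [ 0.0198 -0.0329 -0.9993] F [-0.1  0.7  0. ] open 0.997 D [ -3.8   1.  -73.9] dh -0.2 n 2
[[[-1.7, 2.6, 36.9], 0.0016], [[-1.7, 2.6, 36.9], 0.0016]]
t 5.0 pos [ 0.4072 -0.2855  0.1259] head -89.8 tilt [ 0.0197 -0.0328 -0.9993] F [-0.9  0.3  0.1] open 1.002 D [ -3.8   1.  -73.9] dh -0.2 n 2
[[[-1.7, 2.6, 36.9], 0.0016], [[-1.7, 2.6, 36.9], 0.0016]]
[-0.12600653  0.12849735 -0.10446379  0.05838446  0.03756778 -0.04581673]
```

Emit:
{"method": "send_rows", "body": {"motion": [[[-2, 3, 20], 0], [[0, 0, 0], 0], [[0, 1, 20], 0], [[0, 0, 0], 0], [[0, 0, 0], 0]]}}

```text
time_s: 5.42
position: [0.4055, -0.2865, 0.0867]
tcp_rot: [[0.003, -1.0, 0.022], [-0.999, -0.004, -0.036], [0.036, -0.022, -0.999]]
force: [0.3, -0.2, 0.0]
opening: 0.999
```

```bash
python3 - <<'E'
from h import *
plan(.4034,-.2845,.052,-90)
E
```

```text
t 5.42 pos [ 0.4055 -0.2865  0.0867] head -89.8 tilt [ 0.0223 -0.0357 -0.9991] F [ 0.3 -0.2  0. ] open 0.999 D [ -2.1   2.  -34.7] dh -0.2 n 1
[[[-3.2, 2.8, 34.5], 0.0031]]
```

Emit:
{"method": "send_rows", "body": {"motion": [[[-2, 1.5, 17], 0], [[0, 0, 0], 0], [[-1, 1, 17], 0], [[0, 0, 0], 0], [[0, 0, 0], 0]]}}

```text
time_s: 5.83
position: [0.4068, -0.2877, 0.0574]
tcp_rot: [[0.003, -1.0, 0.028], [-0.999, -0.004, -0.042], [0.042, -0.028, -0.999]]
force: [0.8, -0.5, 0.0]
opening: 1.0
```

Emit:
{"method": "send_rows", "body": {"motion": [[[0, 0, 0], 0], [[0, 0, 0], 0], [[0, 0, 0], 0], [[0, 0, 0], 0], [[0, 0, 0], 0]], "gripper": 1}}

```text
time_s: 6.25
position: [0.4086, -0.2893, 0.062]
tcp_rot: [[0.003, -0.999, 0.033], [-0.999, -0.005, -0.047], [0.047, -0.032, -0.998]]
force: [0.5, 0.4, -0.5]
opening: 0.72
```

Emit:
{"method": "send_rows", "body": {"motion": [[[0, 0, 0], 0], [[0, 0, 0], 0], [[0, 0, 0], 0], [[0, 0, 0], 0], [[0, 0, 0], 0]]}}

```text
time_s: 6.67
position: [0.4086, -0.2894, 0.0624]
tcp_rot: [[0.003, -0.999, 0.033], [-0.999, -0.005, -0.047], [0.047, -0.033, -0.998]]
force: [0.1, 0.4, -0.8]
opening: 0.718
```

```bash
python3 - <<'E'
from h import *
plan(.4034,-.2845,.26,-90)
w=cam("wrist"); cv2.imwrite("pics/w2.png",w["im"])
E
```

```text
t 6.67 pos [ 0.4086 -0.2894  0.0624] head -89.8 tilt [ 0.0328 -0.0471 -0.9983] F [ 0.1  0.4 -0.8] open 0.718 D [ -5.2   4.9 197.6] dh -0.2 n 6
[[[0.7, -0.2, -32.9], 0.0005], [[0.7, -0.2, -32.9], 0.0005], [[0.7, -0.2, -32.9], 0.0005], [[0.7, -0.2, -32.9], 0.0005], [[0.7, -0.2, -32.9], 0.0005]]
[[[0.7, -0.2, -32.9], 0.0005]]
```

View pics/w2.png

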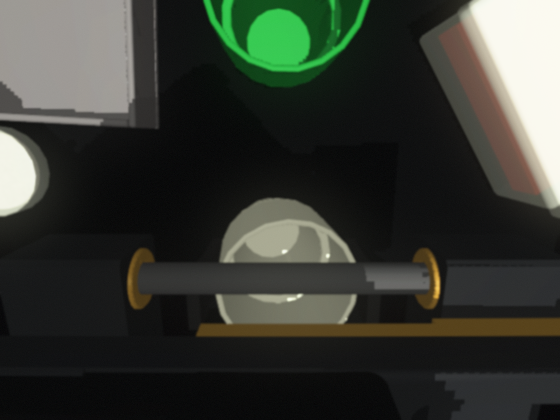

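Emit:
{"method": "send_rows", "body": {"motion": [[[0, 0, -15], 0], [[0, 0, -33], 0], [[0, 0, -33], 0], [[0, 0, -33], 0], [[0, 0, -33], 0]]}}

```text
time_s: 7.13
position: [0.3997, -0.2786, 0.2063]
tcp_rot: [[0.003, -1.0, 0.018], [-1.0, -0.003, -0.031], [0.031, -0.018, -0.999]]
force: [0.6, -0.4, -1.0]
opening: 0.719
```

```bash
python3 - <<'E'
from h import *
plan(.4034,-.2845,.26,-90)
E
```

```text
t 7.13 pos [ 0.3997 -0.2786  0.2063] head -89.8 tilt [ 0.0178 -0.0306 -0.9994] F [ 0.6 -0.4 -1. ] open 0.719 D [ 3.7 -5.9 53.7] dh -0.2 n 2
[[[3.8, -2.3, -26.7], 0.0014], [[3.8, -2.3, -26.7], 0.0014]]
```

Emit:
{"method": "send_rows", "body": {"motion": [[[0, 0, -33], 0], [[0, 0, -33], 0], [[0, 0, 0], 0], [[0, 0, 0], 0], [[0, 0, 0], 0]]}}

```text
time_s: 7.55
position: [0.4002, -0.278, 0.2828]
tcp_rot: [[0.003, -1.0, 0.028], [-0.999, -0.004, -0.042], [0.042, -0.028, -0.999]]
force: [0.8, 0.3, -0.0]
opening: 0.723
```

```bash
python3 - <<'E'
from h import *
plan(.559,.001,.275,-90)
E
```

```text
t 7.55 pos [ 0.4002 -0.278   0.2828] head -89.8 tilt [ 0.0282 -0.0419 -0.9987] F [ 0.8  0.3 -0. ] open 0.723 D [158.8 279.   -7.8] dh -0.2 n 9
[[[-31.0, -17.7, 0.1], 0.0003], [[-31.0, -17.7, 0.1], 0.0003], [[-31.0, -17.7, 0.1], 0.0003], [[-31.0, -17.7, 0.1], 0.0003], [[-31.0, -17.7, 0.1], 0.0003]]
[[[-31.0, -17.7, 0.1], 0.0003], [[-31.0, -17.7, 0.1], 0.0003], [[-31.0, -17.7, 0.1], 0.0003], [[-31.0, -17.7, 0.1], 0.0003]]
```

Emit:
{"method": "send_rows", "body": {"motion": [[[-20, -10, 0], 0], [[-31, -17.5, 0], 0], [[-31, -17.5, 0], 0], [[-31, -17.5, 0], 0], [[-31, -17.5, 0], 0]]}}

```text
time_s: 7.97
position: [0.4773, -0.1341, 0.2706]
tcp_rot: [[-0.011, -1.0, 0.015], [-0.999, 0.011, -0.037], [0.037, -0.015, -0.999]]
force: [1.1, 0.0, -0.9]
opening: 0.719
```

```bash
python3 - <<'E'
from h import *
plan(.559,.001,.275,-90)
E
```

```text
t 7.97 pos [ 0.4773 -0.1341  0.2706] head -90.6 tilt [ 0.0146 -0.0375 -0.9992] F [ 1.1  0.  -0.9] open 0.719 D [ 81.7 135.1   4.4] dh 0.6 n 5
[[[-27.2, -16.1, -1.7], -0.0022], [[-27.1, -16.1, -1.7], -0.0022], [[-27.1, -16.2, -1.7], -0.0022], [[-27.0, -16.3, -1.7], -0.0022], [[-27.0, -16.3, -1.7], -0.0022]]
```

Emit:
{"method": "send_rows", "body": {"motion": [[[-31, -17, -2], 0], [[-31, -17, -2], 0], [[-25, -15, -1], 0], [[-15, -9, 0], 0], [[0, 0, 0], 0]]}}

```text
time_s: 8.38
position: [0.5351, -0.0198, 0.2607]
tcp_rot: [[-0.005, -1.0, -0.005], [-1.0, 0.005, -0.028], [0.028, 0.005, -1.0]]
force: [-0.2, 0.1, -0.6]
opening: 0.721
```

Emit:
{"method": "send_rows", "body": {"motion": [[[0, 0, 0], 0], [[0, 0, 0], 0], [[0, 0, 0], 0], [[0, 0, 0], 0], [[0, 0, 0], 0]]}}

```text
time_s: 8.8
position: [0.5307, -0.0211, 0.2547]
tcp_rot: [[-0.005, -1.0, -0.019], [-1.0, 0.005, -0.027], [0.027, 0.019, -0.999]]
force: [0.2, 0.1, -0.3]
opening: 0.717
```

```bash
python3 - <<'E'
from h import *
plan(.559,.001,.275,-90)
for n in("top","scene"):
    c=cam(n);im=c["im"]
    p=proj(c,[.55,0,.2])[0].astype(int);o=p-[55,65]
    im=cv2.resize(im[o[1]:o[1]+130,o[0]:o[0]+130],None,fx=4,fy=4,interpolation=cv2.INTER_CUBIC);cv2.imwrite(f"pics/{n}3.png",im);print(o)
w=cam("wrist"); cv2.imwrite("pics/w3.png",w["im"])
E
```

```text
t 8.8 pos [ 0.5307 -0.0211  0.2547] head -90.3 tilt [-0.0189 -0.027  -0.9995] F [ 0.2  0.1 -0.3] open 0.717 D [28.3 22.1 20.3] dh 0.3 n 2
[[[-10.8, -13.9, -10.7], -0.0024], [[-10.8, -13.9, -10.7], -0.0024]]
[203 138]
[250 111]
```

View pics/scene3.png

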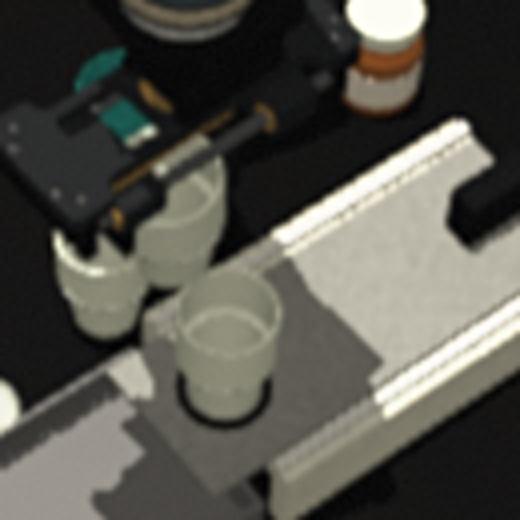

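View pics/w3.png

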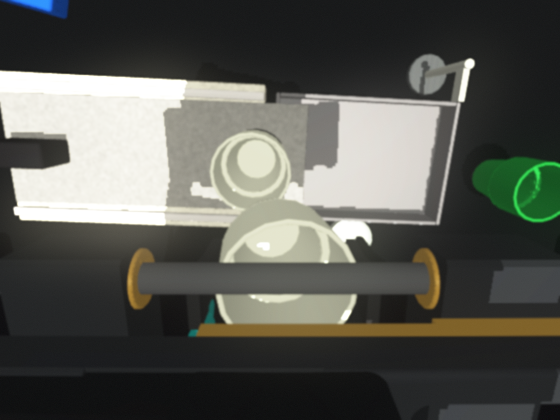

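View pics/top3.png

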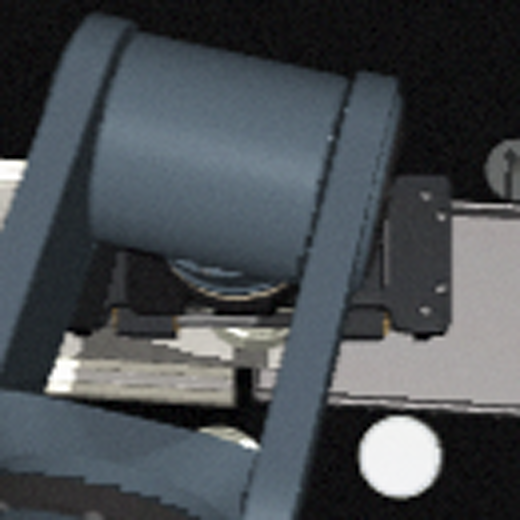

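```bash
python3 - <<'E'
from h import *
w=cam("wrist");im=w["im"].copy()
print(onz(w,(251,170),.16),w["C"])
st=bot.read_state();p=st["position"];R=st["tcp_rot"]
def held(dy,tilt,h,col):
    # ring in tool frame at tool z=-h, offset dy along tool y
    a=np.linspace(0,2*np.pi,60)
    P=np.c_[.031*np.cos(a),dy+.031*np.sin(a),0*a-h]@R.T+p
    cv2.polylines(im,[proj(w,P).astype(int)],True,col,1)
held(.0046,0,.030,(0,0,255)); held(0,0,.030,(0,255,0))
for xx,yy in((.5545,.0005),): ring(w,im,xx,yy,.16,.031,(255,0,0)); ring(w,im,xx,yy,.16,.0285,(255,0,0))
cv2.imwrite("pics/w4.png",im)
E
```

```text
[0.56058584 0.00121865 0.16      ] [ 0.6013813  -0.01662807  0.41455942]
```

View pics/w4.png

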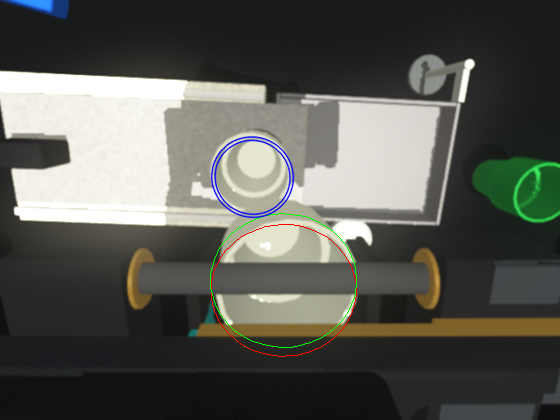

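```bash
python3 - <<'E'
from h import *
w=cam("wrist");im=w["im"]
o=(190,110);s=5
z=cv2.resize(im[110:230,190:350],None,fx=s,fy=s,interpolation=cv2.INTER_CUBIC)
ring(w,z,.5545,.0005,.16,.031,(255,0,0),s,o)
ring(w,z,.5600,.0010,.16,.031,(0,0,255),s,o)
ring(w,z,.5545,.0005,.068,.0215,(255,0,0),s,o)
ring(w,z,.56,.0010,.068,.0215,(0,0,255),s,o)
cv2.imwrite("pics/w5.png",z)
t0=cv2.imread("pics/top0.png");t=cam("top")
o=(225,170);z=cv2.resize(t0[170:240,225:295],None,fx=8,fy=8,interpolation=cv2.INTER_CUBIC)
for x,y,c in((.5545,.0005,(255,0,0)),(.56,.001,(0,0,255))):
    ring(t,z,x,y,.16,.031,c,8,o);ring(t,z,x,y,.068,.0215,c,8,o)
cv2.imwrite("pics/t5.png",z)
E
```

```text
(no output)
```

View pics/w5.png

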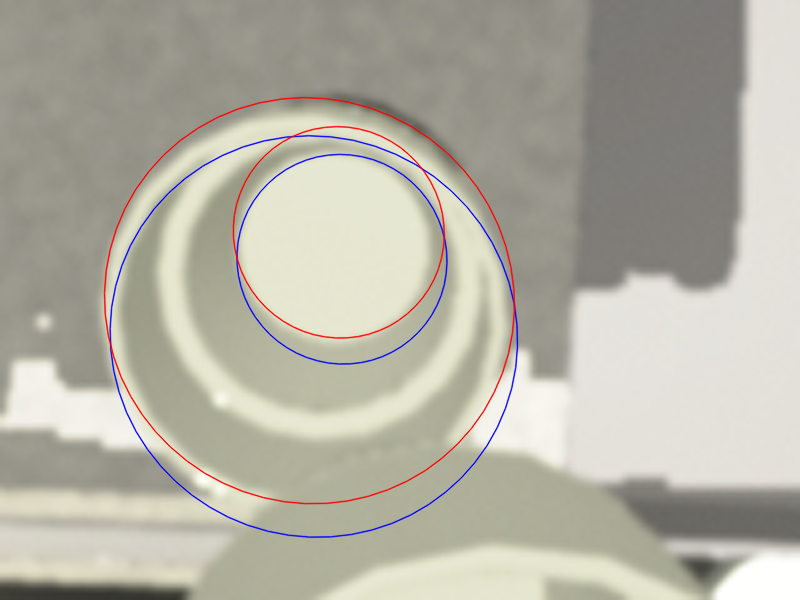

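View pics/t5.png

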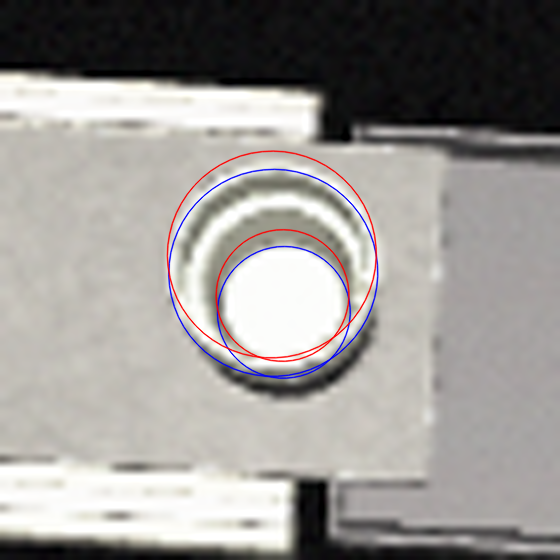

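```bash
python3 - <<'E'
from h import *
w=cam("wrist");im=w["im"];o=(190,190);s=4.5
z=cv2.resize(im[190:340,190:365],None,fx=s,fy=s,interpolation=cv2.INTER_CUBIC)
st=bot.read_state();p=st["position"];R=st["tcp_rot"]
def held(dx,dy,h,col,r=.031):
    a=np.linspace(0,2*np.pi,60)
    P=np.c_[dx+r*np.cos(a),dy+r*np.sin(a),0*a-h]@R.T+p
    cv2.polylines(z,[((proj(w,P)-o+.5)*s).astype(int)],True,col,1)
held(-.0015,.003,.023,(0,0,255)); held(-.0015,.003,.023-.092,(0,0,255),.0215);held(-.0015,.003,.023-.045,(0,0,255),.031)
held(-.001,.002,.030,(0,255,0)); held(-.001,.002,.030-.092,(0,255,0),.0215)
cv2.imwrite("pics/w6.png",z)
E
```

```text
(no output)
```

View pics/w6.png

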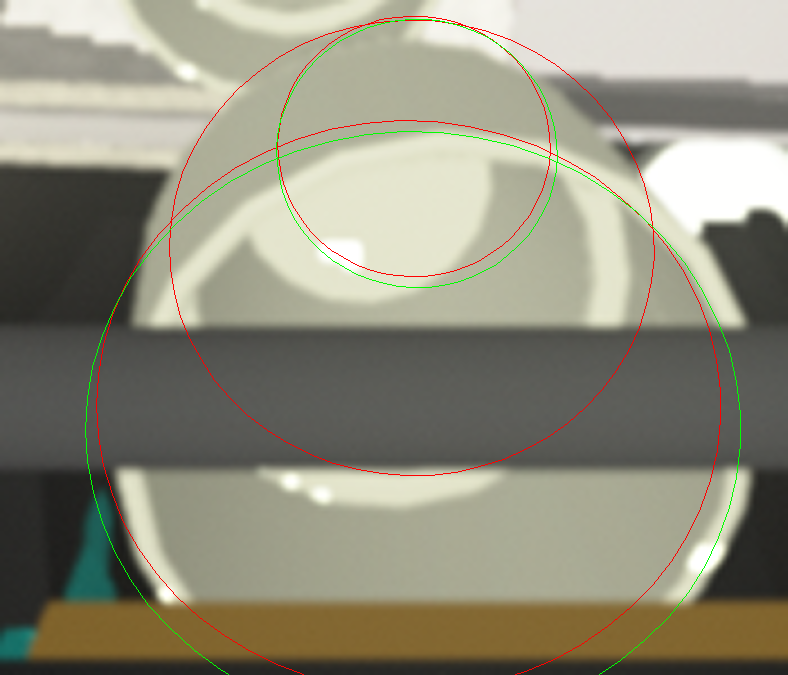

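Emit:
{"method": "send_rows", "body": {"motion": [[[-10, -16, -10], 0], [[0, 0, 0], 0], [[-10, -16, -10], 0], [[0, 0, 0], 0], [[0, 0, 0], 0]]}}

```text
time_s: 9.57
position: [0.5624, 0.0002, 0.274]
tcp_rot: [[-0.004, -1.0, -0.021], [-1.0, 0.004, -0.028], [0.028, 0.021, -0.999]]
force: [-0.4, -0.2, -1.2]
opening: 0.719
```

Emit:
{"method": "send_rows", "body": {"motion": [[[0, 0, -20], 0], [[0, 0, 0], 0], [[0, 0, -20], 0], [[0, 0, 0], 0], [[0, 0, 0], 0]]}}

```text
time_s: 9.98
position: [0.5592, 0.0006, 0.3113]
tcp_rot: [[-0.003, -1.0, -0.029], [-1.0, 0.004, -0.028], [0.028, 0.029, -0.999]]
force: [-0.6, 0.1, -0.9]
opening: 0.72
```

```bash
python3 - <<'E'
from h import *
plan(.5647,0,.26,-90)
E
```

```text
t 9.98 pos [0.5592 0.0006 0.3113] head -90.2 tilt [-0.0292 -0.0275 -0.9992] F [-0.6  0.1 -0.9] open 0.72 D [  5.5  -0.6 -51.3] dh 0.2 n 2
[[[-0.4, -3.5, 25.6], -0.0016], [[-0.4, -3.5, 25.6], -0.0016]]
```

Emit:
{"method": "send_rows", "body": {"motion": [[[0, 0, 15], 0], [[0, 0, 15], 0], [[0, 0, 15], 0], [[0, 0, 8], 0], [[0, 0, 0], 0]]}}

```text
time_s: 10.4
position: [0.5545, -0.0017, 0.253]
tcp_rot: [[-0.004, -0.999, -0.033], [-1.0, 0.005, -0.028], [0.028, 0.032, -0.999]]
force: [-0.5, 0.1, -0.5]
opening: 0.72
```

```bash
python3 - <<'E'
from h import *
plan(.5647,0,.26,-90)
w=cam("wrist");cv2.imwrite("pics/w7.png",w["im"])
plan(.5647,0,.26,-90)
E
```

```text
t 10.4 pos [ 0.5545 -0.0017  0.253 ] head -90.2 tilt [-0.0326 -0.0275 -0.9991] F [-0.5  0.1 -0.5] open 0.72 D [10.2  1.7  7. ] dh 0.2 n 1
[[[-1.5, -10.0, -7.4], -0.004]]
t 10.45 pos [ 0.5546 -0.0017  0.2535] head -90.2 tilt [-0.0323 -0.0276 -0.9991] F [-0.8  0.  -0.2] open 0.722 D [10.1  1.7  6.5] dh 0.2 n 1
[[[-1.5, -9.9, -6.9], -0.004]]
```

View pics/w7.png

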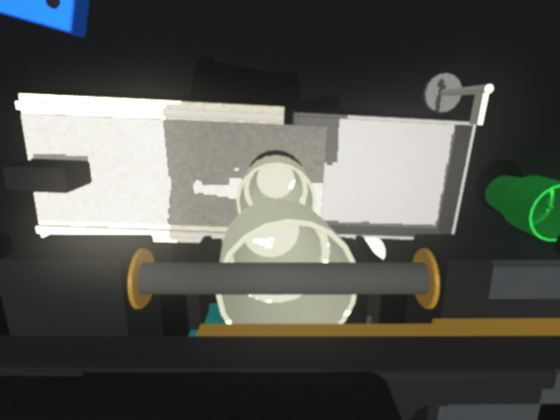

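Emit:
{"method": "send_rows", "body": {"motion": [[[0, -11, 0], 0], [[0, 0, 0], 0], [[0, 0, 0], 0], [[0, 0, 0], 0], [[0, 0, 0], 0]]}}

```text
time_s: 10.87
position: [0.5688, -0.0022, 0.255]
tcp_rot: [[-0.004, -1.0, -0.028], [-1.0, 0.005, -0.028], [0.029, 0.028, -0.999]]
force: [-0.3, -0.2, -0.8]
opening: 0.719
```

```bash
python3 - <<'E'
from h import *
plan(.5647,0,.26,-90)
w=cam("wrist");cv2.imwrite("pics/w8.png",cv2.resize(w["im"][130:340,180:400],None,fx=3,fy=3))
c=cam("scene");im=c["im"];p=proj(c,[.55,0,.2])[0].astype(int);o=p-[55,65]
cv2.imwrite("pics/s8.png",cv2.resize(im[o[1]:o[1]+120,o[0]:o[0]+120],None,fx=5,fy=5,interpolation=cv2.INTER_CUBIC))
E
```

```text
t 10.87 pos [ 0.5688 -0.0022  0.255 ] head -90.2 tilt [-0.0277 -0.0284 -0.9992] F [-0.3 -0.2 -0.8] open 0.719 D [-4.1  2.2  5. ] dh 0.2 n 1
[[[-2.0, 4.3, -4.9], -0.004]]
```

View pics/w8.png

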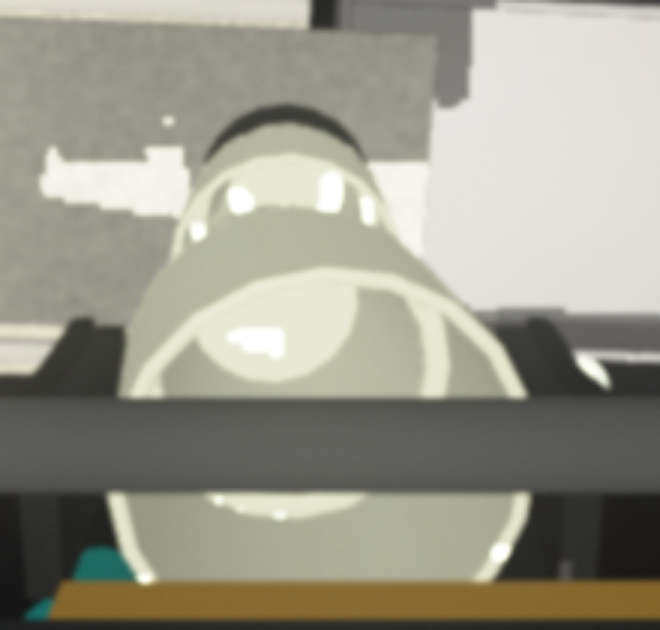

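View pics/s8.png

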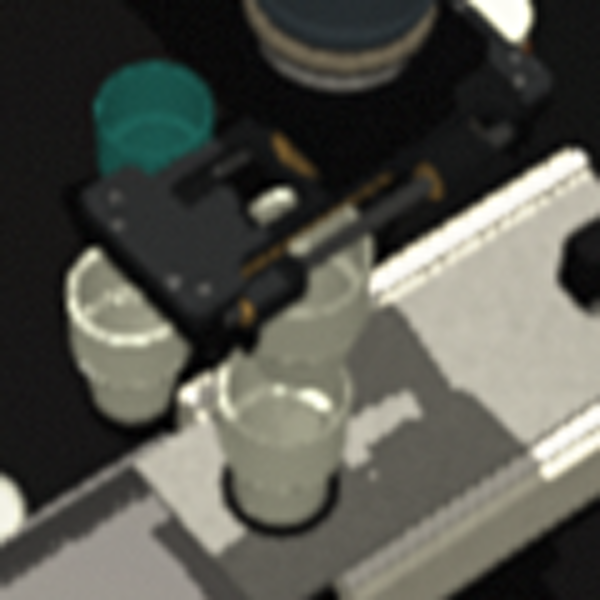

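```bash
cat > ov.py <<'E'
from h import *
import sys
st=bot.read_state();p=np.array(st["position"]);R=np.array(st["tcp_rot"])
c=cam("scene");im=c["im"]
pp=proj(c,[.55,0,.2])[0].astype(int);o=pp-[50,60];s=6
z=cv2.resize(im[o[1]:o[1]+110,o[0]:o[0]+110],None,fx=s,fy=s,interpolation=cv2.INTER_CUBIC)
h=float(sys.argv[1]);rx,ry,fx,fy=[float(v)/1e3 for v in sys.argv[2:6]]
rim=p+np.array([rx,ry,h]);foot=rim+np.array([fx,fy,-.092])
for f,r in((0,.031),(.489,.031),(.489,.027),(1,.0215)):
    q=rim+(foot-rim)*f; ring(c,z,q[0],q[1],q[2],r,(0,0,255),s,o)
ring(c,z,.557,.001,.16,.031,(255,0,0),s,o)
print(rim,foot)
cv2.imwrite(sys.argv[6],z)
E
python3 ov.py .023 -4.5 0 -6.5 4 pics/s9.png
```

```text
[ 0.56418943 -0.00218714  0.27800491] [0.55768943 0.00181286 0.18600491]
```

View pics/s9.png

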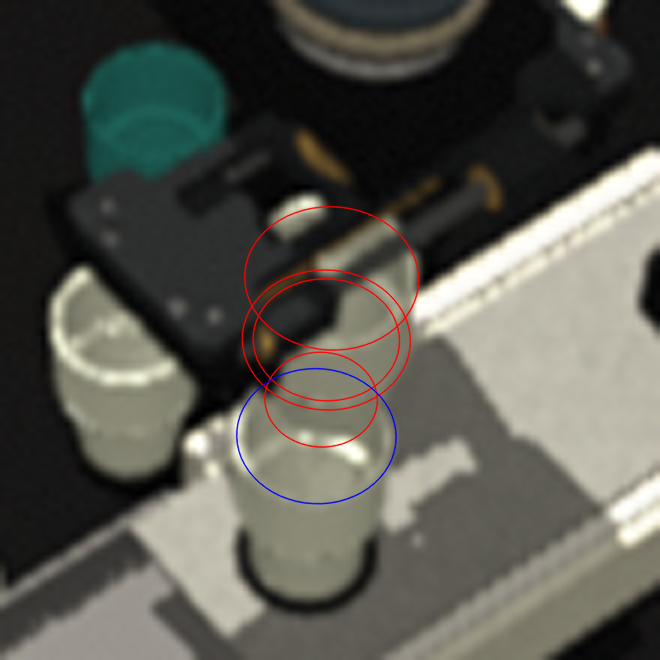

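Emit:
{"method": "send_rows", "body": {"motion": [[[-0.5, 0, 20], 0], [[0, 0, 0], 0], [[-0.5, 0, 15], 0], [[0, 0, 0], 0], [[0, 0, 0], 0]]}}

```text
time_s: 11.43
position: [0.5686, -0.0022, 0.2221]
tcp_rot: [[-0.004, -1.0, -0.024], [-1.0, 0.005, -0.029], [0.029, 0.024, -0.999]]
force: [-0.0, -1.0, 0.3]
opening: 0.724
```

```bash
python3 ov.py .023 -4.5 0 -6.5 4 pics/s10.png; python3 - <<'E'
from h import *
plan(.5647,0,.19,-90)
w=cam("wrist");cv2.imwrite("pics/w10.png",cv2.resize(w["im"][130:340,180:400],None,fx=3,fy=3))
E
```

```text
[ 0.56406894 -0.0022207   0.24512709] [0.55756894 0.0017793  0.15312709]
t 11.48 pos [ 0.5681 -0.0021  0.2219] head -90.2 tilt [-0.0251 -0.029  -0.9993] F [-0.2 -0.6 -0.6] open 0.719 D [ -3.4   2.1 -31.9] dh 0.2 n 1
[[[-3.1, 2.6, 31.9], -0.004]]
```

View pics/s10.png

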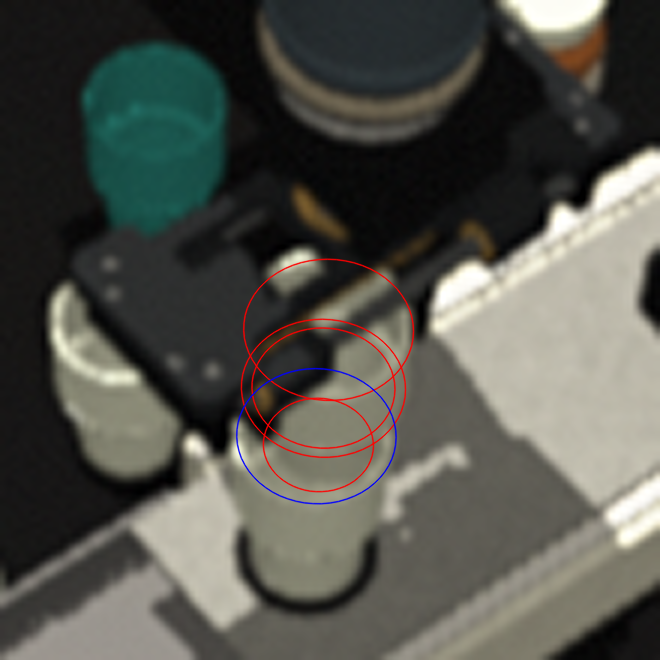

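View pics/w10.png

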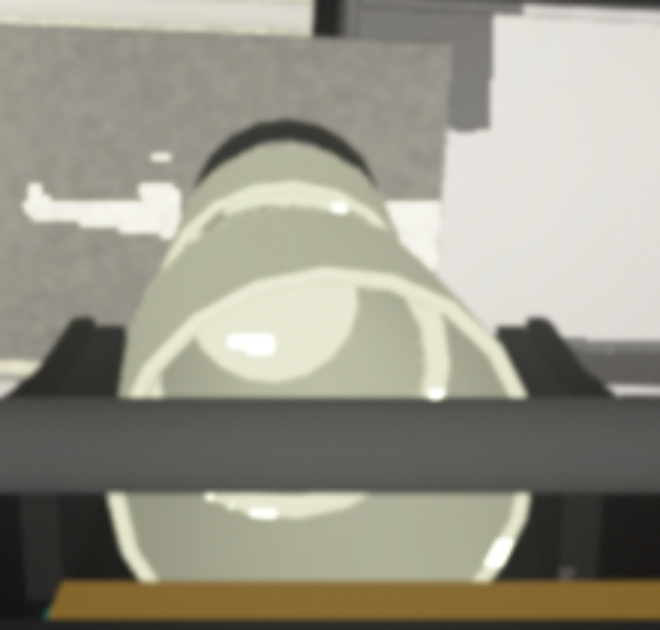

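Emit:
{"method": "send_rows", "body": {"motion": [[[0, 1, 15], 0], [[0, 0, 0], 0], [[0, 1, 12], 0], [[0, 0, 0], 0], [[0, 0, 0], 0]]}}

```text
time_s: 11.95
position: [0.569, -0.0034, 0.2005]
tcp_rot: [[-0.004, -1.0, -0.015], [-1.0, 0.004, -0.031], [0.031, 0.015, -0.999]]
force: [0.1, 0.6, 0.5]
opening: 0.719
```

```bash
python3 - <<'E'
from h import *
plan(.563,0,.185,-90)
w=cam("wrist");cv2.imwrite("pics/w11.png",cv2.resize(w["im"][130:340,180:400],None,fx=3,fy=3))
E
```

```text
t 11.95 pos [ 0.569  -0.0034  0.2005] head -90.2 tilt [-0.0154 -0.0308 -0.9994] F [0.1 0.6 0.5] open 0.719 D [ -6.    3.4 -15.5] dh 0.2 n 1
[[[-3.9, 5.8, 15.5], -0.004]]
```

View pics/w11.png

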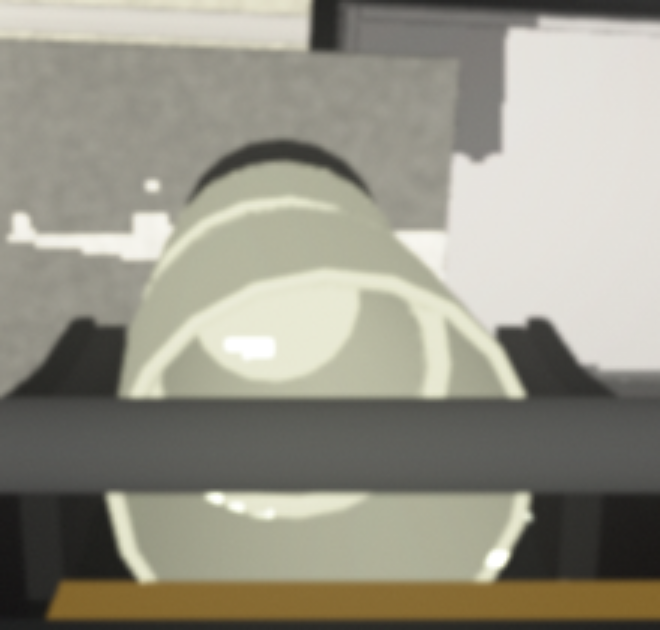

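Emit:
{"method": "send_rows", "body": {"motion": [[[-2, 2, 10], 0], [[0, 0, 0], 0], [[-1, 2, 6], 0], [[0, 0, 0], 0], [[0, 0, 0], 0]]}}

```text
time_s: 12.42
position: [0.5655, -0.0007, 0.1854]
tcp_rot: [[-0.004, -1.0, -0.012], [-0.999, 0.004, -0.032], [0.032, 0.012, -0.999]]
force: [0.3, -0.7, -1.1]
opening: 0.715
```

```bash
python3 ov.py .023 -4.5 0 -5 3 pics/s12.png; python3 - <<'E'
from h import *
plan(.563,0,.185,-90)
E
```

```text
[ 0.56102239 -0.00066111  0.20839549] [0.55602239 0.00233889 0.11639549]
t 12.47 pos [ 0.5652 -0.0006  0.1852] head -90.2 tilt [-0.0129 -0.0313 -0.9994] F [ 0.   0.2 -0.4] open 0.718 D [-2.2  0.6 -0.2] dh 0.2 n 1
[[[-0.6, 2.2, 0.2], -0.0039]]
```

View pics/s12.png

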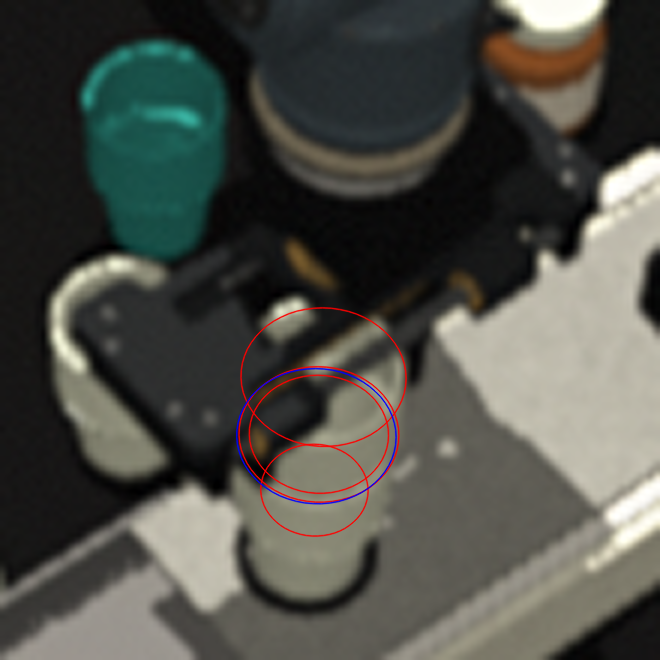

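Emit:
{"method": "send_rows", "body": {"motion": [[[0, 2, 4], 0], [[0, 0, 0], 0], [[0, 0, 0], 0], [[0, 0, 3], 0], [[0, 0, 0], 0]]}}

```text
time_s: 12.88
position: [0.5631, -0.0009, 0.1779]
tcp_rot: [[-0.004, -1.0, -0.012], [-0.999, 0.004, -0.032], [0.032, 0.012, -0.999]]
force: [0.1, -0.9, -0.9]
opening: 0.722
```

Emit:
{"method": "send_rows", "body": {"motion": [[[0, 0, 3], 0], [[0, 0, 0], 0], [[0, 0, 0], 0], [[0, 0, 2], 0], [[0, 0, 0], 0]]}}

```text
time_s: 13.3
position: [0.566, -0.0006, 0.1773]
tcp_rot: [[-0.005, -1.0, -0.004], [-1.0, 0.005, -0.031], [0.031, 0.004, -1.0]]
force: [-0.6, 1.0, 2.5]
opening: 0.717
```

Emit:
{"method": "send_rows", "body": {"motion": [[[0, 0, 0], 0], [[0, 0, 0], 0], [[0, 0, 0], 0], [[0, 0, 0], 0], [[0, 0, 0], 0]], "gripper": 0}}

```text
time_s: 13.72
position: [0.5659, -0.0008, 0.1761]
tcp_rot: [[-0.005, -1.0, -0.005], [-1.0, 0.005, -0.031], [0.031, 0.005, -1.0]]
force: [0.2, -0.2, 0.7]
opening: 0.971
```

```bash
python3 - <<'E'
from h import *
plan(.563,0,.25,-90)
w=cam("wrist");cv2.imwrite("pics/w13.png",cv2.resize(w["im"][100:340,150:400],None,fx=2.5,fy=2.5))
E
```

```text
t 13.72 pos [ 0.5659 -0.0008  0.1761] head -90.3 tilt [-0.005  -0.0309 -0.9995] F [ 0.2 -0.2  0.7] open 0.971 D [-2.9  0.8 73.9] dh 0.3 n 2
[[[0.7, 1.6, -36.9], -0.0024], [[0.7, 1.6, -36.9], -0.0024]]
```

View pics/w13.png

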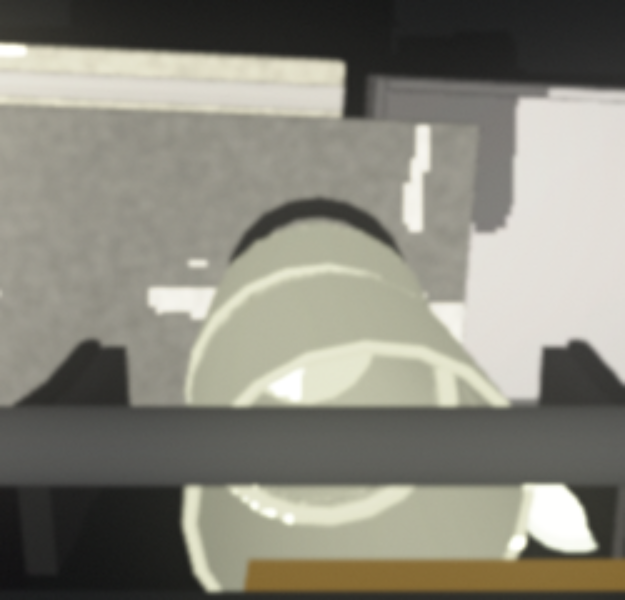

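Emit:
{"method": "send_rows", "body": {"motion": [[[0.5, 0, -20], 0], [[0.5, 0, -30], 0], [[0.5, 0, -30], 0], [[0, 0, -20], 0], [[0, 0, 0], 0]]}}

```text
time_s: 14.18
position: [0.5646, 0.0009, 0.2763]
tcp_rot: [[-0.005, -1.0, -0.014], [-1.0, 0.005, -0.029], [0.029, 0.014, -0.999]]
force: [1.1, -0.1, 0.7]
opening: 1.001
```

```bash
cat > look.py <<'E'
from h import *
import sys
tag=sys.argv[1]
plan(.45,0,.25,-90)
w=cam("wrist");cv2.imwrite(f"pics/w{tag}.png",w["im"])
c=cam("scene");im=c["im"];p=proj(c,[.55,0,.15])[0].astype(int);o=p-[55,60]
z=cv2.resize(im[o[1]:o[1]+110,o[0]:o[0]+110],None,fx=6,fy=6,interpolation=cv2.INTER_CUBIC)
cv2.imwrite(f"pics/s{tag}.png",z)
E
python3 look.py 14
```

```text
t 14.18 pos [0.5646 0.0009 0.2763] head -90.3 tilt [-0.0144 -0.0292 -0.9995] F [ 1.1 -0.1  0.7] open 1.001 D [-114.6   -0.9  -26.3] dh 0.3 n 4
[[[0.2, 28.5, 7.0], -0.0013], [[0.1, 28.5, 7.0], -0.0013], [[0.1, 28.5, 7.0], -0.0013], [[0.1, 28.5, 7.0], -0.0013]]
```

View pics/w14.png

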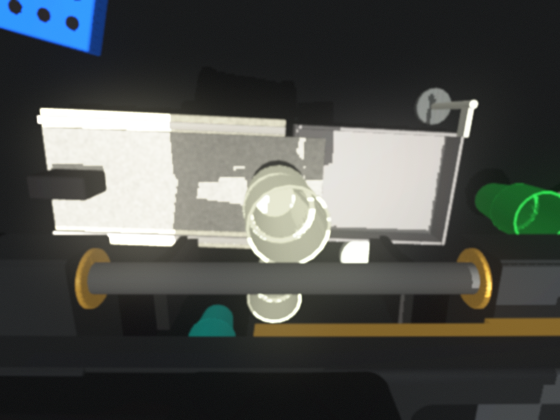

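View pics/s14.png

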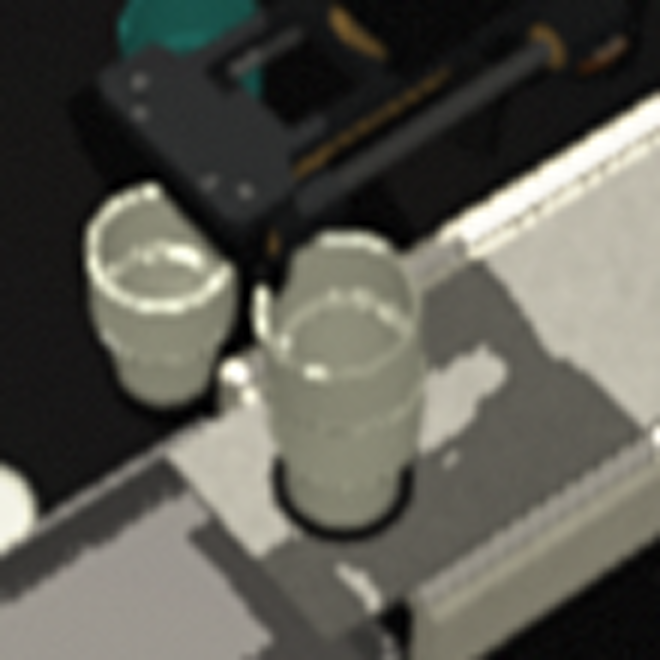

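```bash
python3 - <<'E'
from h import *
c=cam("scene");w=cam("wrist");o=(255,110)
z=cv2.resize(c["im"][110:220,255:365],None,fx=6,fy=6,interpolation=cv2.INTER_CUBIC)
for x,y in((.557,.001),):
    ring(c,z,x,y,.205,.031,(0,0,255),6,o);ring(c,z,x,y,.16,.031,(255,0,0),6,o);ring(c,z,x,y,.068,.0215,(0,255,0),6,o)
o=(180,130);z2=cv2.resize(w["im"][130:280,180:380],None,fx=4,fy=4,interpolation=cv2.INTER_CUBIC)
ring(w,z2,.559,.001,.205,.031,(0,0,255),4,o);ring(w,z2,.559,.001,.068,.0215,(0,255,0),4,o)
cv2.imwrite("pics/s15.png",z);cv2.imwrite("pics/w15.png",z2)
E
```

```text
(no output)
```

View pics/s15.png

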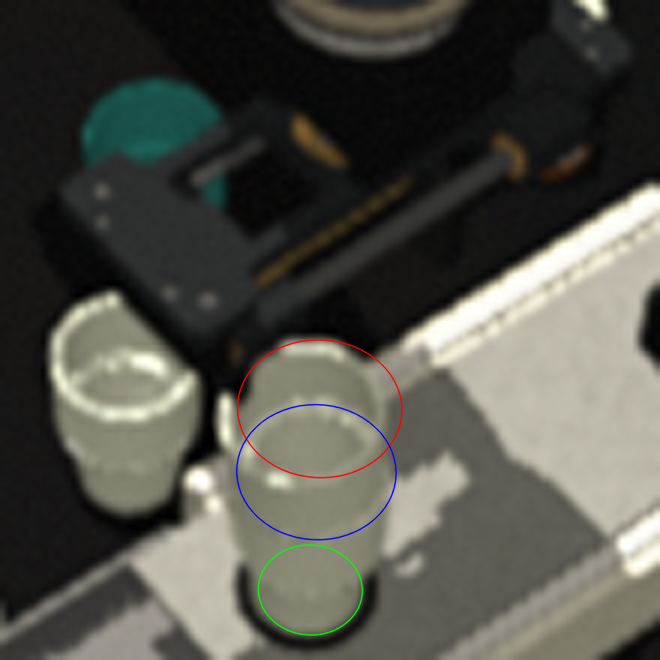

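View pics/w15.png

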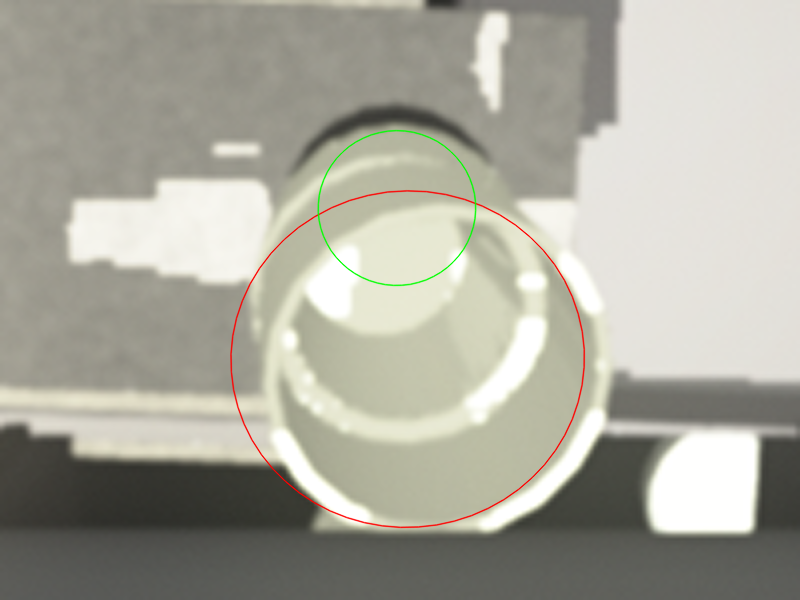

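Emit:
{"method": "send_rows", "body": {"motion": [[[0, 4, 20], 0], [[0, 0, 0], 0], [[0, 3, 20], 0], [[0, 0, 0], 0], [[0, 0, 0], 0]]}}

```text
time_s: 14.8
position: [0.5499, 0.0007, 0.2248]
tcp_rot: [[-0.005, -0.999, -0.036], [-1.0, 0.006, -0.025], [0.025, 0.036, -0.999]]
force: [1.4, 1.2, -0.3]
opening: 1.001
```

```bash
python3 - <<'E'
from h import *
plan(.557,-.001,.14,-90)
w=cam("wrist");cv2.imwrite("pics/w16.png",w["im"])
E
```

```text
t 14.8 pos [0.5499 0.0007 0.2248] head -90.3 tilt [-0.0364 -0.0251 -0.999 ] F [ 1.4  1.2 -0.3] open 1.001 D [  7.1  -1.7 -84.8] dh 0.3 n 3
[[[-0.2, -3.4, 28.2], -0.0017], [[-0.2, -3.4, 28.2], -0.0017], [[-0.2, -3.4, 28.2], -0.0017]]
```

View pics/w16.png

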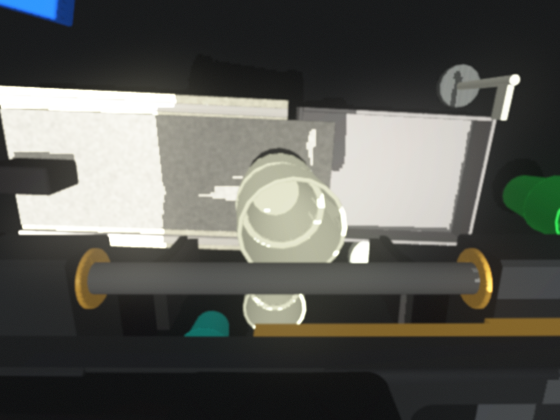

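Emit:
{"method": "send_rows", "body": {"motion": [[[0, -5, 18], 0], [[0, 0, 0], 0], [[0, -2, 18], 0], [[0, 0, 0], 0], [[0, 0, 0], 0]]}}

```text
time_s: 15.27
position: [0.5586, -0.0005, 0.1925]
tcp_rot: [[-0.005, -0.999, -0.031], [-1.0, 0.006, -0.026], [0.026, 0.031, -0.999]]
force: [0.1, 0.2, 0.1]
opening: 0.996
```

```bash
python3 - <<'E'
from h import *
plan(.557,-.001,.14,-90)
w=cam("wrist");cv2.imwrite("pics/w17.png",w["im"])
E
```

```text
t 15.27 pos [ 5.586e-01 -5.000e-04  1.925e-01] head -90.3 tilt [-0.0314 -0.026  -0.9992] F [0.1 0.2 0.1] open 0.996 D [ -1.6  -0.5 -52.5] dh 0.3 n 2
[[[-0.4, -0.0, 26.2], -0.0024], [[-0.4, -0.0, 26.2], -0.0024]]
```

View pics/w17.png

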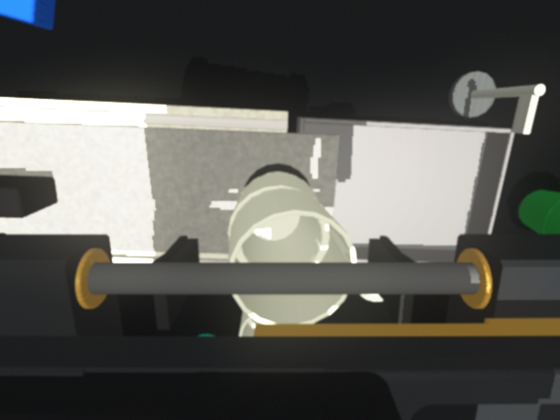

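Emit:
{"method": "send_rows", "body": {"motion": [[[0, 0, 14], 0], [[0, 0, 0], 0], [[0, 0, 12], 0], [[0, 0, 0], 0], [[0, 0, 0], 0]]}}

```text
time_s: 15.73
position: [0.561, -0.0015, 0.1733]
tcp_rot: [[-0.005, -1.0, -0.022], [-1.0, 0.005, -0.028], [0.028, 0.022, -0.999]]
force: [0.9, -0.3, 0.5]
opening: 0.997
```

```bash
python3 - <<'E'
from h import *
plan(.557,-.001,.14,-90)
w=cam("wrist");cv2.imwrite("pics/w18.png",w["im"])
E
```

```text
t 15.73 pos [ 0.561  -0.0015  0.1733] head -90.3 tilt [-0.0218 -0.0279 -0.9994] F [ 0.9 -0.3  0.5] open 0.997 D [ -4.    0.5 -33.3] dh 0.3 n 1
[[[-1.4, 3.3, 33.3], -0.0046]]
```

View pics/w18.png

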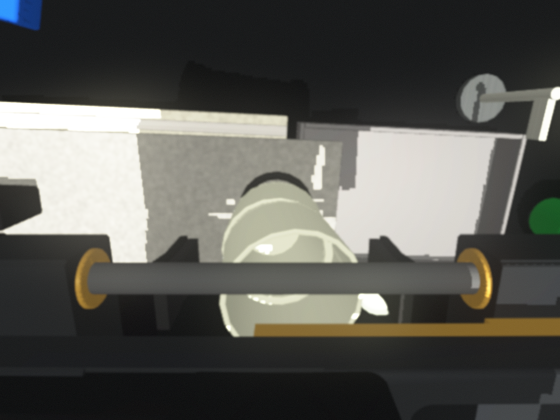

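Emit:
{"method": "send_rows", "body": {"motion": [[[1, 2, 14], 0], [[0, 0, 0], 0], [[0, 1, 10], 0], [[0, 0, 0], 0], [[0, 0, 0], 0]]}}

```text
time_s: 16.2
position: [0.5603, -0.0035, 0.1535]
tcp_rot: [[-0.005, -1.0, -0.014], [-1.0, 0.005, -0.029], [0.029, 0.014, -0.999]]
force: [0.8, 0.4, 0.3]
opening: 1.001
```

Emit:
{"method": "send_rows", "body": {"motion": [[[0, 1, 5], 0], [[0, 0, 0], 0], [[0, 0, 4], 0], [[0, 0, 0], 0], [[0, 0, 0], 0]]}}

```text
time_s: 16.62
position: [0.5598, -0.0037, 0.1446]
tcp_rot: [[-0.004, -1.0, -0.012], [-1.0, 0.005, -0.03], [0.03, 0.012, -0.999]]
force: [1.1, -0.5, 0.1]
opening: 0.998
```

```bash
python3 look.py 19
```

```text
t 16.62 pos [ 0.5598 -0.0037  0.1446] head -90.3 tilt [-0.0123 -0.0297 -0.9995] F [ 1.1 -0.5  0.1] open 0.998 D [-109.8    3.7  105.4] dh 0.3 n 5
[[[-0.0, 22.2, -20.8], -0.0009], [[-0.0, 22.2, -20.8], -0.0009], [[-0.1, 22.2, -20.8], -0.0009], [[-0.1, 22.2, -20.8], -0.0009], [[-0.1, 22.2, -20.8], -0.0009]]
```

View pics/w19.png

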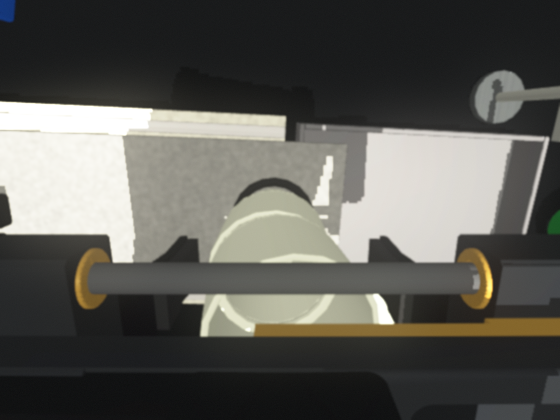

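View pics/s19.png

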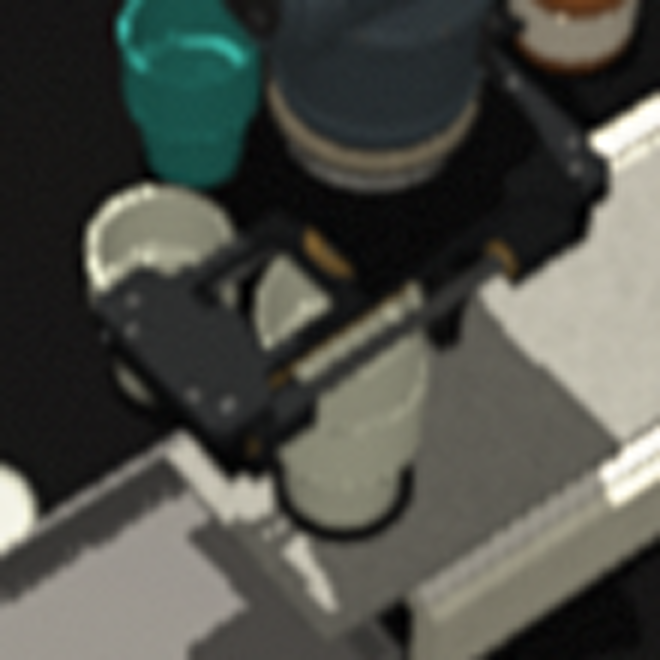

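Emit:
{"method": "send_rows", "body": {"motion": [[[0, 0, 4], 0], [[0, 0, 0], 0], [[0, 0, 0], 0], [[0, 0, 3], 0], [[0, 0, 0], 0]]}}

```text
time_s: 17.13
position: [0.5598, -0.004, 0.1372]
tcp_rot: [[-0.004, -1.0, -0.012], [-1.0, 0.005, -0.03], [0.03, 0.012, -0.999]]
force: [0.5, -0.7, -0.0]
opening: 1.001
```

Emit:
{"method": "send_rows", "body": {"motion": [[[0, 0, 3], 0], [[0, 0, 0], 0], [[0, 0, 0], 0], [[0, 0, 0], 0], [[0, 0, 0], 0]]}}

```text
time_s: 17.55
position: [0.5597, -0.0041, 0.1336]
tcp_rot: [[-0.004, -1.0, -0.012], [-1.0, 0.005, -0.03], [0.03, 0.012, -0.999]]
force: [0.4, -0.1, 0.4]
opening: 1.002
```

Emit:
{"method": "send_rows", "body": {"motion": [[[0, 0, 3], 0], [[0, 0, 0], 0], [[0, 0, 0], 0], [[0, 0, 0], 0], [[0, 0, 0], 0]]}}

```text
time_s: 17.97
position: [0.5598, -0.0042, 0.1305]
tcp_rot: [[-0.004, -1.0, -0.012], [-1.0, 0.005, -0.03], [0.03, 0.012, -0.999]]
force: [1.1, 0.4, 0.4]
opening: 1.0
```

```bash
python3 look.py 20
```

```text
t 17.97 pos [ 0.5598 -0.0042  0.1305] head -90.3 tilt [-0.012  -0.0297 -0.9995] F [1.1 0.4 0.4] open 1.0 D [-109.8    4.2  119.5] dh 0.3 n 5
[[[-0.0, 22.2, -23.7], -0.0009], [[-0.1, 22.2, -23.7], -0.0009], [[-0.1, 22.2, -23.7], -0.0009], [[-0.1, 22.2, -23.7], -0.0009], [[-0.1, 22.2, -23.7], -0.0009]]
```

View pics/s20.png

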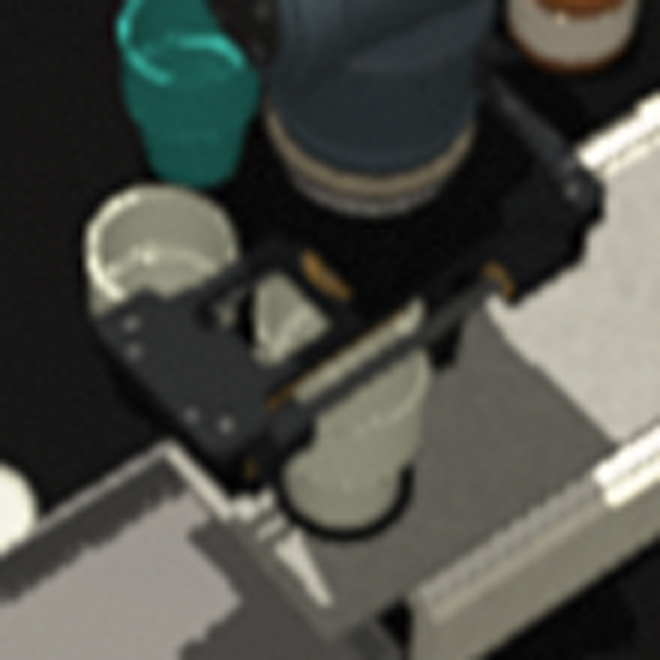

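View pics/w20.png

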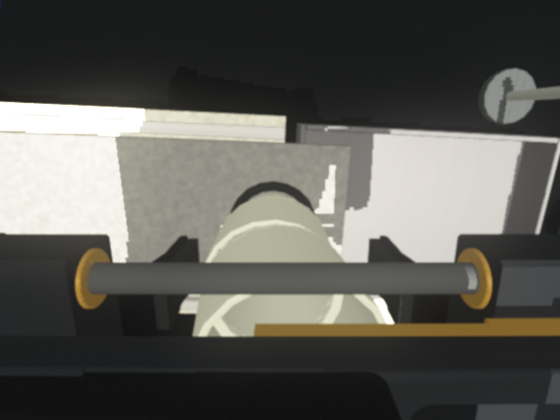

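Emit:
{"method": "send_rows", "body": {"motion": [[[0, 0, 4], 0], [[0, 0, 0], 0], [[0, 0, 0], 0], [[0, 0, 0], 0], [[0, 0, 0], 0]]}}

```text
time_s: 18.48
position: [0.56, -0.0042, 0.1299]
tcp_rot: [[-0.004, -1.0, -0.01], [-1.0, 0.004, -0.03], [0.03, 0.01, -0.999]]
force: [0.1, -0.3, 0.6]
opening: 1.003
```

Emit:
{"method": "send_rows", "body": {"motion": [[[0, 0, 4], 0], [[0, 0, 0], 0], [[0, 0, 0], 0], [[0, 0, 0], 0], [[0, 0, 0], 0]]}}

```text
time_s: 18.9
position: [0.5602, -0.0039, 0.1255]
tcp_rot: [[-0.005, -1.0, -0.01], [-1.0, 0.005, -0.029], [0.029, 0.01, -1.0]]
force: [0.1, 0.5, 2.0]
opening: 1.003
```

Emit:
{"method": "send_rows", "body": {"motion": [[[0, 0, 3], 0], [[0, 0, 2], 0], [[0, 0, 2], 0], [[0, 0, 2], 0], [[0, 0, 2], 0]]}}

```text
time_s: 19.32
position: [0.5608, -0.0035, 0.1252]
tcp_rot: [[-0.004, -1.0, -0.006], [-1.0, 0.004, -0.03], [0.03, 0.006, -1.0]]
force: [-3.5, 0.1, 15.4]
opening: 1.007
```

```bash
python3 look.py 21
```

```text
t 19.32 pos [ 0.5608 -0.0035  0.1252] head -90.2 tilt [-0.0065 -0.0295 -0.9995] F [-3.5  0.1 15.4] open 1.007 D [-110.8    3.5  124.8] dh 0.2 n 5
[[[0.1, 22.3, -24.8], -0.0008], [[0.1, 22.3, -24.8], -0.0008], [[0.1, 22.3, -24.8], -0.0008], [[0.1, 22.3, -24.8], -0.0008], [[0.1, 22.3, -24.8], -0.0008]]
```

View pics/s21.png

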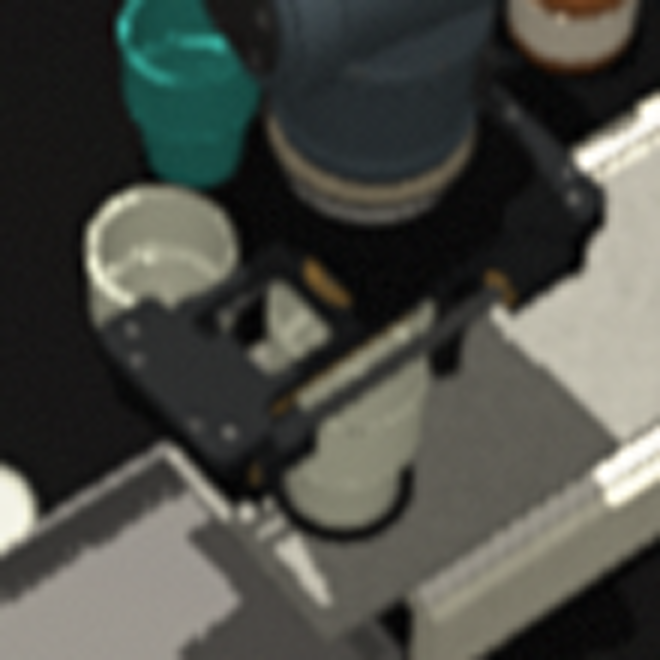

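View pics/w21.png

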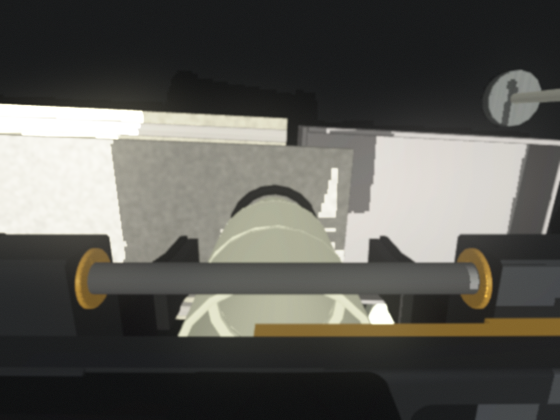

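Emit:
{"method": "send_rows", "body": {"motion": [[[0, 0, -15], 0], [[0, 0, -30], 0], [[0, 0, -35], 0], [[0, 0, -35], 0], [[0, 0, -30], 0]]}}

```text
time_s: 19.83
position: [0.5562, 0.0011, 0.2669]
tcp_rot: [[-0.004, -1.0, -0.027], [-1.0, 0.004, -0.027], [0.027, 0.027, -0.999]]
force: [0.6, -1.0, -0.4]
opening: 0.997
```

Emit:
{"method": "send_rows", "body": {"motion": [[[0, 10, 0], 0], [[0, 0, 0], 0], [[0, 0, 0], 0], [[0, 0, 0], 0], [[0, 0, 0], 0]]}}

```text
time_s: 20.25
position: [0.549, 0.0004, 0.2715]
tcp_rot: [[-0.004, -1.0, -0.015], [-1.0, 0.004, -0.03], [0.03, 0.015, -0.999]]
force: [0.4, -0.3, -0.2]
opening: 1.001
```

```bash
cat > chk.py <<'E'
from h import *
import sys
tag,zr=sys.argv[1],float(sys.argv[2]); X,Y=float(sys.argv[3]),float(sys.argv[4])
c=cam("scene");w=cam("wrist")
plan(.431,.0055,.2,-90)
for n,cc in(("s",c),("w",w)):
    p=proj(cc,[X,Y,zr-.04])[0].astype(int);o=np.maximum(p-[60,60],0)
    z=cv2.resize(cc["im"][o[1]:o[1]+120,o[0]:o[0]+120],None,fx=5,fy=5,interpolation=cv2.INTER_CUBIC)
    ring(cc,z,X,Y,zr,.031,(0,0,255),5,o);ring(cc,z,X,Y,.068,.0215,(0,255,0),5,o);ring(cc,z,X,Y,zr-.045,.031,(255,0,0),5,o)
    cv2.imwrite(f"pics/{n}{tag}.png",z)
E
python3 chk.py 22 .205 .558 .001
```

```text
t 20.35 pos [5.489e-01 4.000e-04 2.712e-01] head -90.2 tilt [-0.0161 -0.0295 -0.9994] F [ 0.7 -0.4 -0. ] open 1.002 D [-117.9    5.1  -71.2] dh 0.2 n 4
[[[-1.7, 29.2, 18.2], -0.0009], [[-1.7, 29.2, 18.2], -0.0009], [[-1.7, 29.2, 18.2], -0.0009], [[-1.8, 29.2, 18.2], -0.0009]]
```

View pics/s22.png

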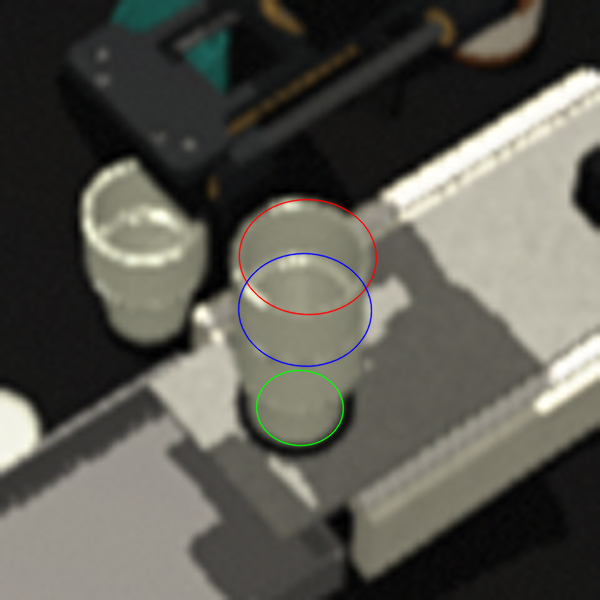

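View pics/w22.png

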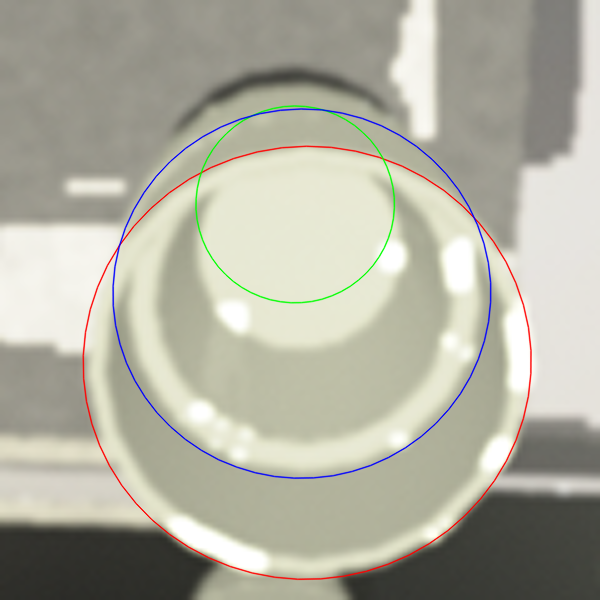

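Emit:
{"method": "send_rows", "body": {"motion": [[[-1, 20, 0], 0], [[-1, 30, 0], 0], [[-1, 30, 0], 0], [[-1, 20, 5], 0], [[0, 0, 0], 0]]}}

```text
time_s: 20.77
position: [0.445, 0.0048, 0.2618]
tcp_rot: [[-0.003, -1.0, -0.025], [-1.0, 0.004, -0.028], [0.028, 0.025, -0.999]]
force: [-0.1, 0.7, -1.3]
opening: 1.002
```

Emit:
{"method": "send_rows", "body": {"motion": [[[0, 0, 0], 0], [[0, 0, 0], 0], [[0, 0, 0], 0], [[0, 0, 0], 0], [[0, 0, 0], 0]]}}

```text
time_s: 21.18
position: [0.4487, 0.0041, 0.2611]
tcp_rot: [[-0.004, -1.0, -0.023], [-1.0, 0.004, -0.028], [0.028, 0.023, -0.999]]
force: [-0.6, 0.4, -0.6]
opening: 0.998
```

```bash
python3 - <<'E'
from h import *
w=cam("wrist");im=w["im"].copy()
ring(w,im,.431,.0055,.092,.031,(0,0,255))
cv2.imwrite("pics/w23.png",im)
plan(.431,.0055,.2,-90)
E
```

```text
t 21.23 pos [0.4488 0.004  0.2611] head -90.2 tilt [-0.0227 -0.0277 -0.9994] F [0.1 0.8 0.2] open 0.999 D [-17.8   1.5 -61.1] dh 0.2 n 2
[[[-1.5, 8.2, 30.7], -0.0019], [[-1.6, 8.2, 30.7], -0.0019]]
```

View pics/w23.png

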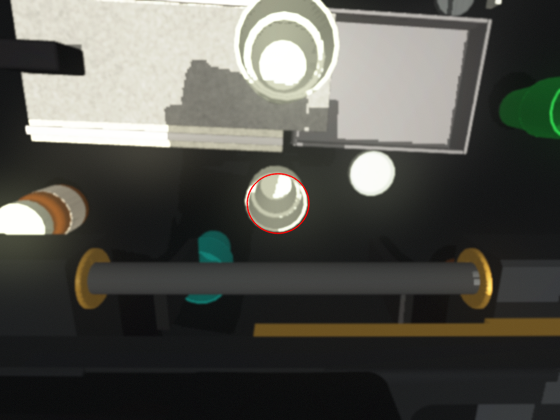

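Emit:
{"method": "send_rows", "body": {"motion": [[[-1, 10, 20], 0], [[0, 0, 0], 0], [[-1, 9, 20], 0], [[0, 0, 0], 0], [[0, 0, 0], 0]]}}

```text
time_s: 21.65
position: [0.4344, 0.004, 0.2228]
tcp_rot: [[-0.004, -1.0, -0.015], [-1.0, 0.004, -0.029], [0.029, 0.015, -0.999]]
force: [-0.4, -0.5, -0.2]
opening: 1.001
```

Emit:
{"method": "send_rows", "body": {"motion": [[[0, 2, 25], 0], [[0, 0, 25], 0], [[0, 0, 20], 0], [[0, 0, 0], 0], [[0, 0, 0], 0]]}}

```text
time_s: 22.07
position: [0.4426, -0.0003, 0.1573]
tcp_rot: [[-0.004, -1.0, 0.003], [-0.999, 0.004, -0.033], [0.033, -0.003, -0.999]]
force: [-0.2, 0.3, 1.4]
opening: 0.998
```

```bash
python3 - <<'E'
from h import *
plan(.431,.0055,.057,-90)
E
```

```text
t 22.07 pos [ 4.426e-01 -3.000e-04  1.573e-01] head -90.3 tilt [ 0.0033 -0.0333 -0.9994] F [-0.2  0.3  1.4] open 0.998 D [ -11.6    5.8 -100.3] dh 0.3 n 3
[[[-3.0, 4.0, 33.4], -0.0015], [[-3.0, 4.0, 33.4], -0.0015], [[-3.1, 4.0, 33.4], -0.0015]]
```

Emit:
{"method": "send_rows", "body": {"motion": [[[-4, 7, 18], 0], [[0, 0, 0], 0], [[-3, 7, 18], 0], [[0, 0, 0], 0], [[0, 0, 0], 0]]}}

```text
time_s: 22.48
position: [0.439, 0.0035, 0.1282]
tcp_rot: [[-0.004, -1.0, 0.022], [-0.999, 0.004, -0.038], [0.038, -0.022, -0.999]]
force: [0.7, -0.2, 0.2]
opening: 1.001
```

```bash
python3 - <<'E'
from h import *
plan(.431,.0055,.057,-90)
w=cam("wrist");cv2.imwrite("pics/w24.png",w["im"])
E
```

```text
t 22.48 pos [0.439  0.0035 0.1282] head -90.3 tilt [ 0.0218 -0.0377 -0.999 ] F [ 0.7 -0.2  0.2] open 1.001 D [ -8.    2.  -71.2] dh 0.3 n 2
[[[-2.3, 4.8, 35.5], -0.0022], [[-2.3, 4.8, 35.5], -0.0022]]
```

View pics/w24.png

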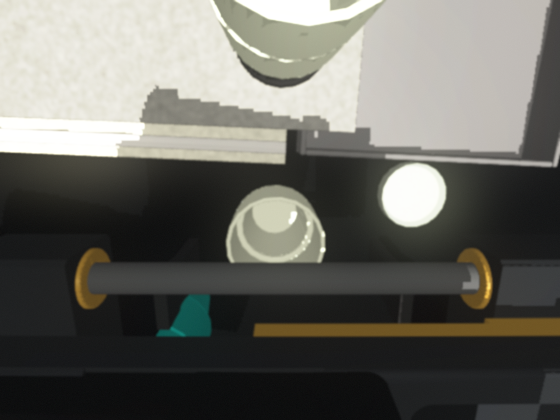

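Emit:
{"method": "send_rows", "body": {"motion": [[[-2, 6, 18], 0], [[0, 0, 0], 0], [[-2, 5, 18], 0], [[0, 0, 0], 0], [[0, 0, 0], 0]]}}

```text
time_s: 22.95
position: [0.4372, 0.0043, 0.0984]
tcp_rot: [[-0.005, -0.999, 0.038], [-0.999, 0.003, -0.042], [0.041, -0.038, -0.998]]
force: [0.3, -0.1, 0.4]
opening: 0.999
```

```bash
python3 - <<'E'
from h import *
plan(.431,.0055,.057,-90)
E
```

```text
t 22.95 pos [0.4372 0.0043 0.0984] head -90.3 tilt [ 0.038  -0.0416 -0.9984] F [ 0.3 -0.1  0.4] open 0.999 D [ -6.2   1.2 -41.4] dh 0.3 n 2
[[[-1.4, 3.9, 20.5], -0.0023], [[-1.5, 3.9, 20.5], -0.0023]]
```

Emit:
{"method": "send_rows", "body": {"motion": [[[-1, 5, 15], 0], [[0, 0, 0], 0], [[-1, 5, 15], 0], [[0, 0, 0], 0], [[0, 4, 12], 0]]}}

```text
time_s: 23.37
position: [0.4348, 0.0023, 0.063]
tcp_rot: [[-0.005, -0.998, 0.057], [-0.999, 0.002, -0.046], [0.046, -0.057, -0.997]]
force: [0.6, -0.2, -0.3]
opening: 1.001
```

```bash
python3 - <<'E'
from h import *
plan(.431,.0055,.057,-90)
w=cam("wrist");cv2.imwrite("pics/w25.png",w["im"])
E
```

```text
t 23.37 pos [0.4348 0.0023 0.063 ] head -90.3 tilt [ 0.0573 -0.0463 -0.9973] F [ 0.6 -0.2 -0.3] open 1.001 D [-3.8  3.2 -6. ] dh 0.3 n 1
[[[-3.4, 4.2, 5.6], -0.0049]]
```

View pics/w25.png

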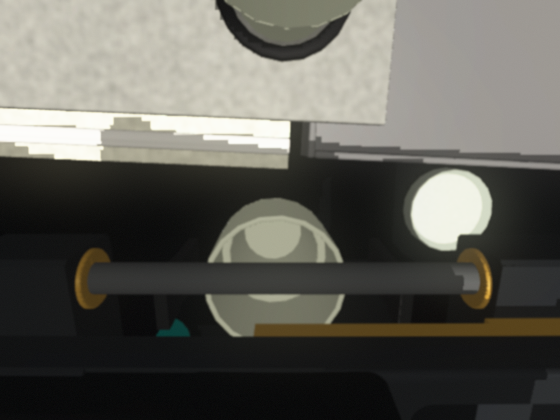

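Emit:
{"method": "send_rows", "body": {"motion": [[[-3, 3, 6], 0], [[0, 0, 0], 0], [[0, 0, 0], 0], [[0, 0, 0], 0], [[0, 0, 0], 0]]}}

```text
time_s: 23.83
position: [0.4319, 0.0052, 0.0573]
tcp_rot: [[-0.005, -0.998, 0.055], [-0.999, 0.003, -0.046], [0.046, -0.055, -0.997]]
force: [-0.2, -0.0, 0.1]
opening: 1.0
```

Emit:
{"method": "send_rows", "body": {"motion": [[[0, 0, 0], 0], [[0, 0, 0], 0], [[0, 0, 0], 0], [[0, 0, 0], 0], [[0, 0, 0], 0]], "gripper": 1}}

```text
time_s: 24.25
position: [0.4329, 0.0051, 0.0584]
tcp_rot: [[-0.005, -0.998, 0.058], [-0.999, 0.002, -0.047], [0.046, -0.058, -0.997]]
force: [0.4, 0.5, -0.2]
opening: 0.709
```

Emit:
{"method": "send_rows", "body": {"motion": [[[0, 0, 0], 0], [[0, 0, 0], 0], [[0, 0, -10], 0], [[0, 0, 0], 0], [[0, 0, -20], 0]]}}

```text
time_s: 24.67
position: [0.4292, 0.0067, 0.086]
tcp_rot: [[-0.005, -0.999, 0.05], [-0.999, 0.003, -0.045], [0.045, -0.05, -0.998]]
force: [-0.4, -0.5, 0.0]
opening: 0.707
```

Emit:
{"method": "send_rows", "body": {"motion": [[[0, 0, -30], 0], [[0, 0, 0], 0], [[0, 0, -30], 0], [[0, 0, 0], 0], [[0, 0, -30], 0]]}}

```text
time_s: 25.08
position: [0.4212, 0.0111, 0.1717]
tcp_rot: [[-0.005, -0.999, 0.034], [-0.999, 0.004, -0.042], [0.042, -0.034, -0.999]]
force: [0.1, 0.3, -1.3]
opening: 0.708
```

Emit:
{"method": "send_rows", "body": {"motion": [[[0, 0, 0], 0], [[0, 0, -30], 0], [[0, 0, 0], 0], [[0, 0, -30], 0], [[0, 0, 0], 0]]}}

```text
time_s: 25.5
position: [0.4209, 0.0132, 0.2308]
tcp_rot: [[-0.006, -0.999, 0.034], [-0.999, 0.004, -0.042], [0.042, -0.035, -0.999]]
force: [0.8, 1.2, -0.7]
opening: 0.706
```

Emit:
{"method": "send_rows", "body": {"motion": [[[0, 0, -30], 0], [[0, 0, 0], 0], [[0, 0, -30], 0], [[0, 0, 0], 0], [[0, 0, 0], 0]]}}

```text
time_s: 25.92
position: [0.4174, 0.0156, 0.2868]
tcp_rot: [[-0.006, -1.0, 0.029], [-0.999, 0.005, -0.042], [0.042, -0.029, -0.999]]
force: [0.1, -0.2, -1.2]
opening: 0.706
```

```bash
python3 - <<'E'
from h import *
plan(.559,.0005,.295,-90)
w=cam("wrist");cv2.imwrite("pics/w26.png",w["im"])
E
```

```text
t 25.92 pos [0.4174 0.0156 0.2868] head -90.4 tilt [ 0.0289 -0.0417 -0.9987] F [ 0.1 -0.2 -1.2] open 0.706 D [141.6 -15.1   8.2] dh 0.4 n 4
[[[3.6, -35.5, -0.9], -0.0016], [[3.7, -35.5, -0.9], -0.0016], [[3.7, -35.5, -0.9], -0.0016], [[3.8, -35.5, -0.9], -0.0016]]
```

View pics/w26.png

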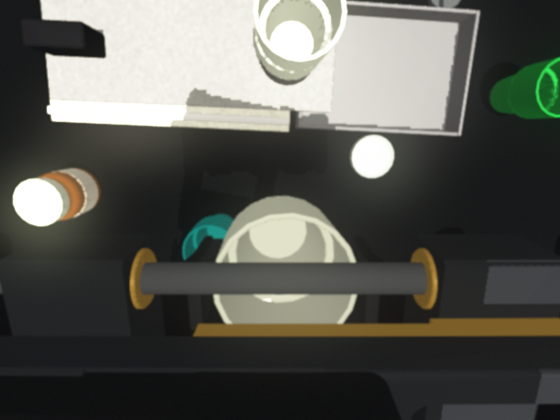

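Emit:
{"method": "send_rows", "body": {"motion": [[[4, -32, -5], 0], [[0, 0, 0], 0], [[4, -32, -3], 0], [[0, 0, 0], 0], [[3, -30, 0], 0]]}}

```text
time_s: 26.38
position: [0.4961, 0.0074, 0.2844]
tcp_rot: [[-0.005, -1.0, -0.005], [-0.999, 0.005, -0.036], [0.036, 0.005, -0.999]]
force: [-2.1, 0.3, -2.4]
opening: 0.704
```

Emit:
{"method": "send_rows", "body": {"motion": [[[0, 0, 0], 0], [[0, 0, 0], 0], [[0, 0, 0], 0], [[0, 0, 0], 0], [[0, 0, 0], 0]]}}

```text
time_s: 26.8
position: [0.5006, 0.0058, 0.2782]
tcp_rot: [[-0.006, -1.0, -0.005], [-0.999, 0.006, -0.036], [0.036, 0.005, -0.999]]
force: [-0.3, 0.7, -0.7]
opening: 0.706
```

```bash
python3 - <<'E'
from h import *
plan(.559,.0005,.295,-90)
w=cam("wrist");cv2.imwrite("pics/w27.png",w["im"])
E
```

```text
t 26.8 pos [0.5006 0.0058 0.2782] head -90.4 tilt [-0.0051 -0.0359 -0.9993] F [-0.3  0.7 -0.7] open 0.706 D [58.4 -5.3 16.8] dh 0.4 n 2
[[[2.8, -29.2, -8.4], -0.0031], [[2.8, -29.2, -8.4], -0.0031]]
```

View pics/w27.png

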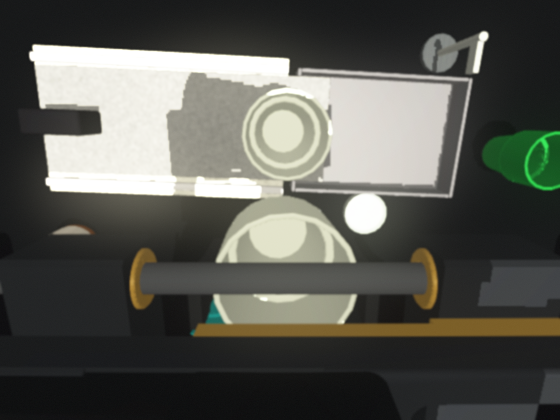

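Emit:
{"method": "send_rows", "body": {"motion": [[[0, -4, -14], 0], [[0, 0, 0], 0], [[2, -16, -4], 0], [[0, 0, 0], 0], [[0, 0, 0], 0]]}}

```text
time_s: 27.27
position: [0.5184, 0.0048, 0.2965]
tcp_rot: [[-0.006, -1.0, -0.006], [-0.999, 0.006, -0.036], [0.036, 0.006, -0.999]]
force: [0.5, -0.4, -0.9]
opening: 0.709
```

```bash
python3 - <<'E'
from h import *
plan(.559,.0005,.295,-90)
w=cam("wrist");c=w
X,Y,zr=.558,.0005,.205
o=(160,90);z=cv2.resize(w["im"][90:340,160:410],None,fx=3,fy=3,interpolation=cv2.INTER_CUBIC)
ring(c,z,X,Y,zr,.031,(0,0,255),3,o)
st=bot.read_state();p=st["position"];R=st["tcp_rot"]
for dx,dy,h,col in((0,0,.034,(255,0,0)),):
  for hh,r in((h,.031),(h-.0895,.019)):
    a=np.linspace(0,2*np.pi,60)
    P=np.c_[dx+r*np.cos(a),dy+r*np.sin(a),0*a-hh]@R.T+p
    cv2.polylines(z,[((proj(w,P)-o+.5)*3).astype(int)],True,col,1)
cv2.imwrite("pics/w28.png",z)
E
```

```text
t 27.27 pos [0.5184 0.0048 0.2965] head -90.3 tilt [-0.0058 -0.0359 -0.9993] F [ 0.5 -0.4 -0.9] open 0.709 D [40.6 -4.3 -1.5] dh 0.3 n 2
[[[2.0, -20.3, 0.7], -0.003], [[2.0, -20.3, 0.7], -0.003]]
```

View pics/w28.png

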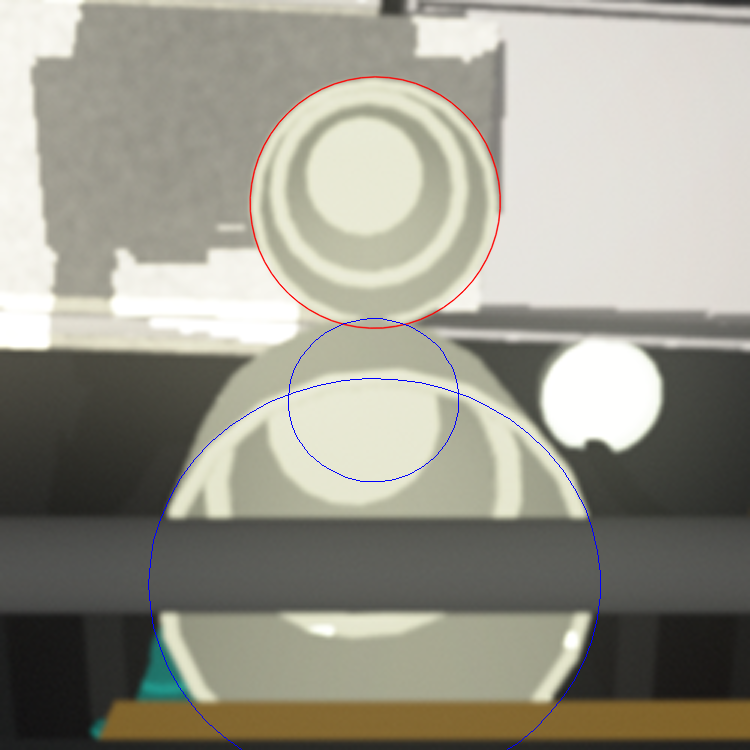

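Emit:
{"method": "send_rows", "body": {"motion": [[[2, -16, 0], 0], [[0, 0, 0], 0], [[2, -15, 0], 0], [[0, 0, 0], 0], [[0, 0, 0], 0]]}}

```text
time_s: 27.73
position: [0.5444, 0.0015, 0.2947]
tcp_rot: [[-0.005, -1.0, -0.013], [-0.999, 0.006, -0.035], [0.035, 0.013, -0.999]]
force: [-0.3, 0.5, -0.5]
opening: 0.708
```

```bash
python3 - <<'E'
from h import *
plan(.562,-.0010,.295,-90)
E
```

```text
t 27.73 pos [0.5444 0.0015 0.2947] head -90.3 tilt [-0.0127 -0.035  -0.9993] F [-0.3  0.5 -0.5] open 0.708 D [17.6 -2.5  0.3] dh 0.3 n 1
[[[2.4, -17.6, -0.4], -0.0053]]
```

Emit:
{"method": "send_rows", "body": {"motion": [[[2, -16, 0], 0], [[0, 0, 0], 0], [[0, 0, 0], 0], [[0, 0, 0], 0], [[0, 0, 0], 0]]}}

```text
time_s: 28.15
position: [0.5536, 0.0007, 0.2934]
tcp_rot: [[-0.004, -1.0, -0.022], [-0.999, 0.005, -0.034], [0.034, 0.021, -0.999]]
force: [-0.3, -0.1, -0.0]
opening: 0.707
```

```bash
cat > ov2.py <<'E'
from h import *
import sys
# held-cup model: cup vertical when tool z was g
g=np.array([.058,-.047]);st=bot.read_state();p=np.array(st["position"]);R=np.array(st["tcp_rot"])
rim=p-R[:,2]*.034; lean=(R[:2,2]-g)*.092
foot=rim+np.r_[lean,-.092]
print("rim",rim.round(4),"foot",foot.round(4))
plan(.562,-.001,.216,-90)
c=cam("scene");o=proj(c,[.55,0,.23])[0].astype(int)-[55,60];s=5.5
z=cv2.resize(c["im"][o[1]:o[1]+115,o[0]:o[0]+115],None,fx=s,fy=s,interpolation=cv2.INTER_CUBIC)
for f,r in((0,.031),(.489,.031),(1,.0215)):
    q=rim+(foot-rim)*f; ring(c,z,q[0],q[1],q[2],r,(0,0,255),s,o)
ring(c,z,.558,.0005,.205,.031,(255,0,0),s,o)
cv2.imwrite(sys.argv[1],z)
w=cam("wrist");cv2.imwrite(sys.argv[1].replace("/s","/w"),w["im"])
E
python3 ov2.py pics/s29.png
```

```text
rim [0.5543 0.0018 0.3274] foot [0.547  0.0031 0.2354]
t 28.15 pos [0.5536 0.0007 0.2934] head -90.3 tilt [-0.0216 -0.0337 -0.9992] F [-0.3 -0.1 -0. ] open 0.707 D [  8.4  -1.7 -77.4] dh 0.3 n 3
[[[-0.3, -3.4, 25.7], -0.0015], [[-0.3, -3.4, 25.7], -0.0015], [[-0.3, -3.4, 25.7], -0.0015]]
```

View pics/s29.png

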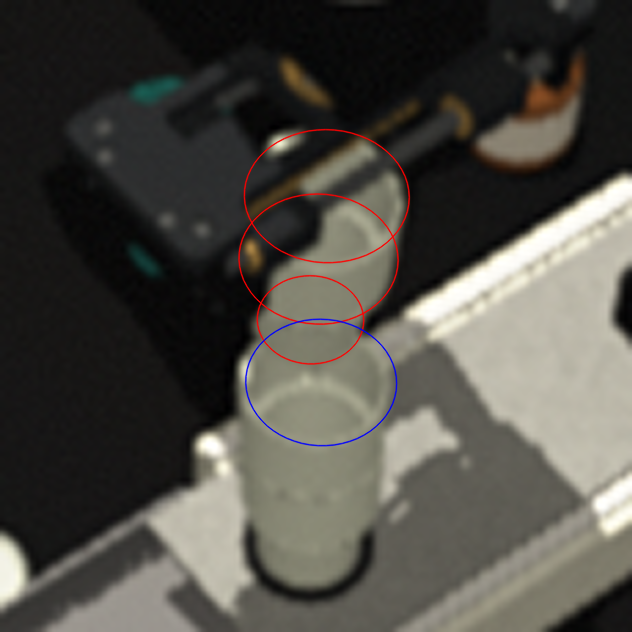

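View pics/w29.png

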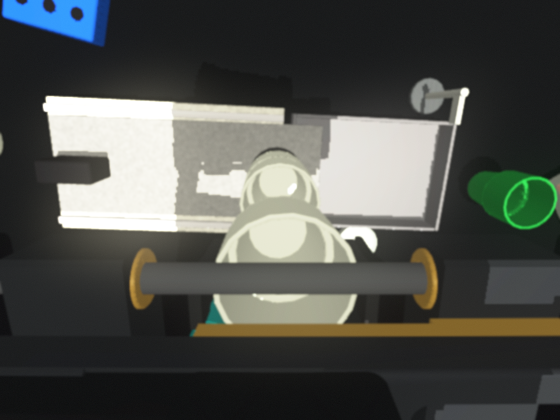

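Emit:
{"method": "send_rows", "body": {"motion": [[[2, -11, 0], 0], [[0, 0, 0], 0], [[0, 0, 12], 0], [[0, 0, 0], 0], [[0, 0, 0], 0]]}}

```text
time_s: 28.67
position: [0.5665, -0.0022, 0.2822]
tcp_rot: [[-0.004, -1.0, -0.018], [-0.999, 0.005, -0.034], [0.034, 0.018, -0.999]]
force: [-0.2, -1.0, -1.1]
opening: 0.705
```

```bash
python3 ov2.py pics/s30.png
```

```text
rim [ 0.5671 -0.001   0.3162] foot [5.600e-01 2.000e-04 2.242e-01]
t 28.67 pos [ 0.5665 -0.0022  0.2822] head -90.3 tilt [-0.0185 -0.0343 -0.9992] F [-0.2 -1.  -1.1] open 0.705 D [ -4.5   1.2 -66.2] dh 0.3 n 2
[[[-1.7, 1.6, 33.1], -0.0022], [[-1.7, 1.6, 33.1], -0.0022]]
```

View pics/s30.png

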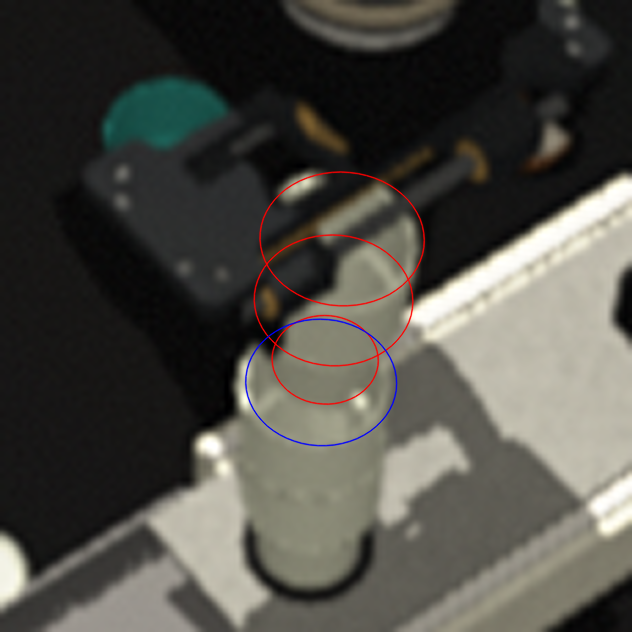

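Emit:
{"method": "send_rows", "body": {"motion": [[[0, 3, 16], 0], [[0, 0, 0], 0], [[0, 1, 15], 0], [[0, 0, 0], 0], [[0, 0, 0], 0]]}}

```text
time_s: 29.18
position: [0.5638, -0.0034, 0.2544]
tcp_rot: [[-0.004, -1.0, -0.013], [-0.999, 0.005, -0.035], [0.035, 0.013, -0.999]]
force: [-0.0, -0.1, -1.2]
opening: 0.705
```

```bash
python3 ov2.py pics/s31.png
```

```text
rim [ 0.5643 -0.0022  0.2884] foot [ 0.5577 -0.0011  0.1964]
t 29.18 pos [ 0.5638 -0.0034  0.2544] head -90.3 tilt [-0.013  -0.0352 -0.9993] F [-0.  -0.1 -1.2] open 0.705 D [ -1.8   2.4 -38.4] dh 0.3 n 2
[[[-1.9, 0.7, 19.2], -0.0023], [[-1.9, 0.7, 19.2], -0.0023]]
```

View pics/s31.png

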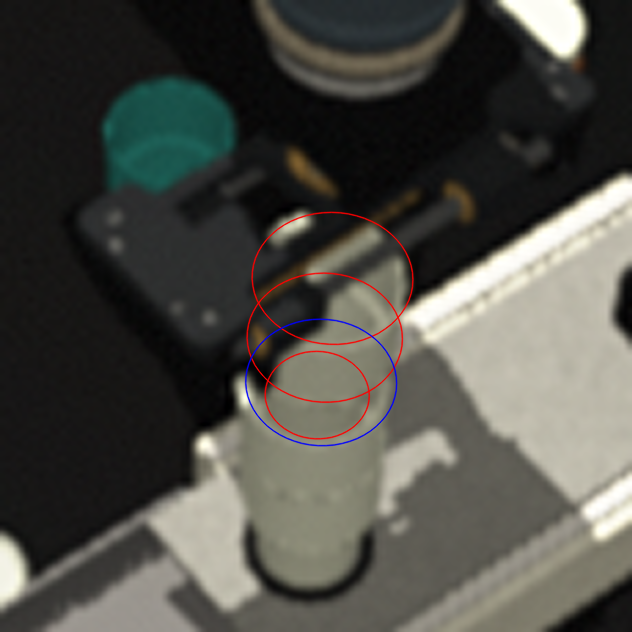

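View pics/w31.png

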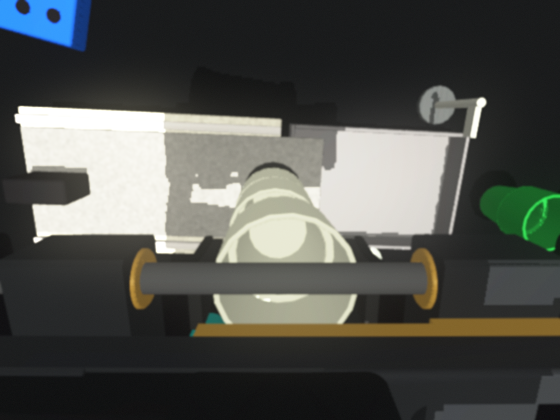

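Emit:
{"method": "send_rows", "body": {"motion": [[[-2, 2, 15], 0], [[0, 0, 0], 0], [[-1, 2, 13], 0], [[0, 0, 0], 0], [[0, 0, 0], 0]]}}

```text
time_s: 29.7
position: [0.563, -0.0018, 0.2316]
tcp_rot: [[-0.004, -1.0, -0.004], [-0.999, 0.005, -0.037], [0.037, 0.004, -0.999]]
force: [0.5, 0.3, -0.1]
opening: 0.707
```

Emit:
{"method": "send_rows", "body": {"motion": [[[-1, 1, 5], 0], [[0, 0, 0], 0], [[0, 1, 3], 0], [[0, 0, 0], 0], [[0, 0, 0], 0]]}}

```text
time_s: 30.12
position: [0.563, -0.0013, 0.2264]
tcp_rot: [[-0.004, -1.0, 0.002], [-0.999, 0.004, -0.038], [0.038, -0.002, -0.999]]
force: [0.1, -0.3, -0.3]
opening: 0.706
```

```bash
python3 ov2.py pics/s32.png
```

```text
rim [ 0.563  -0.      0.2604] foot [0.5578 0.0008 0.1684]
t 30.12 pos [ 0.563  -0.0013  0.2264] head -90.3 tilt [ 0.0018 -0.0381 -0.9993] F [ 0.1 -0.3 -0.3] open 0.706 D [ -1.    0.3 -10.4] dh 0.3 n 1
[[[-0.7, 1.1, 10.4], -0.0044]]
```

View pics/s32.png

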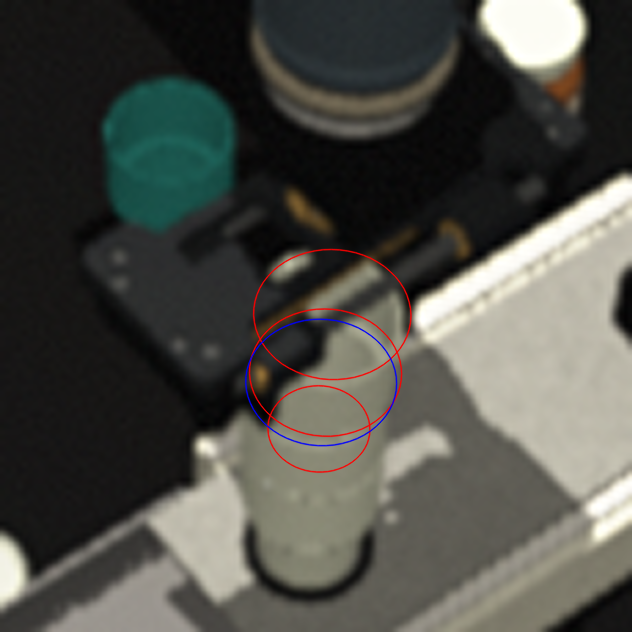

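Emit:
{"method": "send_rows", "body": {"motion": [[[0, 3, 5], 0], [[0, 0, 0], 0], [[0, 2, 4], 0], [[0, 0, 0], 0], [[0, 0, 0], 0]]}}

```text
time_s: 30.63
position: [0.5585, -0.0021, 0.2172]
tcp_rot: [[-0.005, -1.0, 0.004], [-0.999, 0.004, -0.039], [0.039, -0.005, -0.999]]
force: [0.3, 0.3, 0.4]
opening: 0.71
```

Emit:
{"method": "send_rows", "body": {"motion": [[[0, 1, 3], 0], [[0, 0, 0], 0], [[0, 0, 0], 0], [[0, 0, 0], 0], [[0, 0, 0], 0]]}}

```text
time_s: 31.05
position: [0.5595, -0.0029, 0.2162]
tcp_rot: [[-0.005, -1.0, 0.01], [-0.999, 0.004, -0.041], [0.041, -0.01, -0.999]]
force: [-0.0, 0.1, 1.5]
opening: 0.704
```

Contact at the expected height (TCP 216 mm). Release.

Emit:
{"method": "send_rows", "body": {"motion": [[[0, 0, 0], 0], [[0, 0, 0], 0], [[0, 0, 0], 0], [[0, 0, 0], 0], [[0, 0, 0], 0]], "gripper": 0}}

```text
time_s: 31.47
position: [0.5585, -0.0027, 0.215]
tcp_rot: [[-0.004, -1.0, 0.007], [-0.999, 0.004, -0.04], [0.04, -0.007, -0.999]]
force: [-0.3, 0.7, -0.5]
opening: 0.964
```

```bash
python3 - <<'E'
from h import *
plan(.559,-.001,.172,-90)
w=cam("wrist");cv2.imwrite("pics/w33.png",w["im"])
E
```

```text
t 31.47 pos [ 0.5585 -0.0027  0.215 ] head -90.3 tilt [ 0.0072 -0.0401 -0.9992] F [-0.3  0.7 -0.5] open 0.964 D [  0.5   1.7 -43. ] dh 0.3 n 2
[[[-1.7, -0.1, 21.4], -0.0022], [[-1.7, -0.1, 21.4], -0.0022]]
```

View pics/w33.png

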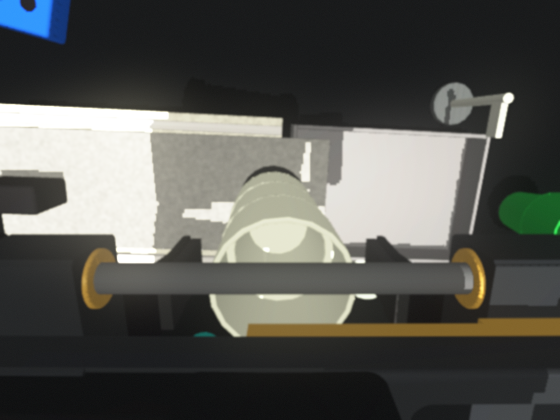

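Emit:
{"method": "send_rows", "body": {"motion": [[[-2, 0, 15], 0], [[0, 0, 0], 0], [[-1, 0, 13], 0], [[0, 0, 0], 0], [[0, 0, 0], 0]]}}

```text
time_s: 31.93
position: [0.5598, -0.0011, 0.1879]
tcp_rot: [[-0.004, -1.0, 0.01], [-0.999, 0.004, -0.041], [0.041, -0.01, -0.999]]
force: [-0.4, 0.3, -0.7]
opening: 1.001
```

Emit:
{"method": "send_rows", "body": {"motion": [[[0, 1, 6], 0], [[0, 0, 0], 0], [[0, 1, 5], 0], [[0, 0, 0], 0], [[0, 0, 0], 0]]}}

```text
time_s: 32.35
position: [0.559, -0.002, 0.1783]
tcp_rot: [[-0.004, -1.0, 0.013], [-0.999, 0.004, -0.042], [0.042, -0.013, -0.999]]
force: [0.2, -0.4, 0.1]
opening: 1.0
```

```bash
python3 - <<'E'
from h import *
plan(.559,-.001,.172,-90)
w=cam("wrist");cv2.imwrite("pics/w34.png",w["im"])
E
```

```text
t 32.35 pos [ 0.559  -0.002   0.1783] head -90.3 tilt [ 0.0132 -0.0416 -0.999 ] F [ 0.2 -0.4  0.1] open 1.0 D [-0.   1.  -6.3] dh 0.3 n 1
[[[-1.2, 0.1, 6.3], -0.0045]]
```

View pics/w34.png

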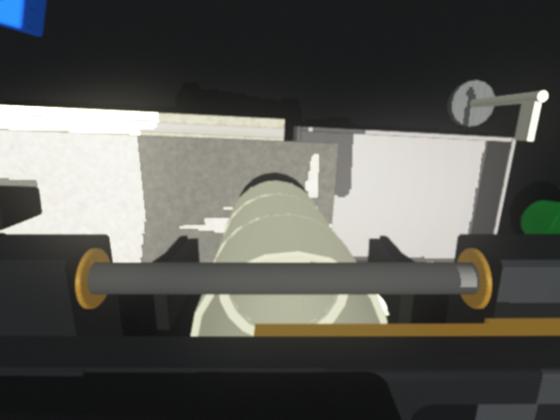

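Emit:
{"method": "send_rows", "body": {"motion": [[[-1, 0, 4], 0], [[0, 0, 0], 0], [[0, 0, 0], 0], [[0, 0, 3], 0], [[0, 0, 0], 0]]}}

```text
time_s: 32.82
position: [0.5593, -0.0012, 0.1711]
tcp_rot: [[-0.004, -1.0, 0.014], [-0.999, 0.004, -0.042], [0.042, -0.014, -0.999]]
force: [0.5, -0.1, 0.2]
opening: 0.997
```

Emit:
{"method": "send_rows", "body": {"motion": [[[0, 0, 3], 0], [[0, 0, 2], 0], [[0, 0, 2], 0], [[0, 0, 2], 0], [[0, 0, 2], 0]]}}

```text
time_s: 33.23
position: [0.5618, -0.0017, 0.171]
tcp_rot: [[-0.004, -1.0, 0.022], [-0.999, 0.003, -0.044], [0.044, -0.022, -0.999]]
force: [-2.3, 1.0, 11.5]
opening: 1.0
```

Emit:
{"method": "send_rows", "body": {"motion": [[[0, 0, -15], 0], [[0, 0, -35], 0], [[0, 0, -38], 0], [[0, 0, -38], 0], [[0, 0, -38], 0]]}}

```text
time_s: 33.65
position: [0.5526, 0.0062, 0.3317]
tcp_rot: [[-0.004, -1.0, -0.001], [-0.999, 0.004, -0.04], [0.04, 0.001, -0.999]]
force: [0.9, -0.1, 0.4]
opening: 1.004
```

Emit:
{"method": "send_rows", "body": {"motion": [[[0, 0, 0], 0], [[0, 0, 0], 0], [[0, 10, 0], 0], [[0, 0, 0], 0], [[0, 0, 0], 0]]}}

```text
time_s: 34.07
position: [0.5457, 0.006, 0.3401]
tcp_rot: [[-0.004, -1.0, 0.017], [-0.999, 0.003, -0.043], [0.043, -0.018, -0.999]]
force: [0.1, 0.2, -1.0]
opening: 1.001
```

```bash
python3 chk.py 35 .25 .558 .0005
```

```text
t 34.17 pos [0.5455 0.0061 0.3397] head -90.2 tilt [ 0.0158 -0.0429 -0.999 ] F [ 0.3  0.6 -0.4] open 1.003 D [-114.5   -0.6 -139.7] dh 0.2 n 5
[[[-1.0, 23.3, 27.6], -0.0008], [[-1.0, 23.3, 27.6], -0.0008], [[-1.0, 23.3, 27.6], -0.0008], [[-1.0, 23.3, 27.6], -0.0008], [[-1.1, 23.3, 27.6], -0.0008]]
```

View pics/s35.png

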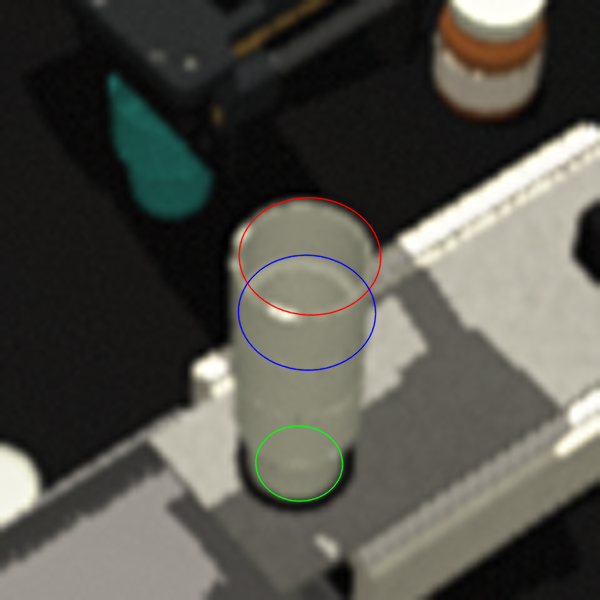

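View pics/w35.png

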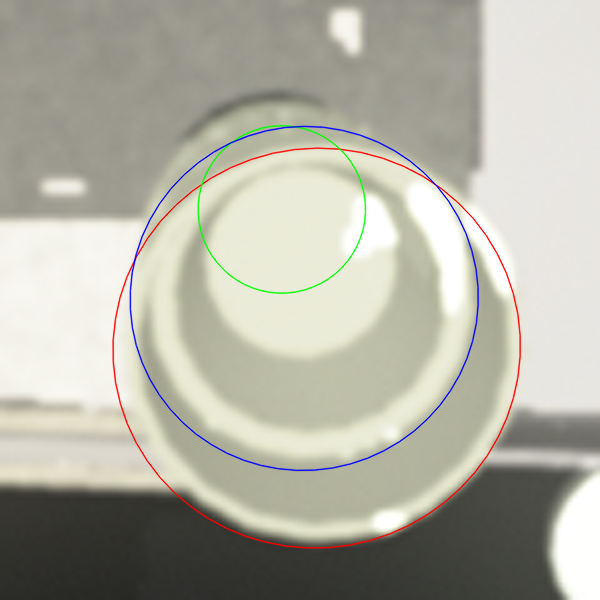

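```bash
python3 - <<'E'
from h import *
c=cam("scene");o=proj(c,[.558,0,.16])[0].astype(int)-[30,38]
z=cv2.resize(c["im"][o[1]:o[1]+70,o[0]:o[0]+60],None,fx=8,fy=8,interpolation=cv2.INTER_CUBIC)
z=np.clip(z.astype(float)*1.5,0,255).astype(np.uint8)
cv2.imwrite("pics/s36.png",z)
w=cam("wrist");cv2.imwrite("pics/w36.png",w["im"])
E
```

```text
(no output)
```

View pics/s36.png

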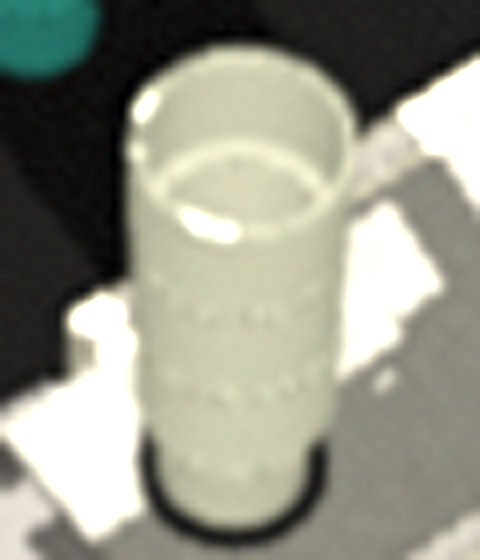

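View pics/w36.png

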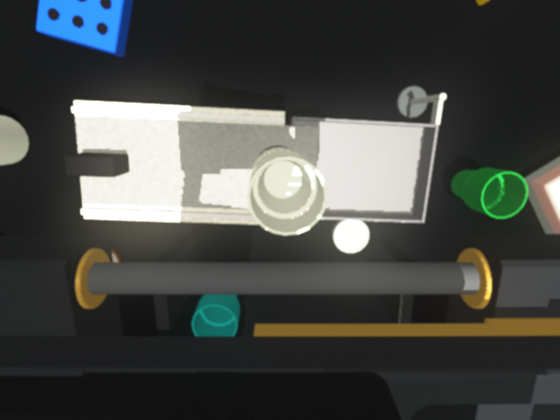

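```bash
python3 - <<'E'
from h import *
plan(.5676,.2141,.30,-3)
E
```

```text
t 34.27 pos [0.5462 0.0059 0.3401] head -90.2 tilt [ 0.0171 -0.0432 -0.9989] F [ 0.6 -0.1  0.5] open 0.997 D [ 21.4 208.2 -40.1] dh 87.2 n 14
[[[-15.0, -1.4, 2.2], -0.1087], [[-14.7, -3.1, 2.2], -0.1087], [[-14.3, -4.6, 2.2], -0.1087], [[-13.7, -6.2, 2.2], -0.1087], [[-13.0, -7.6, 2.2], -0.1087]]
[[[-12.1, -9.0, 2.2], -0.1087], [[-11.0, -10.2, 2.2], -0.1087], [[-9.9, -11.4, 2.2], -0.1087], [[-8.6, -12.4, 2.2], -0.1087], [[-7.2, -13.2, 2.2], -0.1087]]
[[[-5.7, -13.9, 2.2], -0.1087], [[-4.2, -14.5, 2.2], -0.1087], [[-2.6, -14.8, 2.2], -0.1087], [[-0.9, -15.0, 2.2], -0.1087]]
```

Emit:
{"method": "send_rows", "body": {"motion": [[[-15, -1.4, 2], -0.109], [[-14.7, -3.1, 2], -0.109], [[-14.3, -4.6, 2], -0.109], [[-13.7, -6.2, 2], -0.109], [[-13, -7.6, 2], -0.109]]}}

```text
time_s: 34.68
position: [0.5544, 0.0793, 0.3238]
tcp_rot: [[0.53, -0.848, 0.014], [-0.847, -0.53, -0.045], [0.045, 0.012, -0.999]]
force: [-1.2, 0.2, 0.1]
opening: 0.998
```

Emit:
{"method": "send_rows", "body": {"motion": [[[-12, -9, 2], -0.109], [[-11, -10, 2], -0.109], [[-10, -11.4, 2], -0.109], [[-8.6, -12.4, 2], -0.109], [[-7, -13, 2], -0.109]]}}

```text
time_s: 35.1
position: [0.5599, 0.157, 0.3063]
tcp_rot: [[0.905, -0.425, 0.008], [-0.425, -0.904, -0.045], [0.026, 0.037, -0.999]]
force: [0.4, -0.1, 0.3]
opening: 1.001
```

```bash
python3 - <<'E'
from h import *
plan(.5676,.2141,.30,-3)
E
```

```text
t 35.1 pos [0.5599 0.157  0.3063] head -25.1 tilt [ 0.0082 -0.0449 -0.999 ] F [ 0.4 -0.1  0.3] open 1.001 D [ 7.7 57.1 -6.3] dh 22.1 n 4
[[[-4.4, -13.8, 0.9], -0.0966], [[-3.0, -14.1, 0.9], -0.0966], [[-1.6, -14.4, 0.9], -0.0966], [[-0.2, -14.5, 0.9], -0.0966]]
```

Emit:
{"method": "send_rows", "body": {"motion": [[[-4.4, -14, 0], -0.09], [[-3, -14, 0], -0.09], [[-1.6, -13, 0], -0.09], [[0, -10, 0], -0.07], [[0, 0, 0], 0]]}}

```text
time_s: 35.52
position: [0.5665, 0.2139, 0.2988]
tcp_rot: [[0.997, -0.075, 0.001], [-0.075, -0.996, -0.045], [0.004, 0.045, -0.999]]
force: [-0.2, -0.6, 0.0]
opening: 1.001
```

```bash
python3 - <<'E'
from h import *
plan(.5676,.2141,.25,-3)
w=cam("wrist");im=w["im"].copy()
d=np.array([-.053,-.9986]);n=np.array([.9986,-.053]);g=np.array([.5676,.2141])
for z,col in((.113,(0,0,255)),):
    P=[np.r_[g+d*a*.028+n*b*.012,z] for a,b in((-1,-1),(-1,1),(1,1),(1,-1))]
    cv2.polylines(im,[proj(w,P).astype(int)],True,col,1)
cv2.imwrite("pics/w37.png",im)
c=cam("scene");cv2.imwrite("pics/s37.png",c["im"])
E
```

```text
t 35.52 pos [0.5665 0.2139 0.2988] head -4.3 tilt [ 9.00e-04 -4.48e-02 -9.99e-01] F [-0.2 -0.6  0. ] open 1.001 D [  1.1   0.2 -48.8] dh 1.3 n 2
[[[0.5, -1.2, 24.4], -0.0115], [[0.5, -1.2, 24.4], -0.0115]]
```

View pics/w37.png

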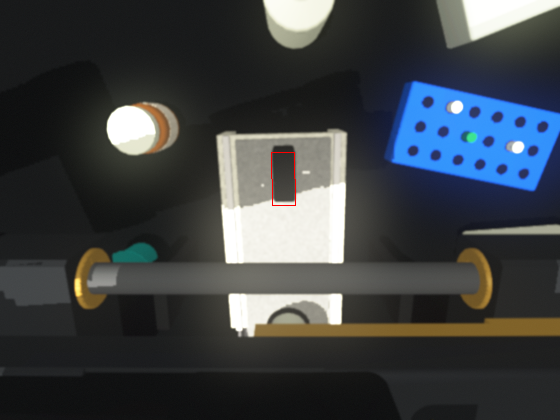

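View pics/s37.png

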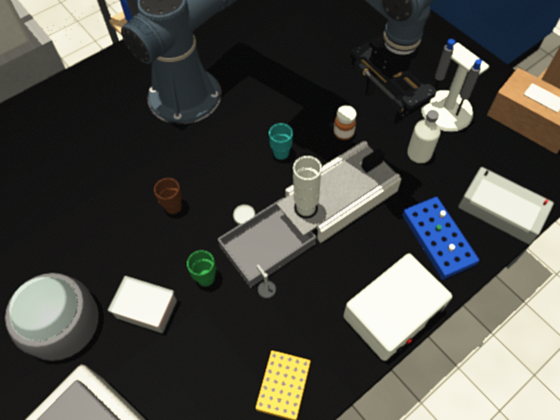

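Emit:
{"method": "send_rows", "body": {"motion": [[[0, 0, 30], -0.01], [[0, 0, 0], 0], [[0, 0, 30], 0], [[0, 0, 0], 0], [[0, 0, 0], 0]]}}

```text
time_s: 36.03
position: [0.5686, 0.2062, 0.2412]
tcp_rot: [[0.997, -0.08, 0.005], [-0.08, -0.996, -0.047], [0.009, 0.046, -0.999]]
force: [0.4, 0.1, 0.9]
opening: 1.0
```

```bash
python3 - <<'E'
from h import *
plan(.5676,.2141,.15,-3)
E
```

```text
t 36.03 pos [0.5686 0.2062 0.2412] head -4.6 tilt [ 0.005  -0.047  -0.9989] F [0.4 0.1 0.9] open 1.0 D [ -1.    7.9 -91.2] dh 1.6 n 3
[[[-0.8, -4.0, 30.2], -0.0091], [[-0.8, -4.0, 30.2], -0.0091], [[-0.7, -4.0, 30.2], -0.0091]]
```

Emit:
{"method": "send_rows", "body": {"motion": [[[-1, -4, 30], -0.015], [[0, 0, 0], 0], [[-1, -4, 30], -0.015], [[0, 0, 0], 0], [[0, -3, 25], 0]]}}

```text
time_s: 36.45
position: [0.5788, 0.2134, 0.1706]
tcp_rot: [[0.998, -0.056, 0.03], [-0.055, -0.998, -0.043], [0.033, 0.042, -0.999]]
force: [1.4, 0.2, 0.6]
opening: 1.002
```

Emit:
{"method": "send_rows", "body": {"motion": [[[0, 0, 0], 0], [[0, 0, 0], 0], [[0, 0, 0], 0], [[0, 0, 0], 0], [[0, 0, 0], 0]]}}

```text
time_s: 36.87
position: [0.5818, 0.2132, 0.1791]
tcp_rot: [[0.998, -0.059, 0.037], [-0.057, -0.997, -0.043], [0.039, 0.041, -0.998]]
force: [-0.2, -0.2, -0.4]
opening: 1.001
```

```bash
python3 - <<'E'
from h import *
plan(.5676,.2141,.08,-3)
w=cam("wrist");im=w["im"].copy()
cv2.imwrite("pics/w38.png",im)
E
```

```text
t 36.87 pos [0.5818 0.2132 0.1791] head -3.3 tilt [ 0.0366 -0.0429 -0.9984] F [-0.2 -0.2 -0.4] open 1.001 D [-14.2   0.9 -99.1] dh 0.3 n 3
[[[-6.0, -1.4, 32.8], -0.0016], [[-6.0, -1.4, 32.8], -0.0016], [[-6.0, -1.4, 32.8], -0.0016]]
```

View pics/w38.png

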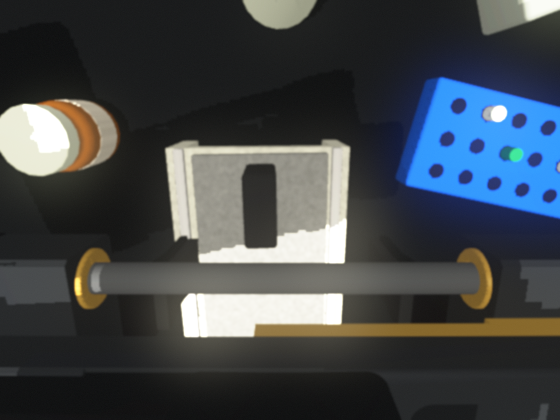

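Emit:
{"method": "send_rows", "body": {"motion": [[[28, -10, 0], 0], [[0, 0, 0], 0], [[28, -10, 0], 0], [[0, 0, 0], 0], [[0, 0, 0], 0]]}}

```text
time_s: 37.33
position: [0.6346, 0.2293, 0.1816]
tcp_rot: [[0.998, -0.059, 0.029], [-0.057, -0.997, -0.045], [0.032, 0.043, -0.999]]
force: [-0.7, 0.3, -0.5]
opening: 0.996
```

Emit:
{"method": "send_rows", "body": {"motion": [[[-20, 6, 0], 0], [[-25, 7, 0], 0], [[-20, 6, 0], 0], [[-8, 2, 0], 0], [[0, 0, 0], 0]]}}

```text
time_s: 37.75
position: [0.5607, 0.212, 0.1821]
tcp_rot: [[0.998, -0.06, 0.037], [-0.058, -0.997, -0.043], [0.04, 0.041, -0.998]]
force: [0.4, 0.8, 0.7]
opening: 1.002
```

```bash
python3 - <<'E'
from h import *
plan(.5676,.2141,.08,-3)
E
```

```text
t 37.75 pos [0.5607 0.212  0.1821] head -3.3 tilt [ 0.0375 -0.043  -0.9984] F [0.4 0.8 0.7] open 1.002 D [   6.9    2.1 -102.1] dh 0.3 n 3
[[[0.9, -2.2, 34.0], -0.0019], [[0.9, -2.2, 34.0], -0.0019], [[0.9, -2.2, 34.0], -0.0019]]
```

Emit:
{"method": "send_rows", "body": {"motion": [[[3, 0, -30], 0], [[0, 0, 0], 0], [[2, 0, -30], 0], [[0, 0, 0], 0], [[2, 0, -30], 0]]}}

```text
time_s: 38.17
position: [0.5653, 0.2154, 0.2714]
tcp_rot: [[0.998, -0.06, 0.033], [-0.059, -0.997, -0.044], [0.035, 0.042, -0.998]]
force: [-0.4, -0.4, -1.3]
opening: 0.998
```

Emit:
{"method": "send_rows", "body": {"motion": [[[0, 0, -10], 0], [[0, 0, -5], 0], [[0, 0, 0], 0], [[0, 0, 0], 0], [[0, 0, 0], 0]]}}

```text
time_s: 38.58
position: [0.5739, 0.218, 0.2962]
tcp_rot: [[0.997, -0.061, 0.057], [-0.059, -0.998, -0.039], [0.059, 0.035, -0.998]]
force: [0.6, -0.1, -0.3]
opening: 1.002
```

Emit:
{"method": "send_rows", "body": {"motion": [[[0, 0, 6], 0], [[0, 0, 10], 0], [[0, 0, 12], 0], [[0, 0, 12], 0], [[0, 0, 12], 0]]}}

```text
time_s: 39.0
position: [0.5763, 0.2157, 0.2382]
tcp_rot: [[0.997, -0.061, 0.055], [-0.059, -0.998, -0.039], [0.057, 0.036, -0.998]]
force: [0.9, -0.3, -0.1]
opening: 1.004
```

Emit:
{"method": "send_rows", "body": {"motion": [[[0, 0, 12], 0], [[0, 0, 12], 0], [[0, 0, 12], 0], [[0, 0, 12], 0], [[0, 0, 12], 0]]}}

```text
time_s: 39.42
position: [0.5741, 0.2116, 0.1654]
tcp_rot: [[0.997, -0.061, 0.04], [-0.059, -0.997, -0.042], [0.043, 0.04, -0.998]]
force: [0.7, 0.1, -0.8]
opening: 0.996
```

Emit:
{"method": "send_rows", "body": {"motion": [[[-1, -1, 12], 0], [[-1, -1, 12], 0], [[-1, -1, 11], 0], [[-1, -1, 10], 0], [[-1, -1, 8], 0]]}}

```text
time_s: 39.83
position: [0.565, 0.2126, 0.0991]
tcp_rot: [[0.998, -0.061, 0.024], [-0.06, -0.997, -0.045], [0.027, 0.044, -0.999]]
force: [-0.3, -0.3, -0.8]
opening: 0.997
```

```bash
python3 - <<'E'
from h import *
plan(.5676,.2141,.08,-3)
E
```

```text
t 39.83 pos [0.565  0.2126 0.0991] head -3.4 tilt [ 0.0243 -0.0452 -0.9987] F [-0.3 -0.3 -0.8] open 0.997 D [  2.6   1.5 -19.1] dh 0.4 n 1
[[[2.0, -2.5, 19.1], -0.0078]]
```

Emit:
{"method": "send_rows", "body": {"motion": [[[1, -1, 6], 0], [[0.5, -1, 4], 0], [[0.5, 0, 3], 0], [[0, 0, 2], 0], [[0, 0, 1], 0]]}}

```text
time_s: 40.25
position: [0.5656, 0.2135, 0.078]
tcp_rot: [[0.998, -0.061, 0.019], [-0.06, -0.997, -0.046], [0.021, 0.045, -0.999]]
force: [-0.2, -0.4, -0.0]
opening: 0.996
```

```bash
python3 - <<'E'
from h import *
plan(.5676,.2141,.08,-3)
w=cam("wrist");cv2.imwrite("pics/w39.png",w["im"])
E
```

```text
t 40.25 pos [0.5656 0.2135 0.078 ] head -3.4 tilt [ 0.0186 -0.0463 -0.9988] F [-0.2 -0.4 -0. ] open 0.996 D [2.  0.6 2. ] dh 0.4 n 1
[[[2.0, -0.6, -2.0], -0.0076]]
```

View pics/w39.png

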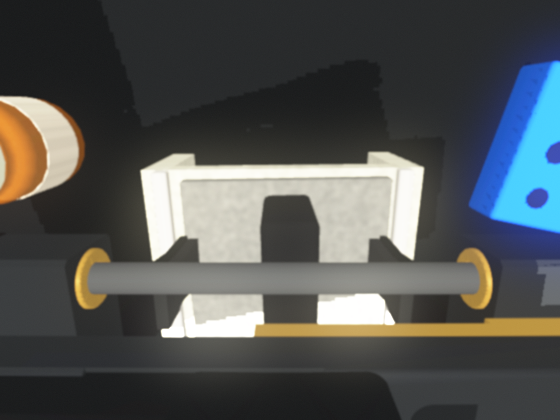

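Emit:
{"method": "send_rows", "body": {"motion": [[[2.5, 0, -1.5], 0], [[0, 0, 0], 0], [[0, 0, 0], 0], [[0, 0, 0], 0], [[0, 0, 0], 0]]}}

```text
time_s: 40.72
position: [0.5702, 0.2137, 0.0822]
tcp_rot: [[0.998, -0.061, 0.024], [-0.06, -0.997, -0.045], [0.026, 0.044, -0.999]]
force: [0.4, -0.1, 0.3]
opening: 0.996
```

Emit:
{"method": "send_rows", "body": {"motion": [[[0, 0, 0], 0], [[0, 0, 0], 0], [[0, 0, 0], 0], [[0, 0, 0], 0], [[0, 0, 0], 0]], "gripper": 1}}

```text
time_s: 41.13
position: [0.5703, 0.2138, 0.0827]
tcp_rot: [[0.998, -0.061, 0.025], [-0.06, -0.997, -0.045], [0.027, 0.044, -0.999]]
force: [-0.2, 0.6, -0.9]
opening: 0.709
```

Emit:
{"method": "send_rows", "body": {"motion": [[[0, 0, 0], 0], [[0, 0, 0], 0], [[0, 0, 0], 0], [[0, 0, 0], 0], [[0, 0, 0], 0]]}}

```text
time_s: 41.55
position: [0.5701, 0.2138, 0.0825]
tcp_rot: [[0.998, -0.061, 0.024], [-0.06, -0.997, -0.045], [0.027, 0.044, -0.999]]
force: [-0.9, -0.4, 0.3]
opening: 0.324
```

```bash
cat > gs.py <<'E'
from h import *
import sys
t=cam("top");s=cam("scene")
for n,c,p0,half in(("gt",t,[.56,-.11,.07],(50,40)),("gs",s,[.56,-.1,.08],(50,45))):
    o=proj(c,p0)[0].astype(int)-half
    z=cv2.resize(c["im"][o[1]:o[1]+2*half[1],o[0]:o[0]+2*half[0]],None,fx=7,fy=7,interpolation=cv2.INTER_CUBIC)
    cv2.imwrite(f"pics/{n}{sys.argv[1]}.png",z);print(n,o)
E
python3 gs.py 40; python3 - <<'E'
from h import *
plan(.5676,.2141,.08,-3)
c=cam("scene");o=proj(c,[.558,0,.16])[0].astype(int)-[40,50]
cv2.imwrite("pics/s40.png",cv2.resize(c["im"][o[1]:o[1]+90,o[0]:o[0]+130],None,fx=6,fy=6,interpolation=cv2.INTER_CUBIC))
E
```

```text
gt [252 166]
gs [225 184]
t 41.65 pos [0.5695 0.2138 0.0825] head -3.4 tilt [ 0.0225 -0.0453 -0.9987] F [-0.7  0.6  2. ] open 0.272 D [-1.9  0.3 -2.5] dh 0.4 n 1
[[[-2.0, -0.3, 2.5], -0.0077]]
```

View pics/s40.png

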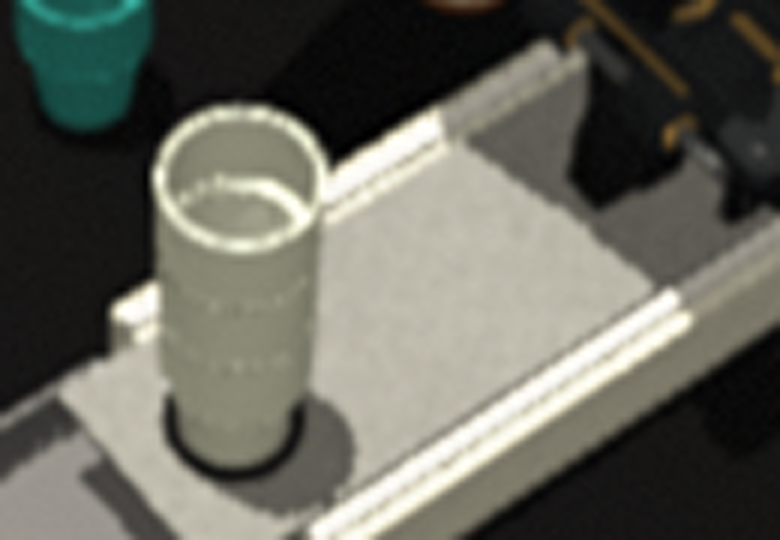

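View pics/gt40.png

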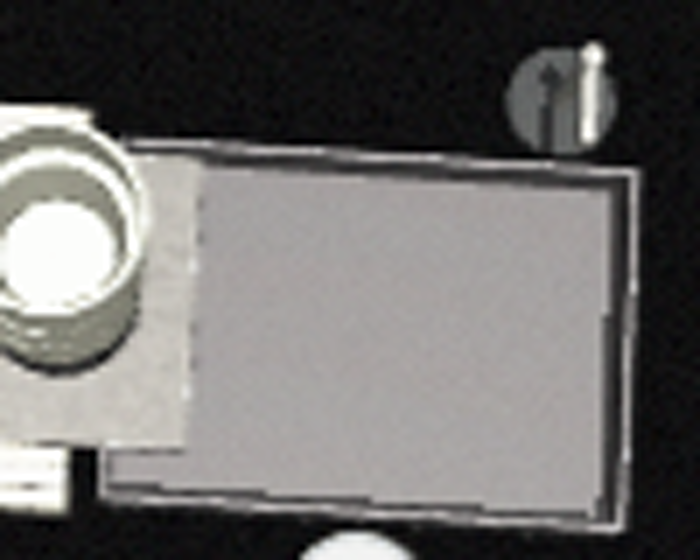

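View pics/gs40.png

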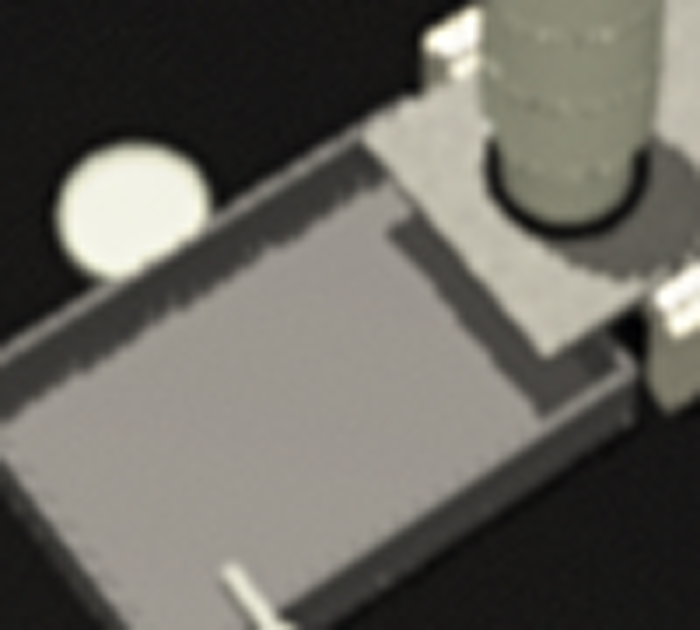

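```bash
python3 - <<'E'
from h import *
t=cam("top");s=cam("scene")
T=lambda x,y:(252+(x+.5)/7-.5,166+(y+.5)/7-.5)
S=lambda x,y:(225+(x+.5)/7-.5,184+(y+.5)/7-.5)
d=np.array([-.053,-.9986])
for n,a,b,z in(("tip",T(589,140),S(232,568),.085),("lipnear",T(185,448),S(362,137),.068),("lipfar",T(201,160),S(548,355),.068)):
    A=onz(t,a,z);B=onz(s,b,z);X,e=tri([(t,a),(s,b)])
    print(n,A[:2].round(4),B[:2].round(4),"s",round(A[:2]@d,4),round(B[:2]@d,4),"tri",X.round(4),round(X[:2]@d,4),np.round(e,1))
for cn,c in(("top",t),("scene",s)):
    print(cn,[(k,[(np.round(q["xy"],1).tolist(),round(q["p"],2)) for q in place_of(cn,k)[:2]]) for k in("gauge_tip","lip")])
print(bot.read_state()["opening"],bot.read_state()["time_s"])
E
```

```text
tip [ 0.6135 -0.1941] [ 0.6091 -0.1902] s 0.1613 0.1576 tri [ 0.6121 -0.1925  0.0935] 0.1598 [0.4 0.4]
lipnear [ 0.5003 -0.0466] [ 0.4995 -0.0481] s 0.02 0.0216 tri [ 0.4998 -0.0473  0.0678] 0.0207 [0.9 0.9]
lipfar [ 0.6078 -0.0517] [ 0.6083 -0.053 ] s 0.0194 0.0207 tri [ 0.6078 -0.0521  0.0663] 0.0198 [0.4 0.4]
top [('gauge_tip', [([336.1, 187.3], 0.69), ([280.5, 210.9], 0.4)]), ('lip', [([279.6, 207.7], 0.96)])]
scene [('gauge_tip', [([260.5, 265.7], 0.57), ([303.2, 189.0], 0.21)]), ('lip', [([289.9, 221.6], 0.67)])]
0.27440888203167757 42.0
```

```bash
cat > sl.py <<'E'
from h import *
st=bot.read_state();R=np.array(st["tcp_rot"]);p=np.array(st["position"])
a=np.radians(-93.1);d=np.array([np.cos(a),np.sin(a),0])
g0=np.array([.5695,.2138,.0825])
print("t",round(st["time_s"],2),"along",((p-g0)@d*1000).round(1),"side",((p-g0)@np.array([-d[1],d[0],0])*1000).round(1),"dz",((p-g0)[2]*1000).round(1),"tilt",R[:,2].round(4),"head",np.degrees(np.arctan2(R[1,0],R[0,0])).round(2),"F",np.round(st["force"],1),"M",np.round(st["moment"],2),"open",round(st["opening"],3))
print("unit outward in tool",(R.T@d).round(4),"down",(R.T@[0,0,-1]).round(4))
E
python3 sl.py
```

```text
t 42.0 along 0.0 side 0.0 dz -0.0 tilt [ 0.0228 -0.0453 -0.9987] head -3.44 F [-2.5  0.6  2. ] M [ 0.12  0.75 -0.01] open 0.274
unit outward in tool [0.0059 0.999  0.044 ] down [-0.0255 -0.0439  0.9987]
```

Emit:
{"method": "send_rows", "body": {"motion": [[[0, 1.5, 0.1], 0], [[0, 2.5, 0.2], 0], [[0, 3.5, 0.2], 0], [[0, 4, 0.2], 0], [[0, 4, 0.2], 0]]}}

```text
time_s: 42.42
position: [0.5703, 0.2019, 0.0828]
tcp_rot: [[0.998, -0.065, 0.028], [-0.064, -0.997, -0.037], [0.03, 0.035, -0.999]]
force: [-1.6, 4.2, 1.0]
opening: 0.273
```

```bash
python3 sl.py
```

```text
t 42.42 along 11.9 side 1.4 dz 0.3 tilt [ 0.028  -0.0373 -0.9989] head -3.64 F [-1.6  4.2  1. ] M [ 0.82  0.5  -0.08] open 0.273
unit outward in tool [0.0095 0.9993 0.0357] down [-0.0304 -0.0354  0.9989]
```

Emit:
{"method": "send_rows", "body": {"motion": [[[-0.3, 5, 0.3], 0], [[-0.3, 5, 0.3], 0], [[-0.3, 5, 0.3], 0], [[-0.3, 5, 0.3], 0], [[-0.3, 5, 0.3], 0]]}}

```text
time_s: 42.83
position: [0.5686, 0.1769, 0.083]
tcp_rot: [[0.997, -0.067, 0.032], [-0.066, -0.997, -0.033], [0.035, 0.031, -0.999]]
force: [-0.7, 5.3, 2.2]
opening: 0.273
```

```bash
python3 sl.py;python3 - <<'E'
from h import *
c=cam("scene");o=proj(c,[.558,0,.16])[0].astype(int)-[70,50]
cv2.imwrite("pics/s41.png",cv2.resize(c["im"][o[1]:o[1]+110,o[0]:o[0]+150],None,fx=5,fy=5,interpolation=cv2.INTER_CUBIC))
E
```

```text
t 42.83 along 36.9 side 1.1 dz 0.5 tilt [ 0.0325 -0.0333 -0.9989] head -3.77 F [-0.7  5.3  2.2] M [ 0.73  0.39 -0.17] open 0.273
unit outward in tool [0.0116 0.9994 0.0315] down [-0.0346 -0.031   0.9989]
```

View pics/s41.png

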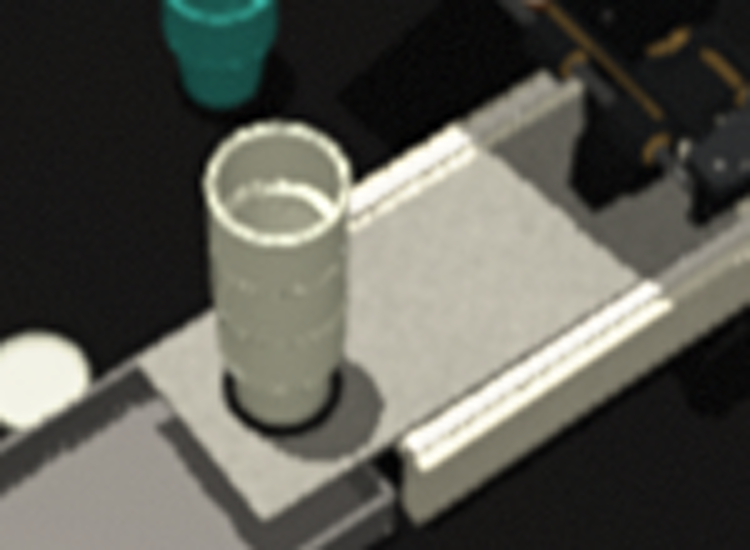

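Emit:
{"method": "send_rows", "body": {"motion": [[[-0.3, 5, 0.5], -0.001], [[-0.3, 5, 0.5], -0.001], [[-0.3, 5, 0.5], -0.001], [[-0.3, 5, 0.5], -0.001], [[-0.3, 5, 0.5], -0.001]]}}

```text
time_s: 43.3
position: [0.5671, 0.1517, 0.0832]
tcp_rot: [[0.997, -0.066, 0.037], [-0.065, -0.997, -0.029], [0.038, 0.027, -0.999]]
force: [-0.1, 5.8, 4.4]
opening: 0.272
```

```bash
python3 sl.py
```

```text
t 43.3 along 62.2 side 1.0 dz 0.7 tilt [ 0.0365 -0.0295 -0.9989] head -3.72 F [-0.1  5.8  4.4] M [ 0.82  0.47 -0.26] open 0.272
unit outward in tool [0.0108 0.9996 0.0274] down [-0.0384 -0.027   0.9989]
```

Emit:
{"method": "send_rows", "body": {"motion": [[[-0.3, 5, 0.5], -0.001], [[-0.3, 5, 0.5], -0.001], [[-0.3, 5, 0.5], -0.001], [[-0.3, 5, 0.5], -0.001], [[-0.3, 4, 0.5], -0.001]]}}

```text
time_s: 43.72
position: [0.5656, 0.128, 0.0834]
tcp_rot: [[0.997, -0.065, 0.041], [-0.064, -0.998, -0.026], [0.042, 0.023, -0.999]]
force: [-0.0, 6.7, 3.5]
opening: 0.276
```

```bash
python3 sl.py;python3 - <<'E'
from h import *
c=cam("scene");o=proj(c,[.558,-.04,.13])[0].astype(int)-[70,50]
cv2.imwrite("pics/s42.png",cv2.resize(c["im"][o[1]:o[1]+120,o[0]:o[0]+150],None,fx=5,fy=5,interpolation=cv2.INTER_CUBIC))
E
```

```text
t 43.72 along 85.9 side 0.8 dz 0.9 tilt [ 0.0409 -0.0255 -0.9988] head -3.67 F [-0.   6.7  3.5] M [ 0.86  0.45 -0.25] open 0.276
unit outward in tool [0.0099 0.9997 0.0233] down [-0.0425 -0.0228  0.9988]
```

View pics/s42.png

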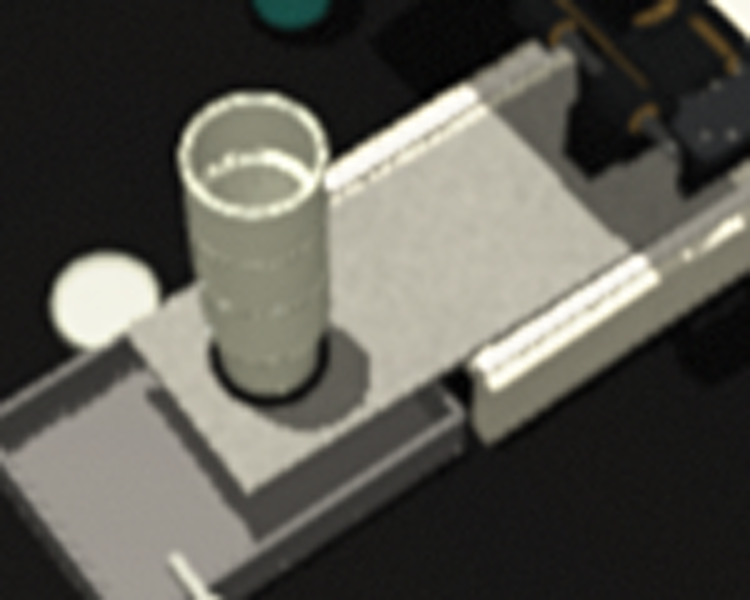

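Emit:
{"method": "send_rows", "body": {"motion": [[[-0.3, 4, 0.8], -0.001], [[-0.3, 4, 0.8], -0.001], [[-0.3, 4, 0.8], -0.001], [[-0.3, 4, 0.9], -0.001], [[-0.3, 4, 0.9], -0.001]]}}

```text
time_s: 44.18
position: [0.5646, 0.1109, 0.0833]
tcp_rot: [[0.997, -0.066, 0.046], [-0.065, -0.998, -0.018], [0.047, 0.015, -0.999]]
force: [0.2, 9.1, 7.8]
opening: 0.278
```

```bash
python3 sl.py
```

```text
t 44.18 along 103.0 side 0.7 dz 0.8 tilt [ 0.0457 -0.0184 -0.9988] head -3.73 F [0.2 9.1 7.8] M [ 1.21  0.61 -0.27] open 0.278
unit outward in tool [0.0109 0.9998 0.0159] down [-0.0468 -0.0154  0.9988]
```

Emit:
{"method": "send_rows", "body": {"motion": [[[-0.3, 4.5, 0.7], -0.001], [[-0.3, 4.5, 0.7], -0.001], [[-0.3, 4.5, 0.7], -0.001], [[-0.3, 4.5, 0.7], -0.001], [[-0.3, 4.5, 0.7], -0.001]]}}

```text
time_s: 44.6
position: [0.5633, 0.0921, 0.0841]
tcp_rot: [[0.997, -0.066, 0.051], [-0.066, -0.998, -0.011], [0.051, 0.008, -0.999]]
force: [0.2, 8.0, 7.1]
opening: 0.271
```

```bash
python3 sl.py; python3 gs.py 43
```

```text
t 44.6 along 121.8 side 0.3 dz 1.6 tilt [ 0.0508 -0.0111 -0.9986] head -3.78 F [0.2 8.  7.1] M [ 1.06  0.56 -0.38] open 0.271
unit outward in tool [0.0119 0.9999 0.0083] down [-0.0514 -0.0077  0.9986]
gt [252 166]
gs [225 184]
```

View pics/gt43.png

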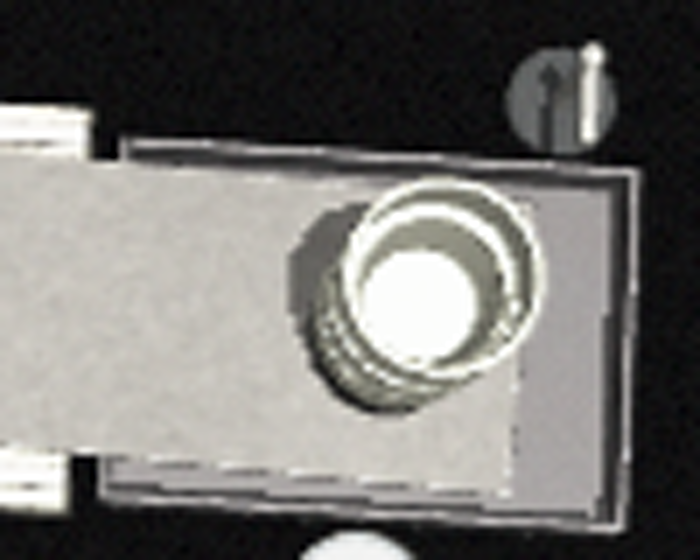

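View pics/gs43.png

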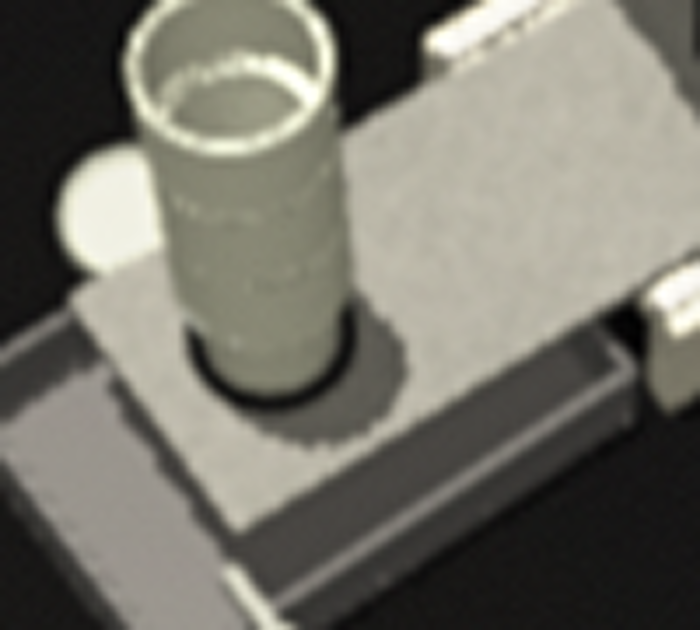

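```bash
cat > lipz.py <<'E'
from h import *
import sys,json
t=cam("top");s=cam("scene")
T=lambda x,y:(252+(x+.5)/7-.5,166+(y+.5)/7-.5)
S=lambda x,y:(225+(x+.5)/7-.5,184+(y+.5)/7-.5)
d=np.array([np.cos(np.radians(-93.1)),np.sin(np.radians(-93.1))])
for a in sys.argv[1:]:
    v=list(map(float,a.split(",")))
    X,e=tri([(t,T(*v[:2])),(s,S(*v[2:]))]);print(X.round(4),"s",(X[:2]@d*1000).round(1),np.round(e,1), "at z.068: ",[(onz(c,q,.068)[:2]@d*1000).round(1) for c,q in((t,T(*v[:2])),(s,S(*v[2:])))])
E
python3 lipz.py 512,495,72,298 522,199,240,533 589,140,232,568
```

```text
[ 0.4845 -0.1666  0.0653] s 140.2 [0.7 0.7] at z.068:  [np.float64(140.4), np.float64(140.2)]
[ 0.5937 -0.1736  0.0639] s 141.2 [2.1 2.1] at z.068:  [np.float64(138.9), np.float64(143.9)]
[ 0.6121 -0.1925  0.0935] s 159.1 [0.4 0.4] at z.068:  [np.float64(163.0), np.float64(153.4)]
```

Emit:
{"method": "send_rows", "body": {"motion": [[[-0.1, 0, 2], 0], [[-0.1, 0, 2], 0], [[-0.1, 0, 2], 0], [[-0.1, 0, 2], 0], [[-0.1, 0, 2], 0]]}}

```text
time_s: 45.22
position: [0.564, 0.0916, 0.0821]
tcp_rot: [[0.996, -0.065, 0.053], [-0.064, -0.998, -0.013], [0.054, 0.01, -0.998]]
force: [-2.5, 5.1, 16.1]
opening: 0.282
```

```bash
python3 sl.py
```

```text
t 45.22 along 122.3 side 1.1 dz -0.4 tilt [ 0.0532 -0.0131 -0.9985] head -3.68 F [-2.5  5.1 16.1] M [ 0.63  1.22 -0.17] open 0.282
unit outward in tool [0.0101 0.9999 0.0102] down [-0.0539 -0.0097  0.9985]
```

Emit:
{"method": "send_rows", "body": {"motion": [[[-0.2, 3, 1.5], 0], [[-0.2, 3, 1.5], 0], [[-0.2, 3, 1.5], 0], [[-0.2, 3, 1.5], 0], [[-0.2, 3, 1.5], 0]]}}

```text
time_s: 45.63
position: [0.5633, 0.0849, 0.0825]
tcp_rot: [[0.996, -0.07, 0.059], [-0.07, -0.998, -0.0], [0.058, -0.004, -0.998]]
force: [0.4, 11.4, 11.1]
opening: 0.28
```

```bash
python3 sl.py; python3 gs.py 44
```

```text
t 45.63 along 129.1 side 0.8 dz -0.0 tilt [ 5.860e-02 -3.000e-04 -9.983e-01] head -4.03 F [ 0.4 11.4 11.1] M [ 1.84  0.85 -0.11] open 0.28
unit outward in tool [ 0.0162  0.9999 -0.0028] down [-0.0585  0.0038  0.9983]
gt [252 166]
gs [225 184]
```

View pics/gt44.png

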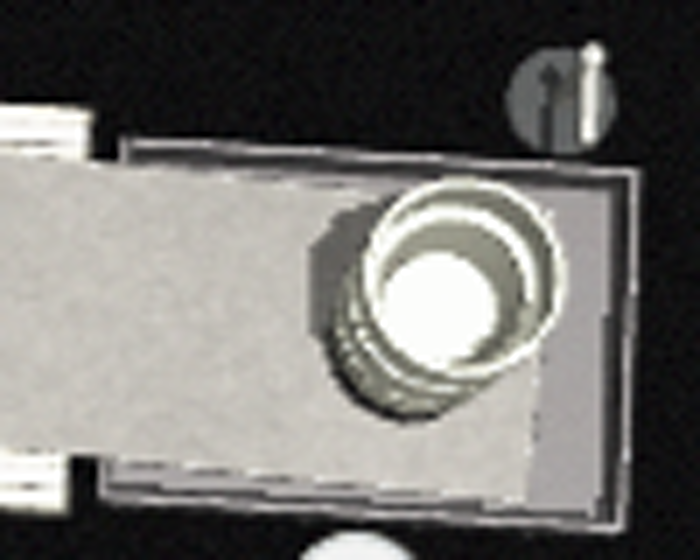

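View pics/gs44.png

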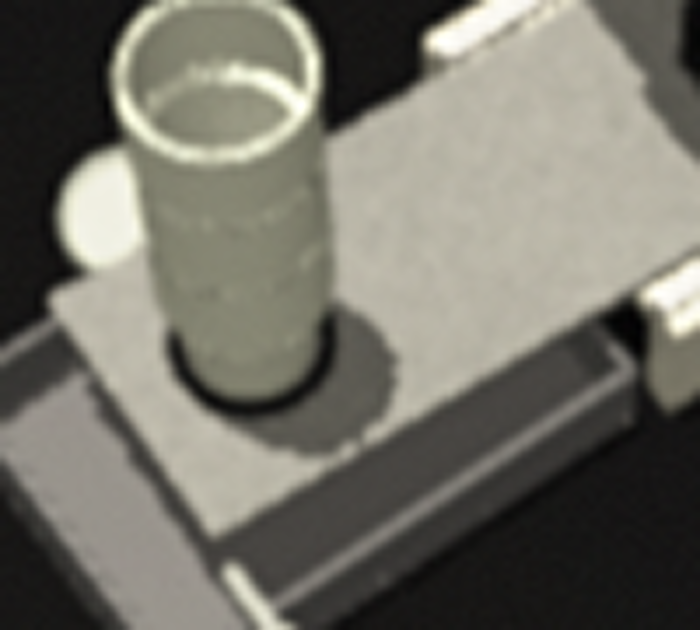

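```bash
python3 lipz.py 531,505,49,297 543,200,212,545
```

```text
[ 0.4806 -0.1733  0.0684] s 147.0 [0.6 0.6] at z.068:  [np.float64(147.6), np.float64(146.4)]
[ 0.5924 -0.1826  0.0649] s 150.3 [3.6 3.6] at z.068:  [np.float64(146.8), np.float64(154.0)]
```

Emit:
{"method": "send_rows", "body": {"motion": [[[-0.2, 3.5, 1.3], -0.002], [[-0.2, 3.5, 1.3], -0.002], [[-0.2, 3.5, 1.3], -0.002], [[-0.2, 3, 1.3], -0.002], [[-0.2, 2, 1.5], 0]]}}

```text
time_s: 46.25
position: [0.5626, 0.0779, 0.083]
tcp_rot: [[0.996, -0.069, 0.063], [-0.069, -0.998, 0.012], [0.062, -0.017, -0.998]]
force: [-0.3, 11.4, 12.6]
opening: 0.283
```

```bash
python3 sl.py; python3 gs.py 45
```

```text
t 46.25 along 136.1 side 0.5 dz 0.5 tilt [ 0.0635  0.0123 -0.9979] head -3.99 F [-0.3 11.4 12.6] M [ 1.84  0.8  -0.2 ] open 0.283
unit outward in tool [ 0.0155  0.9998 -0.0157] down [-0.0625  0.0166  0.9979]
gt [252 166]
gs [225 184]
```

View pics/gt45.png

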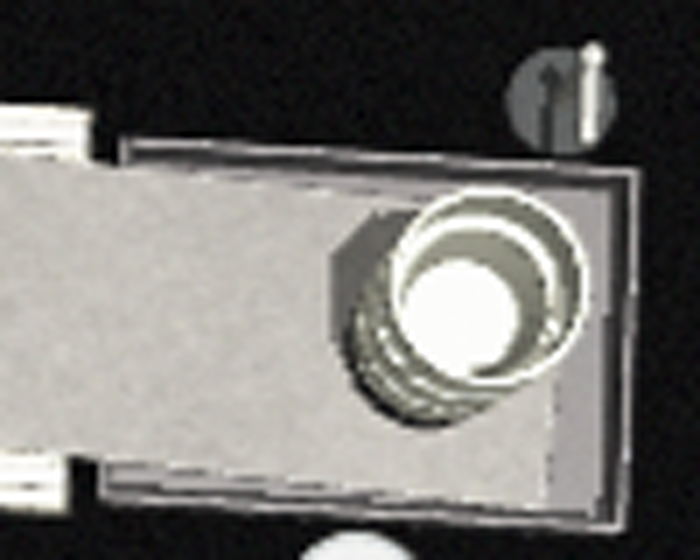

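View pics/gs45.png

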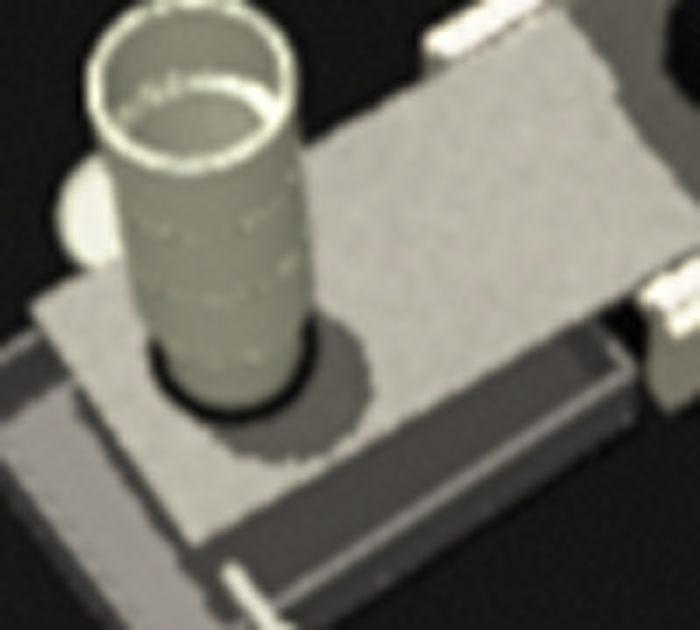

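```bash
python3 lipz.py 551,506,30,303 560,340,190,547; python3 - <<'E'
from h import *
# tip at .085 in both, expressed as s and overlay predicted lip line if aligned
t=cam("top");s=cam("scene")
d=np.array([np.cos(np.radians(-93.1)),np.sin(np.radians(-93.1))]);n=np.array([-d[1],d[0]])
T=lambda x,y:(252+(x+.5)/7-.5,166+(y+.5)/7-.5)
S=lambda x,y:(225+(x+.5)/7-.5,184+(y+.5)/7-.5)
for nm,c,f,tip,o in(("gt",t,T,(589,140),(252,166)),("gs",s,S,(232,568),(225,184))):
    X=onz(c,f(*tip),.085);st=X[:2]@d
    im=cv2.imread(f"pics/{nm}45.png")
    L=[np.r_[d*st+n*v,.068] for v in(X[:2]@n-.135,X[:2]@n-.005)]
    p=((proj(c,L)-o+.5)*7).astype(int);cv2.line(im,tuple(map(int,p[0])),tuple(map(int,p[1])),(0,0,255),1)
    cv2.imwrite(f"pics/{nm}46.png",im);print(nm,X,st,p)
E
```

```text
[ 0.48   -0.1804  0.0715] s 154.2 [0.4 0.4] at z.068:  [np.float64(155.0), np.float64(153.1)]
[ 0.555  -0.1857  0.0016] s 155.4 [10.2 10.2] at z.068:  [np.float64(155.4), np.float64(160.4)]
gt [ 0.61350769 -0.19408262  0.085     ] 0.1606208436583612 [[566 510]
 [582 161]]
gs [ 0.60910988 -0.19019276  0.085     ] 0.15697450360517834 [[ 14 301]
 [226 578]]
```

View pics/gt46.png

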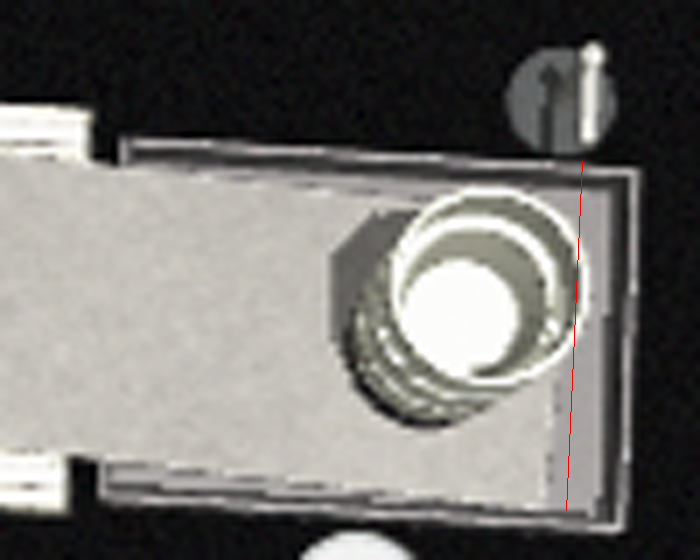

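View pics/gs46.png

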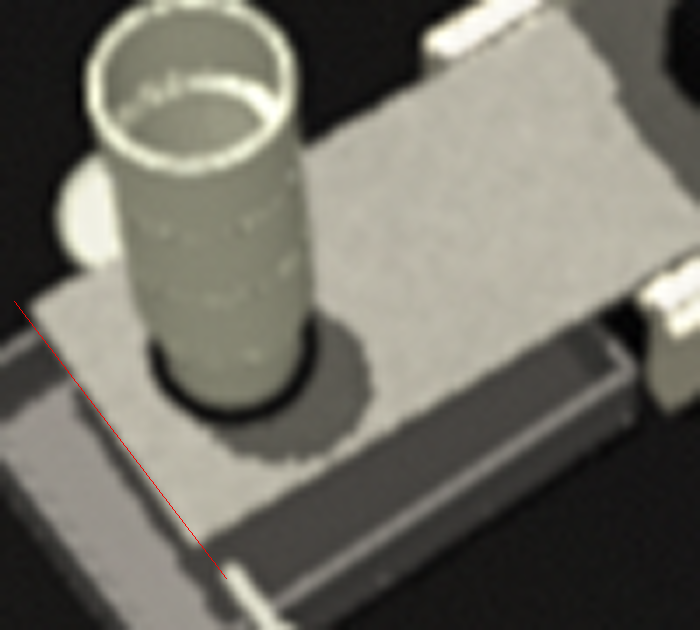

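```bash
python3 - <<'E'
from h import *
s=cam("scene");t=cam("top")
a=np.radians(-93.1);d=np.array([np.cos(a),np.sin(a)]);n=np.array([-d[1],d[0]])
# plate model: level, lip s=.155, centre line offset
for nm,c,o,sz,f in(("p_s",s,(215,130),(175,150),4.5),("p_t",t,(150,160),(205,90),3.8)):
    z=cv2.resize(c["im"][o[1]:o[1]+sz[1],o[0]:o[0]+sz[0]],None,fx=f,fy=f,interpolation=cv2.INTER_CUBIC)
    mid=np.array([.5538,0])@n  # lateral of base cup line
    for off,col in((0,(0,0,255)),):
        L=[np.r_[d*ss+n*(mid+off+v),.068] for ss,v in((.155,-.055),(.155,.055),(-.145,.055),(-.145,-.055))]
        p=((proj(c,L)-np.array(o)+.5)*f).astype(int);cv2.polylines(z,[p],True,col,1)
    cv2.imwrite(f"pics/{nm}47.png",z)
E
```

```text
(no output)
```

View pics/p_s47.png

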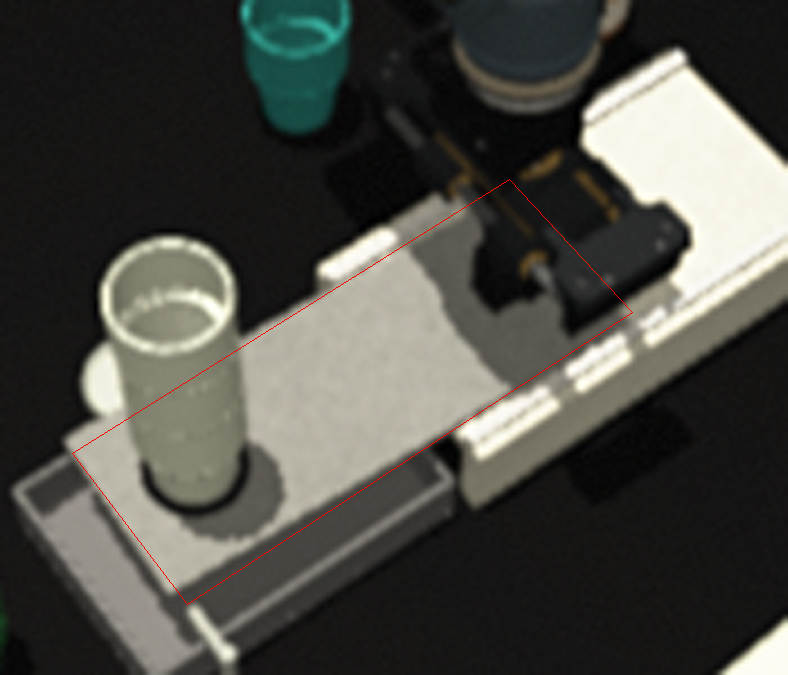

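View pics/p_t47.png

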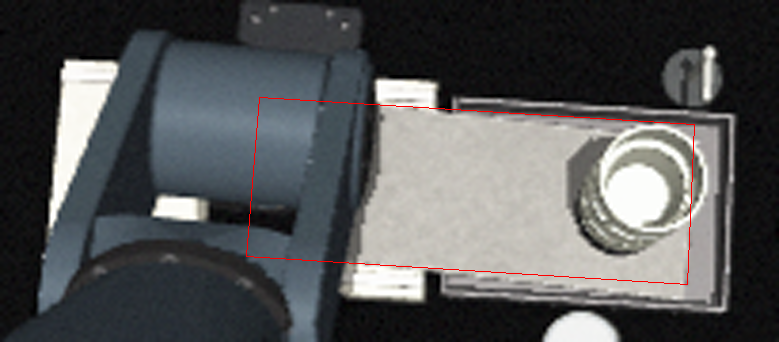

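```bash
python3 sl.py; python3 - <<'E'
from h import *
s=cam("scene");t=cam("top")
P=lambda x,y:((x+.5)/3.8-.5+150,(y+.5)/3.8-.5+160)
Q=lambda x,y:((x+.5)/4.5-.5+215,(y+.5)/4.5-.5+130)
print("rim",tri([(t,P(654.5,177)),(s,Q(168,296))]))
print("near lip",tri([(t,P(687,288)),(s,Q(65,440))]))
print("kerb near-out top corner",tri([(t,P(425,300)),(s,Q(319,272))]), "kerb far-out",tri([(t,P(437,82)),(s,Q(478,456))]))
for nm,c,o,sz,f in(("q_s",s,(225,205),(90,65),8),("q_t",t,(285,170),(70,75),8)):
    z=cv2.resize(c["im"][o[1]:o[1]+sz[1],o[0]:o[0]+sz[0]],None,fx=f,fy=f,interpolation=cv2.INTER_CUBIC)
    cv2.imwrite(f"pics/{nm}48.png",z)
E
```

```text
t 46.65 along 136.1 side 0.4 dz 0.5 tilt [ 0.0633  0.0119 -0.9979] head -3.97 F [-1.  10.1 11.4] M [ 1.51  0.84 -0.25] open 0.282
unit outward in tool [ 0.0152  0.9998 -0.0153] down [-0.0623  0.0162  0.9979]
rim (array([ 0.53737621, -0.13945125,  0.24873241]), [0.057837491472445865, 0.05783749147242835])
near lip (array([ 0.48514575, -0.18113477,  0.07731417]), [0.9567022079869192, 0.9567022079869025])
kerb near-out top corner (array([ 0.47809474, -0.00288426,  0.0567258 ]), [1.3145016081961063, 1.3145016081961536]) kerb far-out (array([ 0.62728915, -0.01101676,  0.06272592]), [0.5343793719317661, 0.5343793719316382])
```

View pics/q_s48.png

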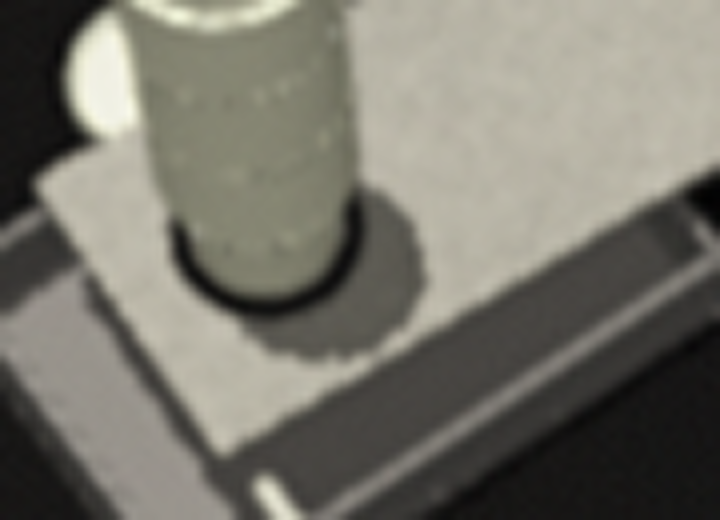

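View pics/q_t48.png

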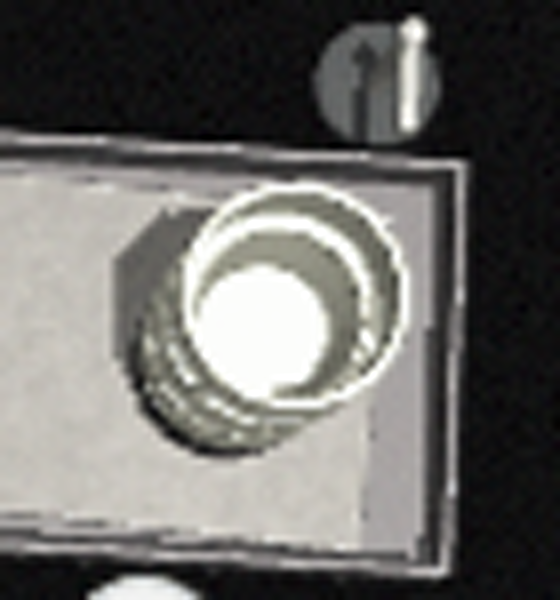

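```bash
python3 - <<'E'
from h import *
s=cam("scene");t=cam("top")
P=lambda x,y:((x+.5)/8-.5+285,(y+.5)/8-.5+170)
Q=lambda x,y:((x+.5)/8-.5+225,(y+.5)/8-.5+205)
A=onz(s,Q(38,185),.068);B=onz(s,Q(224,455),.068)
print("scene near,far",A.round(4),B.round(4),np.linalg.norm(A-B),np.degrees(np.arctan2(*(B-A)[[1,0]])))
print("top near",onz(t,P(360,546),.068).round(4),"top edge pt",onz(t,P(370,420),.068).round(4))
for z in(.06,.068,.072): print(z,onz(t,P(360,546),z)[:2].round(4),onz(s,Q(38,185),z)[:2].round(4))
# edges of plate in top: near long edge pts and far long edge pts from p_t picture coords
R=lambda x,y:((x+.5)/3.8-.5+150,(y+.5)/3.8-.5+160)
E=[onz(t,R(*p),.068)[:2].round(4) for p in((440,268),(660,286),(450,112),(600,126))];print(E)
E
```

```text
scene near,far [ 0.4811 -0.1797  0.068 ] [ 0.5882 -0.1905  0.068 ] 0.1077070538518525 -5.746850520946765
top near [ 0.4801 -0.1793  0.068 ] top edge pt [ 0.5208 -0.1829  0.068 ]
0.06 [ 0.4806 -0.1804] [ 0.4772 -0.1778]
0.068 [ 0.4801 -0.1793] [ 0.4811 -0.1797]
0.072 [ 0.4799 -0.1788] [ 0.483  -0.1807]
[array([ 0.4985, -0.0142]), array([ 0.4875, -0.1633]), array([ 0.6057, -0.0199]), array([ 0.5969, -0.1228])]
```

Emit:
{"method": "send_rows", "body": {"motion": [[[-0.1, 1.5, 1.3], -0.008], [[-0.1, 1.5, 1.3], -0.008], [[-0.1, 1.5, 1.3], -0.008], [[-0.1, 1.5, 1.3], -0.008], [[-0.1, 1.5, 1.3], -0.008]]}}

```text
time_s: 47.27
position: [0.5623, 0.0777, 0.0829]
tcp_rot: [[0.997, -0.037, 0.066], [-0.039, -0.999, 0.024], [0.065, -0.026, -0.998]]
force: [-0.6, 9.4, 10.9]
opening: 0.289
```

```bash
cat > q.py <<'E'
from h import *
import sys
s=cam("scene");t=cam("top")
for nm,c,o,sz,f in(("q_s",s,(220,205),(90,65),8),("q_t",t,(285,170),(70,75),8)):
    z=cv2.resize(c["im"][o[1]:o[1]+sz[1],o[0]:o[0]+sz[0]],None,fx=f,fy=f,interpolation=cv2.INTER_CUBIC)
    cv2.imwrite(f"pics/{nm}{sys.argv[1]}.png",z)
E
python3 sl.py; python3 q.py 49
```

```text
t 47.27 along 136.2 side 0.2 dz 0.4 tilt [ 0.0662  0.0238 -0.9975] head -2.23 F [-0.6  9.4 10.9] M [ 1.51  0.78 -0.52] open 0.289
unit outward in tool [-0.0151  0.9995 -0.0274] down [-0.0652  0.0263  0.9975]
```

View pics/q_s49.png

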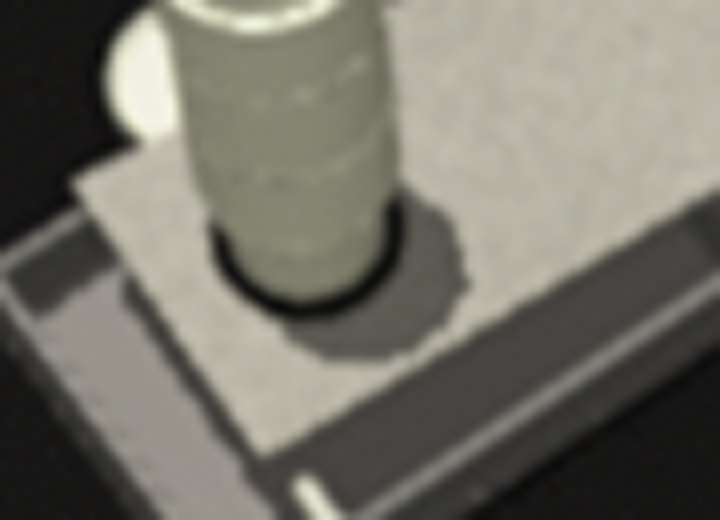

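View pics/q_t49.png

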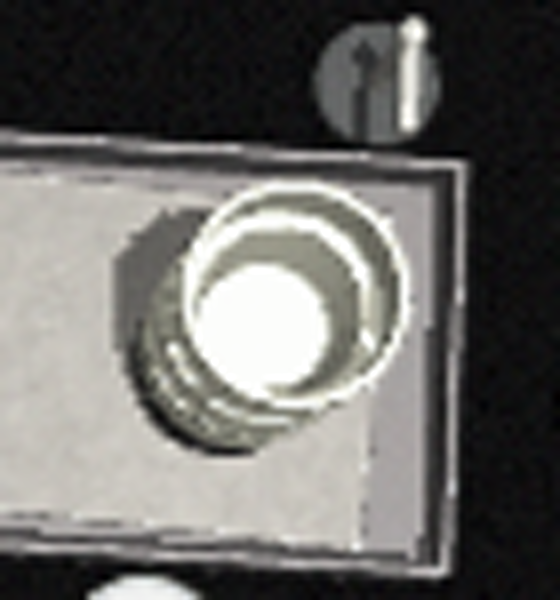

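Emit:
{"method": "send_rows", "body": {"motion": [[[0, 3, 0.7], -0.003], [[0, 3, 0.7], -0.003], [[0, 2.5, 0.7], -0.003], [[0, 0, 0.9], 0], [[0, 0, 0.9], 0]]}}

```text
time_s: 47.78
position: [0.5609, 0.0731, 0.0841]
tcp_rot: [[0.997, -0.034, 0.065], [-0.036, -0.999, 0.03], [0.064, -0.033, -0.997]]
force: [0.7, 4.3, 8.8]
opening: 0.284
```

```bash
python3 sl.py; python3 q.py 50
```

```text
t 47.78 along 140.9 side -1.0 dz 1.6 tilt [ 0.0647  0.0304 -0.9974] head -2.09 F [0.7 4.3 8.8] M [ 0.56  0.69 -0.21] open 0.284
unit outward in tool [-0.0176  0.9993 -0.0338] down [-0.0636  0.0326  0.9974]
```

View pics/q_s50.png

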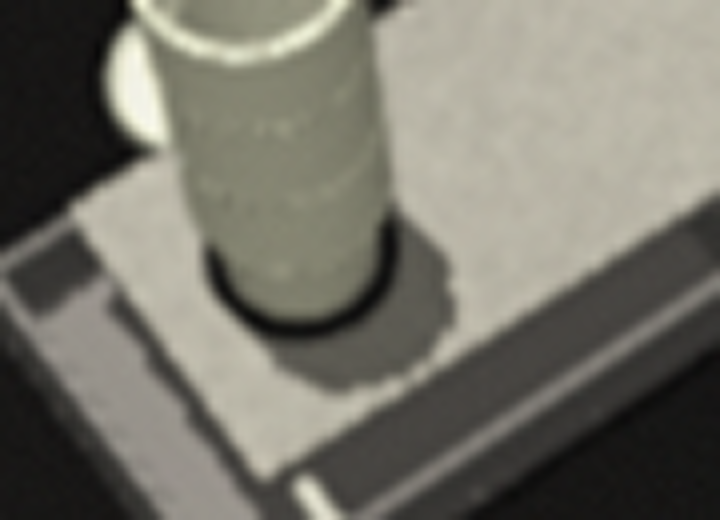

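View pics/q_t50.png

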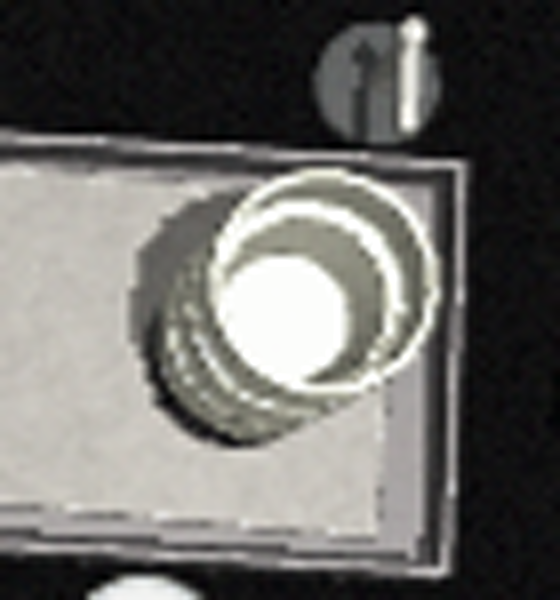

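```bash
cat > lp.py <<'E'
from h import *
import sys
v=list(map(float,sys.argv[1].split(",")))
s=cam("scene");t=cam("top");d=np.array([np.cos(np.radians(-93.1)),np.sin(np.radians(-93.1))])
P=lambda x,y:((x+.5)/8-.5+285,(y+.5)/8-.5+170)
Q=lambda x,y:((x+.5)/8-.5+220,(y+.5)/8-.5+205)
print("tri near",tri([(t,P(*v[4:6])),(s,Q(*v[:2]))])[0].round(4))
for z in(.064,.068):
    A=onz(s,Q(*v[:2]),z);B=onz(s,Q(*v[2:4]),z);C=onz(t,P(*v[4:6]),z);E=onz(t,P(*v[6:8]),z)
    a=(B-A)[:2];b=(E-C)[:2]
    print(z,"scene",A[:2].round(4),B[:2].round(4),np.linalg.norm(a).round(4),np.degrees(np.arctan2(a[1],a[0])).round(2),"mid s",((A+B)[:2]/2@d*1000).round(1),"top",C[:2].round(4),np.degrees(np.arctan2(b[1],b[0])).round(2),"near s",(C[:2]@d*1000).round(1),(A[:2]@d*1000).round(1))
E
python3 lp.py 72,208,264,483,378,534,386,400
```

```text
tri near [ 0.4844 -0.1853  0.0646]
0.064 scene [ 0.4844 -0.1848] [ 0.5938 -0.195 ] 0.1099 -5.32 mid s 160.5 top [ 0.4843 -0.1857] -3.88 near s 159.2 158.4
0.068 scene [ 0.4863 -0.1858] [ 0.5954 -0.1959] 0.1095 -5.32 mid s 161.3 top [ 0.484  -0.1852] -3.88 near s 158.7 159.2
```

Emit:
{"method": "send_rows", "body": {"motion": [[[-0.1, -0.3, 2], 0], [[-0.1, -0.3, 2], 0], [[-0.1, -0.3, 2], 0], [[-0.1, -0.3, 2], 0], [[-0.1, -0.3, 2], 0]]}}

```text
time_s: 48.4
position: [0.5617, 0.0737, 0.0818]
tcp_rot: [[0.997, -0.033, 0.067], [-0.035, -0.999, 0.028], [0.066, -0.03, -0.997]]
force: [-3.2, 2.5, 19.1]
opening: 0.287
```

```bash
python3 sl.py; python3 q.py 51
```

```text
t 48.4 along 140.4 side -0.2 dz -0.7 tilt [ 0.0666  0.0277 -0.9974] head -2.02 F [-3.2  2.5 19.1] M [ 0.35  1.19 -0.26] open 0.287
unit outward in tool [-0.0189  0.9993 -0.0313] down [-0.0656  0.03    0.9974]
```

View pics/q_s51.png

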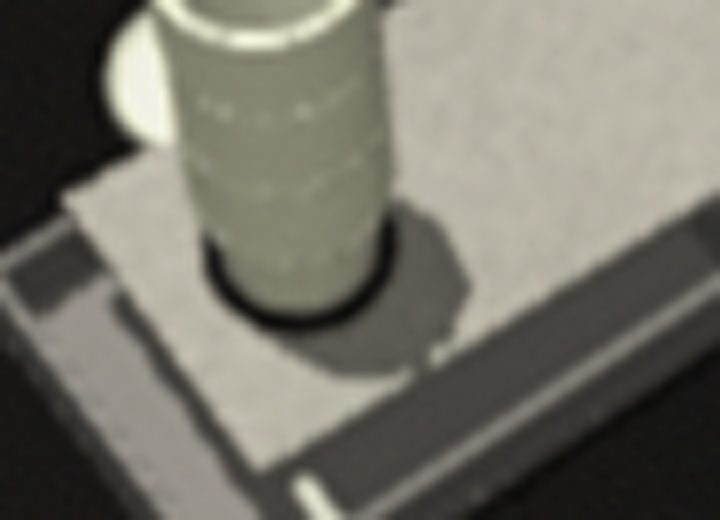

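View pics/q_t51.png

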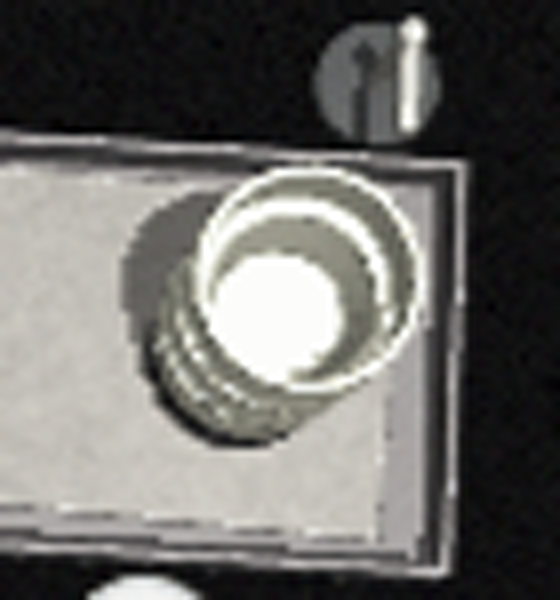

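```bash
python3 lp.py 64,194,260,472,379,540,386,410; python3 - <<'E'
from h import *
t=cam("top");s=cam("scene")
P=lambda x,y:((x+.5)/8-.5+285,(y+.5)/8-.5+170)
Q=lambda x,y:((x+.5)/8-.5+220,(y+.5)/8-.5+205)
d=np.array([np.cos(np.radians(-93.1)),np.sin(np.radians(-93.1))])
a,b=P(407,131),Q(303,484)
X,e=tri([(t,a),(s,b)]);print("tip",X.round(4),(X[:2]@d*1e3).round(1),np.round(e,1),[(onz(c,q,.085)[:2]@d*1e3).round(1) for c,q in((t,a),(s,b))])
E
```

```text
tri near [ 0.4819 -0.1852  0.07  ]
0.064 scene [ 0.4789 -0.1839] [ 0.5902 -0.1938] 0.1118 -5.09 mid s 159.7 top [ 0.4823 -0.186 ] -3.55 near s 159.7 157.7
0.068 scene [ 0.4809 -0.1848] [ 0.5918 -0.1947] 0.1114 -5.09 mid s 160.5 top [ 0.4821 -0.1855] -3.55 near s 159.1 158.5
tip [ 0.6115 -0.1925  0.0906] 159.2 [0. 0.] [np.float64(159.9), np.float64(158.0)]
```

Emit:
{"method": "send_rows", "body": {"motion": [[[0, -0.8, 1.5], 0], [[0, -0.8, 1.5], 0], [[0, -0.8, 1.5], 0], [[0, -0.3, 1.5], 0], [[0, 0, 1.5], 0]]}}

```text
time_s: 49.12
position: [0.5614, 0.0738, 0.0819]
tcp_rot: [[0.997, -0.033, 0.066], [-0.034, -0.999, 0.023], [0.066, -0.026, -0.998]]
force: [-1.7, 5.4, 12.2]
opening: 0.287
```

```bash
python3 sl.py; python3 q.py 52; python3 sl.py; python3 - <<'E'
from h import *
c=cam("scene");cv2.imwrite("pics/s53.png",c["im"])
E
```

```text
t 49.12 along 140.3 side -0.5 dz -0.6 tilt [ 0.0663  0.0234 -0.9975] head -1.96 F [-1.7  5.4 12.2] M [ 0.8   1.02 -0.27] open 0.287
unit outward in tool [-0.0198  0.9994 -0.027 ] down [-0.0655  0.0256  0.9975]
t 49.22 along 140.2 side -0.5 dz -0.6 tilt [ 0.0664  0.0234 -0.9975] head -1.95 F [-1.2  3.9 12.3] M [ 0.68  0.94 -0.25] open 0.289
unit outward in tool [-0.02    0.9994 -0.0269] down [-0.0655  0.0255  0.9975]
```

View pics/q_s52.png

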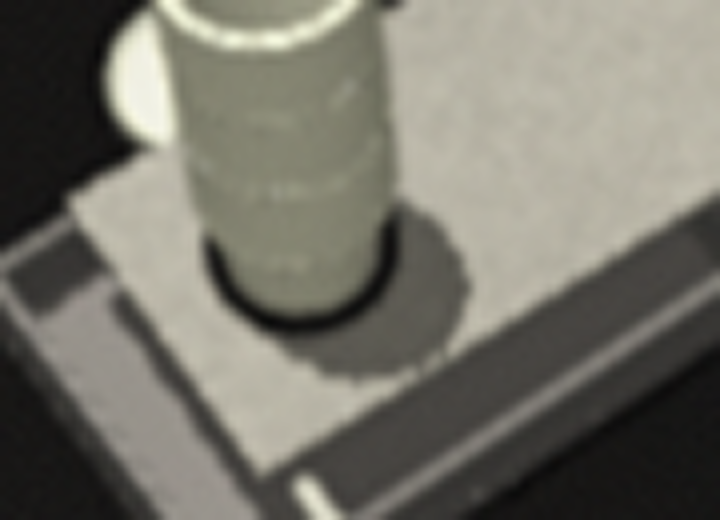

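View pics/q_t52.png

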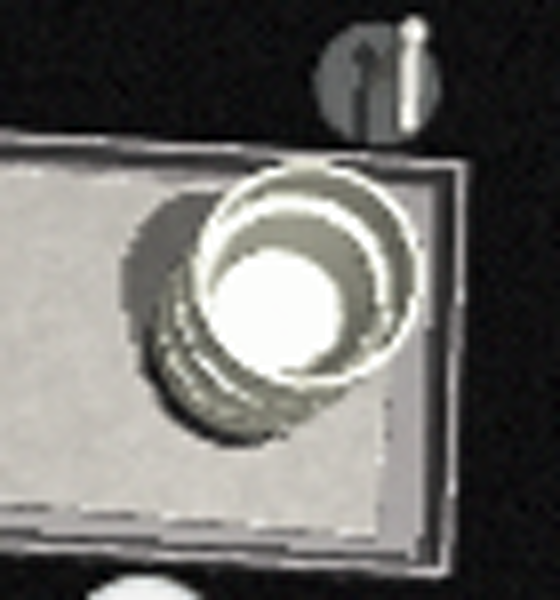

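View pics/s53.png

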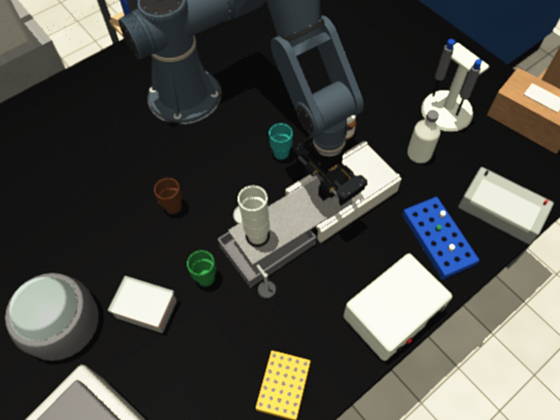

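```bash
python3 lp.py 68,199,263,475,378,538,386,400; python3 sl.py
```

```text
tri near [ 0.4828 -0.185   0.0678]
0.064 scene [ 0.4811 -0.184 ] [ 0.5916 -0.1937] 0.1109 -5.04 mid s 159.6 top [ 0.483  -0.1857] -3.78 near s 159.3 157.7
0.068 scene [ 0.483  -0.1849] [ 0.5931 -0.1946] 0.1105 -5.04 mid s 160.4 top [ 0.4827 -0.1851] -3.78 near s 158.8 158.5
t 49.37 along 140.2 side -0.5 dz -0.6 tilt [ 0.0664  0.0233 -0.9975] head -1.95 F [-0.6  3.9 13.1] M [ 0.63  0.96 -0.28] open 0.283
unit outward in tool [-0.0201  0.9994 -0.0269] down [-0.0656  0.0255  0.9975]
```

```bash
python3 -c "
from rig import bot
print(bot.hand_in())"
```

```text
the job is handed in; nothing more can be done
None
```

The two white cups are nested on the base cup as one upright stack of three. The plate is slid out over the tub to the gauge tip, and I handed in at about 49 s still holding its grip.

**What I did:** The first cup came to rest tilted. I pressed it down with the open gripper's body at about 15 N, and it then sat straight. I pressed the second cup the same way at about 12 N. The plate stayed on the riser. I held it down by its grip past the balance point.

**Last checks:**
- **Stack:** the top rim measured about 249 mm high against 250 mm expected, during the slide. The seams looked even.
- **Outer edge:** about 0.7 mm past the gauge tip along the outward direction (159.8 against 159.1 mm).
- **Level:** the near outer corner was at 67.8 mm, against 68 mm for a level plate.
- **Hold:** the gripper was still on the grip and pushing down with 12 to 13 N.
- **Bystanders:** everything else looked in its place.

**Where checks disagreed or fell short:**
- The two cameras differ by 1 to 2 mm on the edge and the gauge tip, so the 0.7 mm is within the measuring error.
- The plate is turned about 1 to 2 degrees within the kerb play. I tried to straighten it and only partly succeeded.
- During the slide the outer edge dipped about 3 mm twice. I pressed the grip down each time and it came back level.
- A last attempt to pull the plate back about 1 mm moved it almost nothing.

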